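# Load the peg dryer and set its lid stay

### The job

The chest's lid stands half open on its stay. Lift the stay off its pin, open the lid wide and drop the stay's hole nearest the red ball over the pin, then lay every orange V-peg from the counter flat on the rack inside, none on top of another. Finish by lifting the stay off, lowering the lid gently with it and dropping the hole nearest the pivot fully down over the pin, so the lid is left at its narrow drying gap; never let the lid fall, and do not disturb the jar, mug or mallet.

Things in the scene. Friction and masses are not known exactly. Their poses are not given: they have to be found in the camera images.
- dryer: Drying chest fixed to the counter, 260 mm deep (x), 350 wide (y), turned up to 0.15 rad. Origin: centre of its underside; x to its hinged back, y left, z up. Left: open chamber, 248 x 238 mm inside, 6 mm walls, rim 120 mm up, wire rack 56 mm up, clear lid hinged on the back rim. Right: fan housing 100 mm wide, flat top 135 mm up, with a block and upright pin that hold the lid's perforated stay.
- rack_mid (a point): Centre of the wire rack's top face (64 mm below the rim), axes as the chest's: the place for the pegs. The chamber reaches 124 mm to either side of it along x and 119 mm along y.
- lid (a joint): Opening angle of the clear lid (262 x 250 mm, 0.32 kg) in rad: 0 shut, growing as its front edge rises. Its weight always tends to shut it and only the stay holds it up (the hinge is lightly damped). Wide open, its edge stands about 380 mm above the counter, leaning 10 degrees over the chamber. About 0.21 on the narrow hole, 0.70 half, 1.40 wide, up to 0.1 more in the play.
- lid_hinge (a point): Point on the lid's hinge axis (along the chest's y) in the vertical plane in which the stay moves; 120 mm above the counter.
- stay_pivot (a point): Pivot bolt of the stay on the lid's ear, 75 mm from lid_hinge, 0.436 rad above the lid's plane: with the lid at angle q it lies 75*cos(q+0.436) mm before the hinge (to the chest's -x) and 75*sin(q+0.436) mm above it. The stay swings freely up and down about it in the vertical plane of the pin, without sideways play.
- stay_ball (a point): Centre of the 22 mm red ball on the upturned tail of the stay: hold it here, from above; it turns freely about its cross bolt (along the chest's y), and moving it lifts the stay and swings the lid. It lies 237 mm from the pivot, and 26 mm above the strip. The stay is a steel strip 26 mm wide, 4 mm thick, with three 13 mm holes; below the ball a 9 mm round bar.
- hole_narrow (a point): Centre of the stay's hole nearest the pivot (118 mm from it), at mid-thickness: gives the narrow drying gap.
- hole_half (a point): Centre of the middle hole (147 mm from the pivot): lid half open. This one is on the pin at the start.
- hole_wide (a point): Centre of the hole nearest the ball (198 mm from the pivot): lid wide open.
- pin_seat (a point): Point on the upright pin's axis where the centre of a hole lies when that hole is fully down on the pin's block (2 mm above the block's top; up to 3 mm off with the play, the lid's weight pushing the stay towards the chest's front). It lies 175 mm in front of lid_hinge and 50 mm above it.
- pin_tip (a point): Rounded tip of the 8 mm brass pin, 16 mm above pin_seat; the strip must be lifted clear of it to change holes.
- stay (a joint): Angle of the stay about its pivot relative to the lid, rad; lid angle plus this is the slope of the strip, positive when the ball end is higher than the pivot.
- jar_mid (a point): Centre, 55 mm up, of a glass jar with a steel cap, 72 mm across, 110 mm high. Leave it alone.
- mallet: Hardwood mallet lying on the counter, handle 24 mm thick along its x, head 60 mm by 110 mm. Origin under it on the counter. Leave it alone.
- mug: Blue mug, 80 mm across, 95 mm high, origin under its centre. Leave it alone.
- peg1_mid (a point): Middle, 8 mm up, of an orange aluminium V-peg (may be absent): folded strip 160 mm long along its x (head at -x, pointed at +x), 17 mm wide at the feet, 17 mm high, 22 g, lying with the ridge up. Both sides slope in to the ridge, so it is widest within 3 mm of what it lies on: pinch it low, across its length, near the middle.
- peg2_mid (a point): Middle, 8 mm up, of an orange aluminium V-peg (may be absent): folded strip 160 mm long along its x (head at -x, pointed at +x), 17 mm wide at the feet, 17 mm high, 22 g, lying with the ridge up. Both sides slope in to the ridge, so it is widest within 3 mm of what it lies on: pinch it low, across its length, near the middle.
- peg3_mid (a point): Middle, 8 mm up, of an orange aluminium V-peg (may be absent): folded strip 160 mm long along its x (head at -x, pointed at +x), 17 mm wide at the feet, 17 mm high, 22 g, lying with the ridge up. Both sides slope in to the ridge, so it is widest within 3 mm of what it lies on: pinch it low, across its length, near the middle.
- peg4_mid (a point): Middle, 8 mm up, of an orange aluminium V-peg (may be absent): folded strip 160 mm long along its x (head at -x, pointed at +x), 17 mm wide at the feet, 17 mm high, 22 g, lying with the ridge up. Both sides slope in to the ridge, so it is widest within 3 mm of what it lies on: pinch it low, across its length, near the middle.
Things that resemble listed ones, but are neither listed nor needed, are in the scene too. What is shaped like the part that bears peg2_mid but purple is not meant.

How it is judged:
On the way, in this order (a step that is already met when the one before it is completed fails the run):
1. the hole nearest the ball is down over the pin, the lid wide open (distance between hole_wide and pin_seat below 0.007 m and value of joint lid above 1.3 rad), for 0.3 s.
2. every peg lies flat on the rack while the lid still stands wide open on its stay (all of step 1 and x of peg1_mid in the frame of rack_mid between -0.13 and 0.13 m and y of peg1_mid in the frame of rack_mid between -0.125 and 0.125 m and z of peg1_mid in the frame of rack_mid between 0 and 0.0125 m and angle between peg1_mid's own x axis and vertical between 1.4 and 1.74 rad and x of peg2_mid in the frame of rack_mid between -0.13 and 0.13 m and y of peg2_mid in the frame of rack_mid between -0.125 and 0.125 m and z of peg2_mid in the frame of rack_mid between 0 and 0.0125 m and angle between peg2_mid's own x axis and vertical between 1.4 and 1.74 rad and x of peg3_mid in the frame of rack_mid between -0.13 and 0.13 m and y of peg3_mid in the frame of rack_mid between -0.125 and 0.125 m and z of peg3_mid in the frame of rack_mid between 0 and 0.0125 m and angle between peg3_mid's own x axis and vertical between 1.4 and 1.74 rad and x of peg4_mid in the frame of rack_mid between -0.13 and 0.13 m and y of peg4_mid in the frame of rack_mid between -0.125 and 0.125 m and z of peg4_mid in the frame of rack_mid between 0 and 0.0125 m and angle between peg4_mid's own x axis and vertical between 1.4 and 1.74 rad), for 0.3 s.
3. the hole nearest the pivot is down over the pin (distance between hole_narrow and pin_seat below 0.007 m), for 0.3 s.
At the end, for the whole second after the job is handed in: The hole nearest the pivot lies over the pin within 7 mm of its seat, the lid at rest at its narrow gap (0.12 to 0.36 rad), and every peg that was there lies flat on the rack (middle less than 12.5 mm above it, so not on another peg, and within 0.17 rad of level) inside the chamber (distance between hole_narrow and pin_seat below 0.007 m and value of joint lid between 0.12 and 0.36 rad and velocity of joint lid between -0.1 and 0.1 rad/s and x of peg1_mid in the frame of rack_mid between -0.13 and 0.13 m and y of peg1_mid in the frame of rack_mid between -0.125 and 0.125 m and z of peg1_mid in the frame of rack_mid between 0 and 0.0125 m and angle between peg1_mid's own x axis and vertical between 1.4 and 1.74 rad and x of peg2_mid in the frame of rack_mid between -0.13 and 0.13 m and y of peg2_mid in the frame of rack_mid between -0.125 and 0.125 m and z of peg2_mid in the frame of rack_mid between 0 and 0.0125 m and angle between peg2_mid's own x axis and vertical between 1.4 and 1.74 rad and x of peg3_mid in the frame of rack_mid between -0.13 and 0.13 m and y of peg3_mid in the frame of rack_mid between -0.125 and 0.125 m and z of peg3_mid in the frame of rack_mid between 0 and 0.0125 m and angle between peg3_mid's own x axis and vertical between 1.4 and 1.74 rad and x of peg4_mid in the frame of rack_mid between -0.13 and 0.13 m and y of peg4_mid in the frame of rack_mid between -0.125 and 0.125 m and z of peg4_mid in the frame of rack_mid between 0 and 0.0125 m and angle between peg4_mid's own x axis and vertical between 1.4 and 1.74 rad); the robot touches nothing.
It fails at once if the lid falls: it closes faster than 1.5 rad/s while none of the stay's holes is down on the pin (velocity of joint lid below -1.5 rad/s and not (distance between hole_narrow and pin_seat below 0.012 m) and not (distance between hole_half and pin_seat below 0.012 m) and not (distance between hole_wide and pin_seat below 0.012 m)).
It fails at once if the jar is tipped or pushed more than 40 mm (distance of jar_mid from where it was at the start of the episode above 0.04 m or angle between jar_mid's own z axis and vertical above 0.5 rad).
It fails at once if the mug is pushed more than 50 mm (distance of mug from where it was at the start of the episode above 0.05 m).
It fails at once if the mallet is pushed more than 50 mm (distance of mallet from where it was at the start of the episode above 0.05 m).
Of peg1, peg2, peg3, peg4 only 2 to 4 are there at a start; the rules pass over those that are not, and their reading is None.
At some moment in a run one of peg1, peg2, peg3, peg4 may be knocked a few centimetres aside while the robot is not near it.
It also fails if it takes over 210 s, if anything falls off the work surface, if the arm or the gripper's body presses on something with over 40 N, if the wrist force passes 120 N, or if a joint passes its speed limit or range.

### The arm

A 6-joint arm with a two-finger parallel gripper is mounted at the origin on the work surface. World frame = base frame: x ahead of the robot, y to its left, z up, the work surface at z = 0. Lengths are in m, angles in rad, forces in N, time in s.
With the tool pointing down it reaches from about 0.35 to 0.975 m from the base axis. Payload 4.9 kg.
Tool frame: the origin (TCP) lies on the mounting face of the last link; the fingertips stand 173 mm ahead of it and the grasp point (between the pads) lies 155 mm ahead of it; x points along the fingers, z is the direction in which the jaws open and shut, and the axes are right-handed (so a half turn about x gives the same grasp; the last joint's range is limited). The gripper opens to 85 mm and grips with 20 to 120 N. Pads are 22 mm wide; open, the fingers measure 114 mm over their backs; the gripper's body (76 mm by 85 mm) begins 54 mm behind the grasp point. The pads swing forward as they close: fully open they stand 13 mm farther back than shut.
Start: joints at [-1.35, 0.053, 1.613, -0, 1.476, -0.119], TCP at [0.208, -0.589, 0.405] pointing down, gripper open.
Joint ranges: [-3.01, 3.01], [-1.01, 2.22], [0.06, 2.58], [-1.02, 4.17], [0.09, 2.62], [-3.14, 3.14]. Speed limits (rad/s): [2.57, 2.57, 3.14, 3.14, 3.14, 3.14].

### API

Orientations are given as a rotation vector (axis times angle).
In Python, from station import get_obs, get_image, get_calibration, finish_job, look_for, masks_of, tip_of gives the robot as it stands.
- The arm moves only by the tool carry_out, never from a script. Its argument "increments" is a list of rows, each a list of 3 entries, a list of its own where there are three numbers: the turn, a rotation vector about the world's x, y, z in units of 0.1 rad (1.0 is 0.1 rad), then the shift along the world's x, y, z in units of 20 mm (1.0 is 20 mm), then the opening, from 0 (shut) to 1 (fully open). A call has 1 to 8 rows; each row shifts and turns the pose as measured when the row begins; what a row does not reach is not made up. A row lasts 1/10 s, in which the tool goes at most 50 mm and 8.59 degrees, less where a joint would pass 70% of its speed; a pose out of reach is approached as far as the arm can. A call with a number of a shift or a turn outside -1 to 1 is refused whole. A call with a gripper value outside its range is refused whole. The fingers move at their own pace and stop on an object; "squeeze" is the grip in N (left out, the last holds). Time passes only in rows, so rows that do not move let the fingers close. It gives the time, the measured TCP pose, the force and the opening at its end, in the units of the state.
- get_obs(): the state, without advancing time (a new reading comes with each control period).
- get_image(name): name is "side" or "top"; returns (picture, depth): 400x640x3 uint8, blue, green, red; 400x640 float32, m along the optical axis (not along the pixel's ray), 0 where there is no reading.
- get_calibration(name): a dict with "fx", "fy", "cx", "cy" (pixels), "position" and "orientation" of the camera in the world. Camera axes: x right, y down, z forward; pixel columns grow to the right and rows downward; lengths in m; the calibration is good to about 2 mm. A picture is of the moment at which its call begins. get_calibration takes no time and is no camera call.
- finish_job(): hands the job in, once; it reports no verdict.
Trained networks look in the newest picture that a camera, given by its name, has taken for a name from the list of things; names that differ only in an ending like _2 or _b are one class to them, and where a whole thing is asked for, a point or a joint stands for the part that bears it (a point fixed in the world has none). Each returns a list of dicts, best first, with "p" (0 to 1); they miss things now and then, are a little off and sometimes report something else, mostly with a low value. They report only what shows in the picture. A call takes as long as a camera call. They do not tell look-alikes from the thing itself.
- look_for(camera, query): "centre" ([column, row] in pixels, amid what is visible of it).
- masks_of(camera, query): "region" (400x640 bool, what is visible of it) and "centre" ([column, row] in pixels, amid what is visible of it).
- tip_of(camera, query): "centre" ([column, row] in pixels: a listed point, or the origin of a listed thing).
The state is a dict: "t": time; "q": joint angles; "dq": joint speeds; "effort": joint torques, N m; "tool_pos": TCP position; "tool_rot": TCP orientation; "contact_force": force on the tool from outside, world axes, zero at the start; "wrist_torque": the same for the moment, N m; "opening": finger opening in m.
Only numpy, scipy, OpenCV 4.12 (cv2) and the standard library are available. Lean on these libraries where they do the work, as an engineer would, in place of code of your own. Each camera call takes 0.05 s, during which the arm holds its last target.

## Working session

There is one attempt and no reset: what is moved stays moved. The work goes in short steps, Python scripts to look and compute and a tool call to move; the robot and the scene stay as the last step left them, time stands still between calls to the robot, and variables do not carry over. Pictures are saved under pics/ and viewed, and the job is handed in when it is done.

Besides the shell and the picture viewer there is one more tool, called after "Emit:" as a command line: name --argument value ..., lists and objects as JSON in quotes. carry_out: Moves the arm, as the interface text tells. Shifts and turns lie within -1 to 1; 1 stands for 20 mm of shift or 0.1 rad of turn. Its arguments: {"type":"object","properties":{"increments":{"type":"array","items":{"type":"array"}},"squeeze":{"type":"number"}},"required":["increments"]}

```bash
ls; mkdir -p pics; python3 - <<'E'
from station import *
import cv2
print(get_obs())
for n in("side","top"):
    im,d=get_image(n); cv2.imwrite(f"pics/{n}0.png",im); print(n,get_calibration(n))
E
```

```text
pics
{'t': 0.0, 'q': array([-1.34997351e+00,  5.33486410e-02,  1.61428292e+00, -2.45716960e-05,
        1.47596674e+00, -1.18983775e-01]), 'dq': array([-0.00032666, -0.0016832 , -0.0002263 , -0.00025858,  0.00012201,
        0.00119054]), 'effort': array([ 4.21459281e-04, -3.93675113e+01, -3.70178711e+01, -9.72399948e-05,
        6.91576468e-03, -2.46766353e-05]), 'tool_pos': array([ 0.20826472, -0.58899992,  0.40347436]), 'tool_rot': array([ 0.95664625,  1.35255554, -0.95445163]), 'contact_force': array([-0.09363775,  0.00594746,  0.14269682]), 'wrist_torque': array([0.01678541, 0.01622703, 0.02434261]), 'opening': 0.08522995523900716}
side {'fx': 371.2379668797908, 'fy': 371.2379668797908, 'cx': 323.1367289752734, 'cy': 200.36965291528128, 'position': array([ 0.38189679, -1.01622617,  0.89681514]), 'orientation': array([-2.24179188,  0.16805398, -0.07937422])}
top {'fx': 498.9545032717042, 'fy': 498.9545032717042, 'cx': 319.8376362788255, 'cy': 200.47641580887154, 'position': array([ 0.43974264, -0.05658178,  1.59567226]), 'orientation': array([-2.22924448,  2.18265823, -0.07690006])}
```

View pics/side0.png

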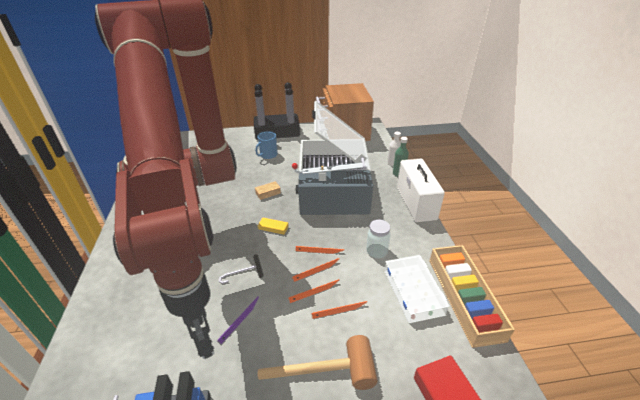

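View pics/top0.png

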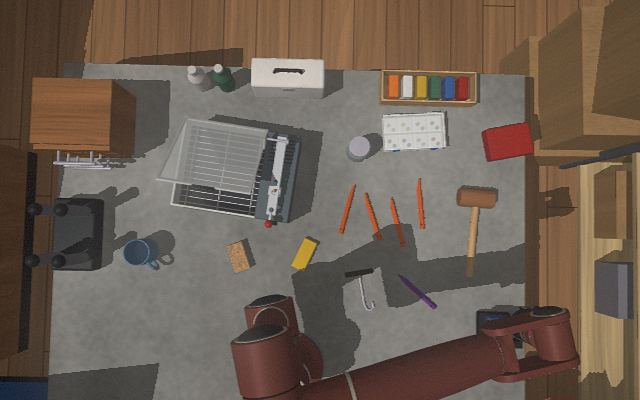

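The side view shows the chest at about (335,180) with the red ball at (295,166). In the top view the ball is at (268,224) and the four orange pegs are at (347,208), (372,216), (397,221) and (420,204). The purple look-alike at (417,290) isn't meant.

```bash
cat > h.py <<'E'
from station import *
import numpy as np, cv2
from scipy.spatial.transform import Rotation as R
def cam(n):
    c=get_calibration(n); return c,R.from_rotvec(c["orientation"]).as_matrix(),np.array(c["position"])
def ray(n,px):
    c,M,p=cam(n); v=M@np.array([(px[0]-c["cx"])/c["fx"],(px[1]-c["cy"])/c["fy"],1.]); return p,v
def atz(n,px,z):
    p,v=ray(n,px); return p+v*(z-p[2])/v[2]
def atd(n,px,d): p,v=ray(n,px); return p+v*d
def proj(n,P):
    c,M,p=cam(n); q=M.T@(np.asarray(P)-p); return np.array([c["fx"]*q[0]/q[2]+c["cx"],c["fy"]*q[1]/q[2]+c["cy"]])
def tri(a,b):
    (p,v),(q,w)=a,b; A=np.stack([v,-w],1); s=np.linalg.lstsq(A,q-p,rcond=None)[0]
    x=p+s[0]*v;y=q+s[1]*w; return (x+y)/2,np.linalg.norm(x-y)
def cloud(n,d):
    c,M,p=cam(n); u,v=np.meshgrid(np.arange(640),np.arange(400))
    P=np.stack([(u-c["cx"])/c["fx"]*d,(v-c["cy"])/c["fy"]*d,d],-1); return P@M.T+p
def crop(n,im,u0,v0,u1,v1,name,s=5):
    cv2.imwrite("pics/"+name,cv2.resize(im[v0:v1,u0:u1],None,fx=s,fy=s,interpolation=cv2.INTER_CUBIC))
def toolax():
    o=get_obs(); M=R.from_rotvec(o["tool_rot"]).as_matrix(); return o,M
E
python3 - <<'E'
from h import *
np.set_printoptions(precision=4,suppress=True)
ims={n:get_image(n) for n in("side","top")}
for q in["dryer","rack_mid","lid_hinge","stay_pivot","stay_ball","hole_narrow","hole_half","hole_wide","pin_seat","pin_tip","jar_mid","mug","mallet","peg1_mid"]:
    r={}
    for n in("side","top"):
        L=tip_of(n,q); r[n]=L; print(q,n,[(np.round(x["centre"],1).tolist(),round(x["p"],2)) for x in L[:6]])
    if r["side"] and r["top"] and q!="peg1_mid": print("   ",*tri(ray("side",r["side"][0]["centre"]),ray("top",r["top"][0]["centre"])))
    if q=="peg1_mid":
        for n in r:
            for x in r[n]: print(n,atz(n,x["centre"],.008))
o,M=toolax();print(M)
crop("side",ims["side"][0],270,90,390,220,"s1.png",5);crop("top",ims["top"][0],150,105,310,245,"t1.png",5)
E
```

```text
dryer side []
dryer top [([273.7, 191.7], 0.75), ([238.6, 176.7], 0.66), ([420.6, 202.6], 0.32)]
rack_mid side [([334.6, 168.9], 0.84)]
rack_mid top [([276.2, 197.6], 0.46)]
    [0.547  0.0346 0.181 ] 0.0634071072460186
lid_hinge side [([369.3, 179.9], 0.72), ([315.3, 267.1], 0.67), ([336.4, 167.1], 0.24)]
lid_hinge top [([282.3, 132.3], 0.94)]
    [0.7098 0.0309 0.1215] 0.0077263316736669845
stay_pivot side [([364.2, 163.7], 0.53)]
stay_pivot top [([283.1, 141.2], 0.61), ([268.1, 210.6], 0.59)]
    [0.677  0.0224 0.1983] 0.005445457182514696
stay_ball side [([294.9, 166.1], 0.68), ([322.8, 163.8], 0.54), ([335.9, 168.8], 0.18)]
stay_ball top [([271.7, 224.7], 0.63)]
    [0.4413 0.0491 0.1946] 0.005113171312360832
hole_narrow side []
hole_narrow top [([272.8, 180.3], 0.61)]
hole_half side [([320.4, 167.3], 0.85)]
hole_half top [([273.1, 190.5], 0.7)]
    [0.5337 0.049  0.1809] 0.0038883016347397953
hole_wide side [([307.9, 172.0], 0.54), ([362.4, 164.5], 0.19)]
hole_wide top [([270.7, 210.3], 0.94), ([275.8, 180.0], 0.39)]
    [0.4841 0.0553 0.1615] 0.00847610317608823
pin_seat side 
[... 267 characters left out ...]
40892288562238
jar_mid side [([380.7, 237.2], 0.83), ([310.2, 170.4], 0.31)]
jar_mid top [([359.6, 149.0], 0.93), ([273.8, 180.3], 0.72)]
    [ 0.6823 -0.207   0.0686] 0.009849743001088318
mug side [([267.2, 153.6], 0.83)]
mug top [([281.7, 142.3], 0.24)]
    [ 0.5019 -0.0008  0.3191] 0.29662563117367413
mallet side [([326.1, 372.3], 0.85)]
mallet top [([472.2, 223.8], 0.75)]
    [ 0.4545 -0.5783  0.0032] 0.0004977047103982529
peg1_mid side [([315.1, 287.7], 0.59)]
peg1_mid top [([396.7, 222.8], 0.81), ([282.0, 132.1], 0.5)]
side [ 0.4609 -0.3252  0.008 ]
top [ 0.4528 -0.3344  0.008 ]
top [0.7354 0.0379 0.008 ]
[[ 0.      0.9428  0.3333]
 [ 0.      0.3333 -0.9428]
 [-1.      0.     -0.    ]]
```

```bash
echo
```

```text
(no output)
```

View pics/s1.png

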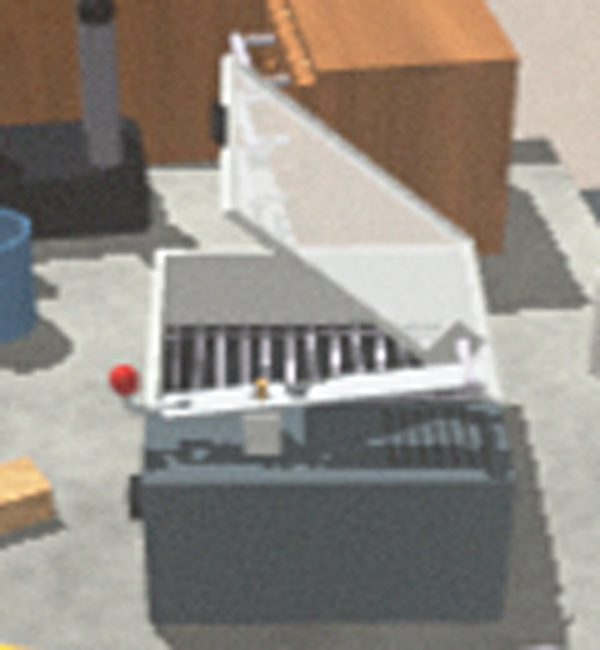

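View pics/t1.png

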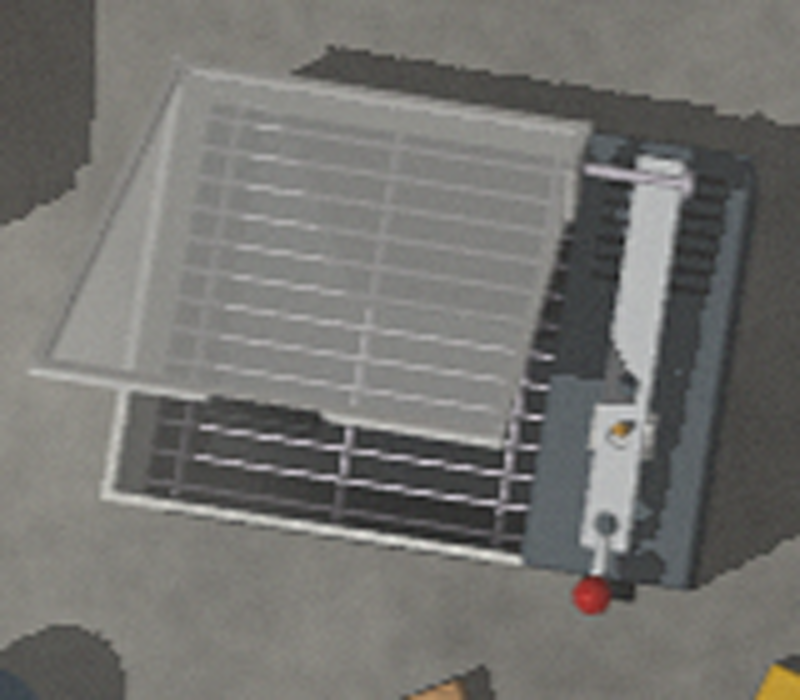

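```bash
python3 - <<'E'
from h import *
from scipy.optimize import least_squares
np.set_printoptions(precision=4,suppress=True)
im={n:get_image(n) for n in("side","top")}
def red(n,box):
    i=im[n][0].astype(int); m=(i[...,2]>120)&(i[...,1]<70)&(i[...,0]<70)
    u0,v0,u1,v1=box; k=np.zeros_like(m);k[v0:v1,u0:u1]=m[v0:v1,u0:u1]; v,u=np.nonzero(k);print(n,len(u)); return np.array([u.mean(),v.mean()])
rs=red("side",(285,155,305,178)); rt=red("top",(255,212,282,236)); print(rs,rt)
ball,e=tri(ray("side",rs),ray("top",rt)); print("ball",ball,e)
pt,e=tri(ray("side",(322.4,166.4)),ray("top",(274,190.6))); print("pin",pt,e, atz("top",(274,190.6),.184))
obs=[((-.13,.175,.12),(170.8,204.4)),((-.13,-.075,.12),(254.4,217.4)),((-.13,-.175,.135),(288,222.4)),((.13,-.175,.135),(300.4,137))]
def f(p):
    r=[]
    for a,b in obs:
        c,s=np.cos(p[2]),np.sin(p[2]); r.append(proj("top",(p[0]+c*a[0]-s*a[1],p[1]+s*a[0]+c*a[1],a[2]))-b)
    return np.ravel(r)
s=least_squares(f,[.6,.1,-.1]); print(s.x,s.fun)
x,y,t=s.x
def ch(P): d=np.array(P[:2])-[x,y]; c,s=np.cos(t),np.sin(t); return np.array([c*d[0]+s*d[1],-s*d[0]+c*d[1],P[2]])
print("ball in chest",ch(ball),"pin in chest",ch(pt), ch(atz("top",(274,190.6),.184)))
# top-down depth: housing heights etc
d=im["top"][1]; C=cloud("top",d); print("ball depth pt",C[224,268], "counter",C[300,200], "side ball",cloud("side",im["side"][1])[166,295])
E
```

```text
side 14
top 32
[294.5714 166.    ] [267.375  223.8438]
ball [0.4422 0.062  0.1866] 0.002599171379696134
pin [0.5367 0.0457 0.1862] 0.003211634415668843 [0.5352 0.046  0.184 ]
[ 0.5968  0.1637 -0.1325] [-0.5655  0.3796 -0.0654  0.3728 -0.3507  0.5319  0.9937 -1.3084]
ball in chest [-0.1398 -0.1212  0.1866] pin in chest [-0.044  -0.1249  0.1862] [-0.0455 -0.1248  0.184 ]
ball depth pt [0.4405 0.0595 0.1959] counter [0.1967 0.2837 0.0002] side ball [0.4446 0.0555 0.1906]
```

Emit:
carry_out --increments '[[[0,0,-0.2],[0.36,1,0],1],[[0,0,-0.2],[0.36,1,0],1],[[0,0,-0.2],[0.36,1,0],1],[[0,0,-0.2],[0.36,1,0],1],[[0,0,-0.2],[0.36,1,0],1],[[0,0,-0.2],[0.36,1,0],1],[[0,0,-0.2],[0.36,1,0],1],[[0,0,-0.2],[0.36,1,0],1]]' --squeeze 40

```text
t: 2.5
tool_pos: [0.2663, -0.4253, 0.4047]
tool_rot: [1.083, 1.284, -1.084]
contact_force: [0.8, -0.9, 0.2]
opening: 0.0855
```

Emit:
carry_out --increments '[[[0,0,-0.2],[0.36,1,0],1],[[0,0,-0.2],[0.36,1,0],1],[[0,0,-0.2],[0.36,1,0],1],[[0,0,-0.2],[0.36,1,0],1],[[0,0,-0.2],[0.36,1,0],1],[[0,0,-0.2],[0.36,1,0],1],[[0,0,-0.2],[0.36,1,0],1],[[0,0,-0.2],[0.36,1,0],1]]'

```text
t: 3.3
tool_pos: [0.3252, -0.2581, 0.4058]
tool_rot: [1.207, 1.206, -1.209]
contact_force: [-0.2, 0.4, 0.1]
opening: 0.0854
```

Emit:
carry_out --increments '[[[0,0,-0.2],[0.36,1,0],1],[[0,0,-0.2],[0.36,1,0],1],[[0,0,-0.2],[0.36,1,0],1],[[0,0,-0.2],[0.36,1,0],1],[[0,0,-0.2],[0.36,1,0],1],[[0,0,-0.2],[0.36,1,0],1],[[0,0,0],[0.36,1,0],1],[[0,0,0],[0.36,1,0],1]]'

```text
t: 4.1
tool_pos: [0.3837, -0.0908, 0.4074]
tool_rot: [1.299, 1.138, -1.299]
contact_force: [0.2, -0.9, 1.1]
opening: 0.0852
```

```bash
cat >> h.py <<'E'
np.set_printoptions(precision=4,suppress=True)
X0,Y0,T0=.5968,.1637,-.1325
def c2w(p):
    c,s=np.cos(T0),np.sin(T0); return np.array([X0+c*p[0]-s*p[1],Y0+s*p[0]+c*p[1],p[2]])
def w2c(P): d=np.array(P[:2])-[X0,Y0]; c,s=np.cos(T0),np.sin(T0); return np.array([c*d[0]+s*d[1],-s*d[0]+c*d[1],P[2]])
def grasp():
    o,M=toolax(); return o["tool_pos"]+.155*M[:,0]
def status(target=None):
    o,M=toolax(); g=grasp(); print("tcp",o["tool_pos"],"grasp",g,"chest",w2c(g),"F",o["contact_force"],"op",o["opening"],"yaw z",np.arctan2(M[1,2],M[0,2]),"down",M[:,0],"q",o["q"])
    if target is not None: print("need units",(np.array(target)-g)/.02)
E
python3 -c "
from h import *
status([.443,.060,.186])"
```

```text
tcp [ 0.3837 -0.0908  0.4074] grasp [ 0.3846 -0.0918  0.2524] chest [-0.1766 -0.2813  0.2524] F [ 0.1823 -0.8672  1.1147] op 0.08519114728480842 yaw z -1.6961969321185606 down [ 0.006  -0.0068 -1.    ] q [-0.4206 -0.5554  2.1116 -0.0038  1.577   1.2755]
need units [ 2.9206  7.5916 -3.3191]
```

Emit:
carry_out --increments '[[[0.07,0.06,0],[0.37,0.95,0],1],[[0,0,0],[0.37,0.95,0],1],[[0,0,0],[0.37,0.95,0],1],[[0,0,0],[0.37,0.95,0],1],[[0,0,0],[0.37,0.95,0],1],[[0,0,0],[0.37,0.95,0],1],[[0,0,0],[0.37,0.95,0],1],[[0,0,0],[0.37,0.95,0],1]]'

```text
t: 4.9
tool_pos: [0.4439, 0.0686, 0.409]
tool_rot: [1.302, 1.144, -1.297]
contact_force: [0.6, -0.0, 0.2]
opening: 0.0852
```

```bash
python3 - <<'E'
from h import *
status([.443,.060,.186])
i,d=get_image("side"); crop("side",i,240,60,400,200,"s2.png")
i,d=get_image("top"); crop("top",i,190,140,350,280,"t2.png")
E
```

```text
tcp [0.4439 0.0686 0.409 ] grasp [0.4447 0.0685 0.254 ] chest [-0.1382 -0.1145  0.254 ] F [ 0.6349 -0.0199  0.2097] op 0.08521604430271737 yaw z -1.6953044029885445 down [ 0.0046 -0.0008 -1.    ] q [-0.0125 -0.394   1.9992 -0.0007  1.5318  1.6829]
need units [-0.083  -0.4239 -3.4006]
```

View pics/s2.png

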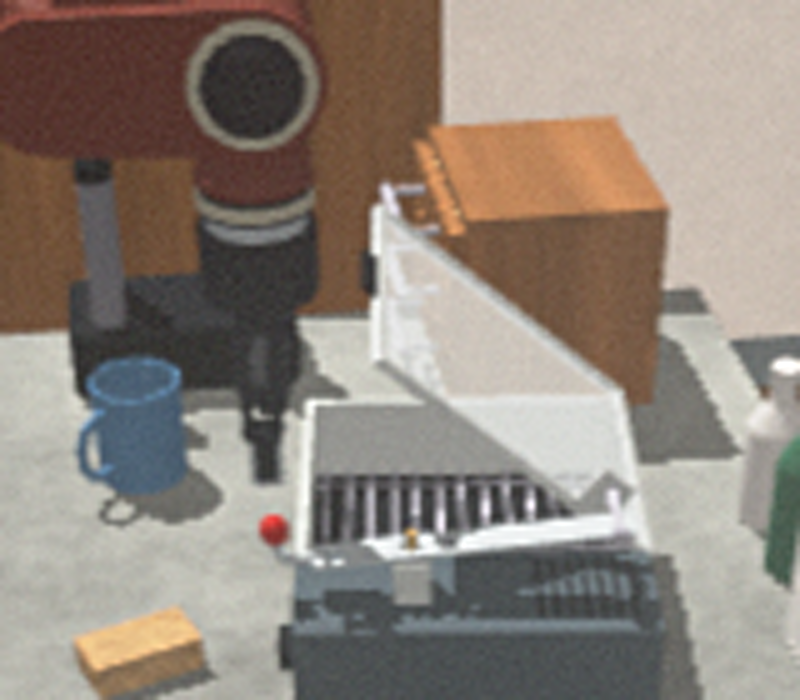

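View pics/t2.png

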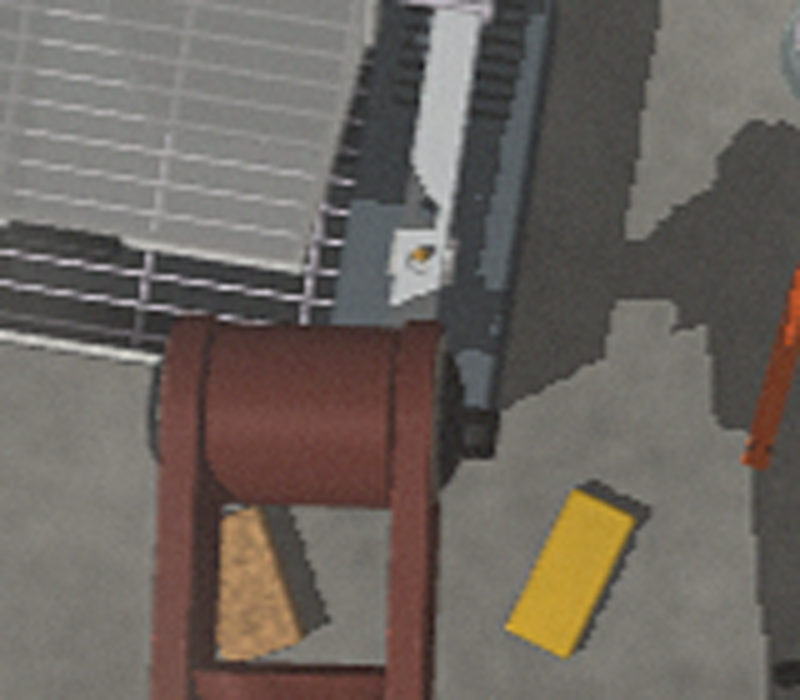

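Emit:
carry_out --increments '[[[0,0.04,-0.08],[-0.08,-0.4,-0.5],1],[[0,0,0],[0,0,-0.6],0.8],[[0,0,0],[0,0,-0.6],0.7],[[0,0,0],[0,0,-0.6],0.6],[[0,0,0],[0,0,-0.5],0.6],[[0,0,0],[0,0,-0.3],0.6],[[0,0,0],[0,0,0],0.6]]'

```text
t: 5.7
tool_pos: [0.4405, 0.0578, 0.3392]
tool_rot: [1.304, 1.144, -1.311]
contact_force: [0.6, 0.4, -0.6]
opening: 0.0517
```

```bash
python3 - <<'E'
from h import *
status([.443,.060,.187])
i,d=get_image("side"); crop("side",i,260,120,340,190,"s3.png",8)
E
```

```text
tcp [0.4405 0.0578 0.3392] grasp [0.4399 0.0575 0.1842] chest [-0.1415 -0.126   0.1842] F [ 0.6013  0.3956 -0.5919] op 0.051740587923599826 yaw z -1.7048550305616512 down [-0.0042 -0.0015 -1.    ] q [-0.037  -0.3546  2.087  -0.0017  1.4133  1.6681]
need units [0.1565 0.1226 0.1393]
```

View pics/s3.png

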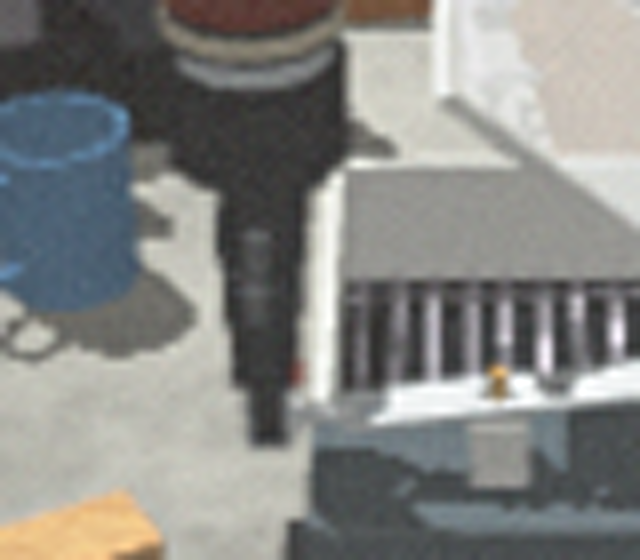

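Emit:
carry_out --increments '[[[0,-0.03,0],[0.1,0.05,0.1],0.4],[[0,0,0],[0,0,0],0.3],[[0,0,0],[0,0,0],0.1],[[0,0,0],[0,0,0],0],[[0,0,0],[0,0,0],0],[[0,0,0],[0,0,0],0],[[0,0,0],[0,0,0],0]]' --squeeze 60

```text
t: 6.45
tool_pos: [0.4433, 0.0605, 0.3437]
tool_rot: [1.311, 1.145, -1.303]
contact_force: [0.5, 1.8, -1.0]
opening: 0.0187
```

```bash
python3 - <<'E'
from h import *
status()
i,d=get_image("side"); crop("side",i,260,120,340,190,"s4.png",8)
E
```

```text
tcp [0.4433 0.0605 0.3437] grasp [0.4437 0.0611 0.1887] chest [-0.1382 -0.1219  0.1887] F [ 0.5442  1.7954 -0.9606] op 0.018668210003507678 yaw z -1.7036861927444096 down [ 0.0027  0.0041 -1.    ] q [-0.032  -0.352   2.0774  0.0042  1.4136  1.671 ]
```

View pics/s4.png

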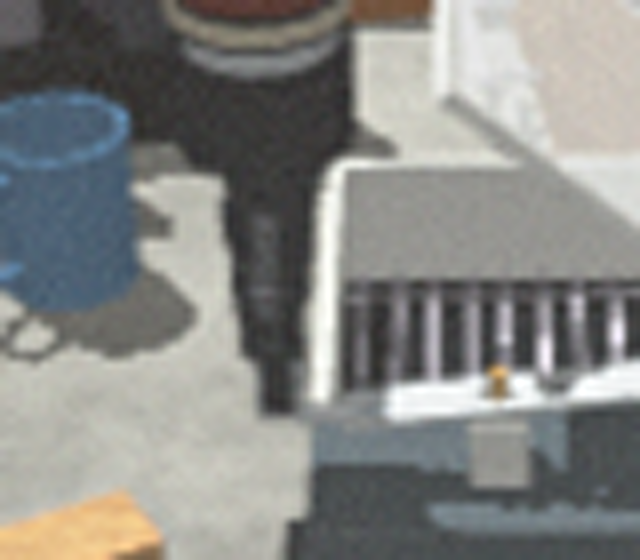

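Emit:
carry_out --increments '[[[0,0,0],[0,0,0],0],[[0,0,0],[0,0,0],0],[[0,0,0],[0,0,0.15],0],[[0,0,0],[0,0,0.15],0],[[0,0,0],[0,0,0],0]]'

```text
t: 7.0
tool_pos: [0.4435, 0.0604, 0.35]
tool_rot: [1.312, 1.144, -1.302]
contact_force: [-1.2, 0.6, 0.9]
opening: 0.0187
```

```bash
python3 - <<'E'
from h import *
status()
i,d=get_image("side"); crop("side",i,260,120,340,190,"s5.png",8)
E
```

```text
tcp [0.4435 0.0604 0.35  ] grasp [0.4442 0.061  0.195 ] chest [-0.1377 -0.1219  0.195 ] F [-1.1821  0.5796  0.929 ] op 0.018681000811305727 yaw z -1.7039896627825906 down [ 0.0039  0.0044 -1.    ] q [-0.0323 -0.3574  2.0706  0.0045  1.4246  1.671 ]
```

View pics/s5.png

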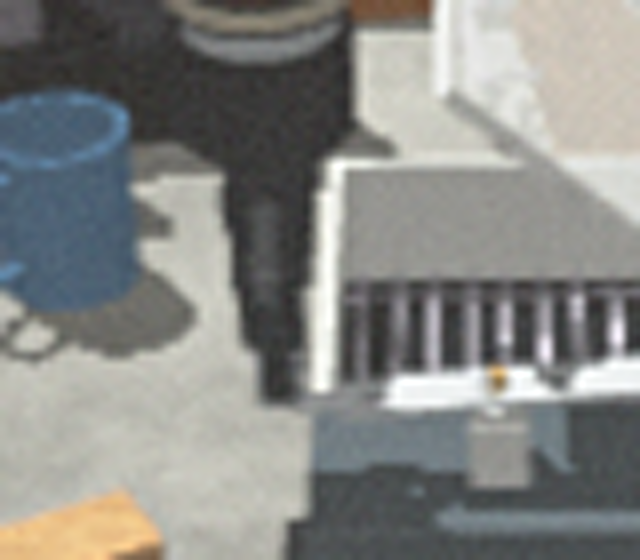

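```bash
cat >> h.py <<'E'
from scipy.optimize import fsolve
HX,HZ=.130,.120; PX,PZ=-.045,.170
LB=np.sqrt(.237**2-.026**2)
def piv(q): return np.array([HX-.075*np.cos(q+.436),HZ+.075*np.sin(q+.436)])
def pt(q,s,h,n=0.): return piv(q)+h*np.array([-np.cos(s),np.sin(s)])+n*np.array([np.sin(s),np.cos(s)])
def ball(q,s): return pt(q,s,LB,.026)
def inv(B,g=(.9,0.)): return fsolve(lambda v: ball(*v)-B,g)
def seat(h,dx=0.,dz=0.,g=(.9,0.)): return fsolve(lambda v: pt(v[0],v[1],h)-[PX+dx,PZ+dz],g)
def clear(q,s): # height of strip centreline above pin seat at pin x, and distance along strip
    h=fsolve(lambda h: pt(q,s,h[0])[0]-PX,[.15])[0]; return pt(q,s,h)[1]-PZ,h
E
python3 - <<'E'
from h import *
for h,g in((.118,.2),(.147,.7),(.198,1.4)):
    for dx in(-.0025,0,.0025):
        v=seat(h,dx,g=(g,0)); print(h,dx,"q,s",v,"ball",ball(*v))
E
```

```text
0.118 -0.0025 q,s [0.2167 0.0377] ball [-0.164   0.2004]
0.118 0 q,s [0.2713 0.0107] ball [-0.1623  0.1973]
0.118 0.0025 q,s [ 0.3212 -0.0128] ball [-0.1604  0.1945]
0.147 -0.0025 q,s [ 0.6998 -0.1229] ball [-0.1386  0.185 ]
0.147 0 q,s [ 0.7343 -0.1301] ball [-0.1362  0.1843]
0.147 0.0025 q,s [ 0.7684 -0.1366] ball [-0.1338  0.1837]
0.198 -0.0025 q,s [ 1.3939 -0.1139] ball [-0.0878  0.1916]
0.198 0 q,s [ 1.4297 -0.1101] ball [-0.0852  0.1917]
0.198 0.0025 q,s [ 1.466  -0.1059] ball [-0.0826  0.1919]
```

```bash
python3 - <<'E'
from h import *
def at(q,cl): # find slope with given clearance
    s=fsolve(lambda s: clear(q,s[0])[0]-cl,[0.])[0]; return s
for q,cl in[(.70,0),(.72,.01),(.73,.02),(.74,.027),(.9,.027),(1.0,.027),(1.1,.027),(1.2,.027),(1.3,.027),(1.4,.027),(1.43,.024),(1.43,.018),(1.43,.01),(1.43,0.)]:
    s=at(q,cl); b=ball(q,s); print(q,cl,"s %.3f h %.4f"%(s,clear(q,s)[1]),"grasp chest",b+[0,.0037],"world",c2w((b[0],-.122,b[1]+.0037)))
E
```

```text
0.7 0 s -0.125 h 0.1445 grasp chest [-0.1386  0.1881] world [0.4433 0.0611 0.1881]
0.72 0.01 s -0.060 h 0.1450 grasp chest [-0.1369  0.2043] world [0.445  0.0609 0.2043]
0.73 0.02 s 0.007 h 0.1455 grasp chest [-0.1349  0.2204] world [0.447  0.0606 0.2204]
0.74 0.027 s 0.053 h 0.1464 grasp chest [-0.1327  0.2314] world [0.4491 0.0603 0.2314]
0.9 0.027 s 0.026 h 0.1576 grasp chest [-0.1223  0.2287] world [0.4595 0.0589 0.2287]
1.0 0.027 s 0.016 h 0.1649 grasp chest [-0.1152  0.2278] world [0.4665 0.058  0.2278]
1.1 0.027 s 0.012 h 0.1724 grasp chest [-0.1079  0.2274] world [0.4738 0.057  0.2274]
1.2 0.027 s 0.012 h 0.1799 grasp chest [-0.1004  0.2274] world [0.4812 0.056  0.2274]
1.3 0.027 s 0.016 h 0.1874 grasp chest [-0.0928  0.2275] world [0.4887 0.055  0.2275]
1.4 0.027 s 0.024 h 0.1947 grasp chest [-0.0852  0.2277] world [0.4962 0.054  0.2277]
1.43 0.024 s 0.011 h 0.1968 grasp chest [-0.0834  0.2241] world [0.498  0.0538 0.2241]
1.43 0.018 s -0.019 h 0.1969 grasp chest [-0.0842  0.217 ] world [0.4972 0.0539 0.217 ]
1.43 0.01 s -0.060 h 0.1972 grasp chest [-0.0849  0.2074] world [0.4965 0.054  0.2074]
1.43 0.0 s -0.110 h 0.1980 grasp chest [-0.0852  0.1954] world [0.4962 0.054  0.1954]
```

Emit:
carry_out --increments '[[[0,-0.02,0],[0.02,0,0.25],0],[[0,0,0],[0.03,0,0.25],0],[[0,0,0],[0.03,0,0.25],0],[[0,0,0],[0.04,0,0.25],0],[[0,0,0],[0.04,0,0.25],0],[[0,0,0],[0.05,0,0.25],0],[[0,0,0],[0.05,0,0.25],0],[[0,0,0],[0,0,0],0]]'

```text
t: 7.85
tool_pos: [0.4462, 0.0605, 0.3881]
tool_rot: [1.303, 1.155, -1.315]
contact_force: [-5.6, 1.6, 0.5]
opening: 0.0184
```

```bash
python3 - <<'E'
from h import *
status([.4491,.0606,.2314]); g=w2c(grasp()); v=inv([g[0],g[2]-.0037],(.8,0)); print(v,clear(*v))
i,d=get_image("side"); crop("side",i,260,100,380,200,"s6.png",6)
E
```

```text
tcp [0.4462 0.0605 0.3881] grasp [0.4443 0.0611 0.2331] chest [-0.1376 -0.1219  0.2331] F [-5.5607  1.6426  0.5204] op 0.01836723754786602 yaw z -1.7035394247893105 down [-0.0125  0.0037 -0.9999] q [-0.0316 -0.3738  2.019   0.0033  1.509   1.6717]
need units [ 0.2418 -0.0235 -0.0864]
[0.6561 0.0719] (np.float64(0.026687215105494794), np.float64(0.1408168760695504))
```

View pics/s6.png

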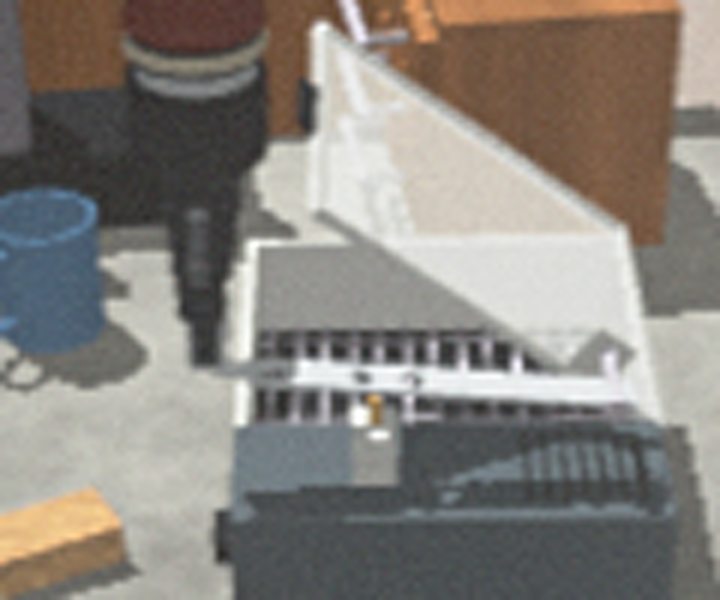

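Emit:
carry_out --increments '[[[-0.04,-0.12,0],[0.2,-0.03,0],0],[[0,0,0],[0.25,-0.03,0],0],[[0,0,0],[0.25,-0.03,-0.02],0],[[0,0,0],[0.25,-0.03,-0.02],0],[[0,0,0],[0.25,-0.03,-0.02],0],[[0,0,0],[0.25,-0.03,-0.02],0],[[0,0,0],[0.25,-0.03,-0.02],0],[[0,0,0],[0,0,0],0]]'

```text
t: 8.7
tool_pos: [0.4762, 0.0572, 0.3879]
tool_rot: [1.29, 1.168, -1.33]
contact_force: [-2.3, -0.3, -0.1]
opening: 0.0186
```

```bash
python3 - <<'E'
from h import *
status([.498,.0548,.2265]); g=w2c(grasp()); v=inv([g[0],g[2]-.0037],(1.,0)); print(v,clear(*v))
E
```

```text
tcp [0.4762 0.0572 0.3879] grasp [0.4712 0.0575 0.233 ] chest [-0.1105 -0.1219  0.233 ] F [-2.3346 -0.3315 -0.1127] op 0.01859106139423271 yaw z -1.7019513894658973 down [-0.0325  0.0019 -0.9995] q [-0.036  -0.2872  1.9527  0.0007  1.5086  1.666 ]
need units [ 1.3398 -0.1335 -0.3253]
[1.0548 0.0364] (np.float64(0.030907347931756812), np.float64(0.16911896283829725))
```

Emit:
carry_out --increments '[[[0,-0.1,0],[0.15,-0.02,-0.05],0],[[0,-0.1,0],[0.15,-0.02,-0.05],0],[[0,-0.1,0],[0.15,-0.02,-0.05],0],[[0,-0.1,0],[0.15,-0.02,-0.05],0],[[0,-0.1,0],[0.15,-0.02,-0.05],0],[[0,-0.1,0],[0.15,-0.02,-0.05],0],[[0,0,0],[0,0,0],0]]'

```text
t: 9.4
tool_pos: [0.4949, 0.054, 0.3831]
tool_rot: [1.32, 1.122, -1.282]
contact_force: [-0.4, -0.3, -0.1]
opening: 0.0185
```

```bash
python3 - <<'E'
from h import *
status([.498,.0548,.2265]); g=w2c(grasp()); v=inv([g[0],g[2]-.0037],(1.,0)); print(v,clear(*v))
E
```

```text
tcp [0.4949 0.054  0.3831] grasp [0.4995 0.0537 0.2282] chest [-0.0819 -0.1219  0.2282] F [-0.4495 -0.346  -0.0601] op 0.01849707720090401 yaw z -1.7023523581473168 down [ 0.03   -0.0016 -0.9995] q [-0.0409 -0.2531  1.9332 -0.0004  1.4314  1.6615]
need units [-0.0751  0.0551 -0.0828]
[1.4434 0.0298] (np.float64(0.027346085786173036), np.float64(0.19786685782772717))
```

Emit:
carry_out --increments '[[[0,0.15,0],[0.1,0,0],0],[[0,0.13,0],[0.1,0,0],0],[[0,0,0],[0,0,0],0]]'

```text
t: 9.7
tool_pos: [0.4997, 0.0539, 0.3837]
tool_rot: [1.306, 1.141, -1.304]
contact_force: [-1.2, -0.8, -0.5]
opening: 0.0188
```

```bash
python3 - <<'E'
from h import *
status([.498,.0538,.2241]); g=w2c(grasp()); v=inv([g[0],g[2]-.0037],(1.4,0)); print(v,clear(*v))
i,d=get_image("side"); crop("side",i,280,60,400,200,"s7.png",5)
i,d=get_image("top"); crop("top",i,220,110,320,230,"t7.png",5)
E
```

```text
tcp [0.4997 0.0539 0.3837] grasp [0.5    0.0537 0.2287] chest [-0.0814 -0.1219  0.2287] F [-1.1777 -0.8495 -0.4671] op 0.01878580770876413 yaw z -1.702422647400698 down [ 0.0022 -0.0014 -1.    ] q [-0.0405 -0.2333  1.9157 -0.0014  1.4569  1.6621]
need units [-0.1024  0.0067 -0.231 ]
[1.4496 0.0328] (np.float64(0.027813935796897032), np.float64(0.19833054301135988))
```

View pics/s7.png

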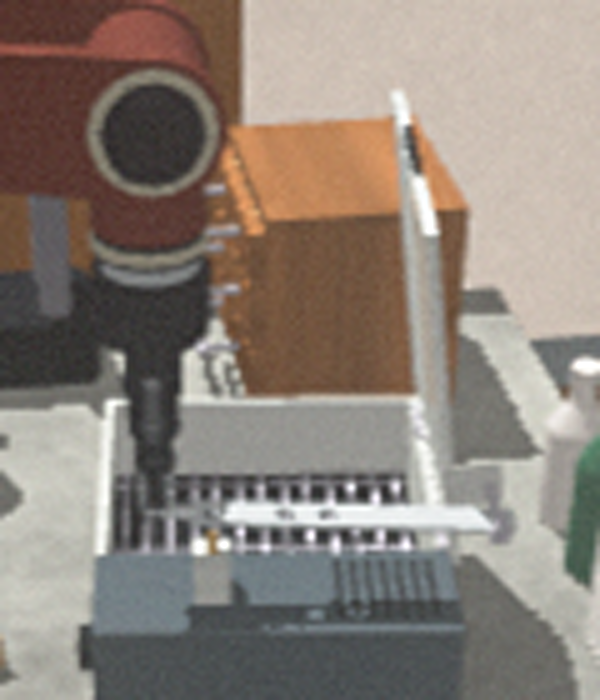

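View pics/t7.png

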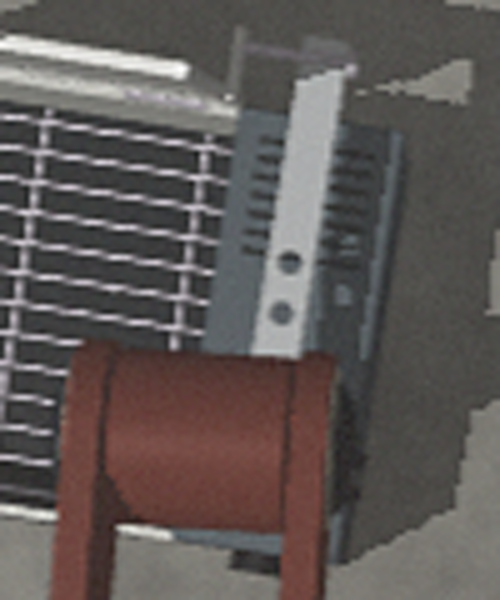

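```bash
python3 - <<'E'
from h import *
q,s=1.4496,.0328
for h,px in((.118,(277.6,162.4)),(.147,(276,172.4))):
    m=pt(q,s,h); w=atz("top",px,m[1]); print(m,w2c(w),proj("top",c2w((m[0],-.124,m[1]))))
print(w2c(atz("top",(274,190.6),.185)), w2c(tri(ray("side",(322.4,166.4)),ray("top",(274,190.6)))[0]))
E
```

```text
[0.0353 0.1952] [ 0.034  -0.1232  0.1952] [277.9489 162.0121]
[0.0063 0.1961] [ 0.0053 -0.1233  0.1961] [276.3108 172.1018]
[-0.0455 -0.1249  0.185 ] [-0.044  -0.1249  0.1862]
```

Emit:
carry_out --increments '[[[0,0,0],[-0.04,0,-0.2],0],[[0,0,0],[-0.04,0,-0.2],0],[[0,0,0],[-0.04,0,-0.2],0],[[0,0,0],[0,0,0],0]]'

```text
t: 10.2
tool_pos: [0.4969, 0.0541, 0.3706]
tool_rot: [1.307, 1.141, -1.303]
contact_force: [-1.4, -2.1, 0.2]
opening: 0.0188
```

```bash
python3 - <<'E'
from h import *
status(c2w((-.0838,-.122,.217))); g=w2c(grasp()); v=inv([g[0],g[2]-.0037],(1.4,0)); print(v,clear(*v),pt(*v,.198))
i,d=get_image("side"); crop("side",i,290,140,370,200,"s8.png",9)
E
```

```text
tcp [0.4969 0.0541 0.3706] grasp [0.4976 0.054  0.2156] chest [-0.0839 -0.1219  0.2156] F [-1.4364 -2.104   0.1612] op 0.01883293508315875 yaw z -1.7022746398407467 down [ 0.0041 -0.0008 -1.    ] q [-0.0404 -0.2312  1.9361 -0.0006  1.4326  1.6619]
need units [ 0.0023 -0.0068  0.0704]
[ 1.4362 -0.0243] (np.float64(0.0168273298471307), np.float64(0.19732529529217727)) [-0.0457  0.1868]
```

View pics/s8.png

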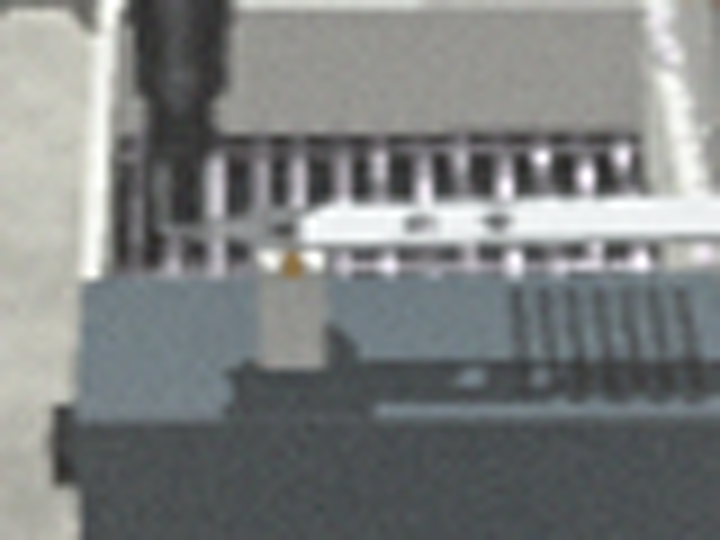

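Emit:
carry_out --increments '[[[0,0,0],[0.06,0,-0.15],0],[[0,0,0],[0,0,-0.15],0],[[0,0,0],[0,0,-0.15],0],[[0,0,0],[0,0,0],0]]'

```text
t: 10.65
tool_pos: [0.4981, 0.054, 0.3609]
tool_rot: [1.306, 1.141, -1.303]
contact_force: [-1.1, -1.2, 0.1]
opening: 0.0188
```

```bash
cat >> h.py <<'E'
def st(g0=1.4,tgt=None,oz=.0037):
    status(None if tgt is None else c2w(tgt)); g=w2c(grasp()); v=inv([g[0],g[2]-oz],(g0,0)); print("q,s",v,"clear,h",np.array(clear(*v)))
E
python3 - <<'E'
from h import *
st()
i,d=get_image("side"); crop("side",i,290,140,370,200,"s9.png",9)
E
```

```text
tcp [0.4981 0.054  0.3609] grasp [0.4986 0.0538 0.2059] chest [-0.0828 -0.1219  0.2059] F [-1.0674 -1.2055  0.0903] op 0.018785661742073183 yaw z -1.7023452067333324 down [ 0.0034 -0.0012 -1.    ] q [-0.0404 -0.2203  1.9433 -0.001   1.4152  1.6621]
q,s [ 1.4598 -0.0628] clear,h [0.0086 0.1993]
```

View pics/s9.png

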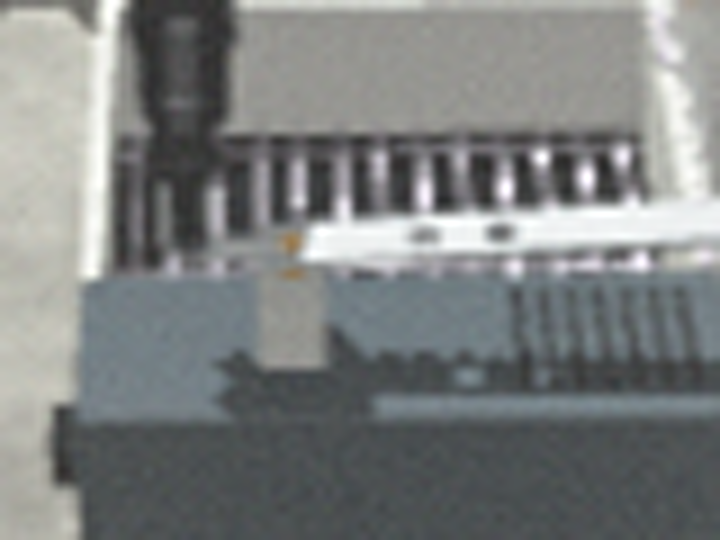

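Pin tip (291,242 in the crop) is now through the hole. I'll keep lowering.

Emit:
carry_out --increments '[[[0,0,0],[-0.03,0,-0.15],0],[[0,0,0],[-0.02,0,-0.15],0],[[0,0,0],[-0.02,0,-0.15],0],[[0,0,0],[0,0,-0.1],0],[[0,0,0],[0,0,0],0]]'

```text
t: 11.2
tool_pos: [0.497, 0.0541, 0.35]
tool_rot: [1.308, 1.139, -1.301]
contact_force: [-0.3, -0.3, -0.3]
opening: 0.0189
```

```bash
python3 - <<'E'
from h import *
st()
i,d=get_image("side"); crop("side",i,290,140,370,200,"s10.png",9)
E
```

```text
tcp [0.497  0.0541 0.35  ] grasp [0.4979 0.0539 0.195 ] chest [-0.0836 -0.1219  0.195 ] F [-0.3416 -0.2866 -0.2668] op 0.01885941222134573 yaw z -1.7022087691652266 down [ 0.0057 -0.001  -1.    ] q [-0.0404 -0.2146  1.9571 -0.0008  1.3934  1.6619]
q,s [ 1.4525 -0.1096] clear,h [-0.0006  0.1996]
```

View pics/s10.png

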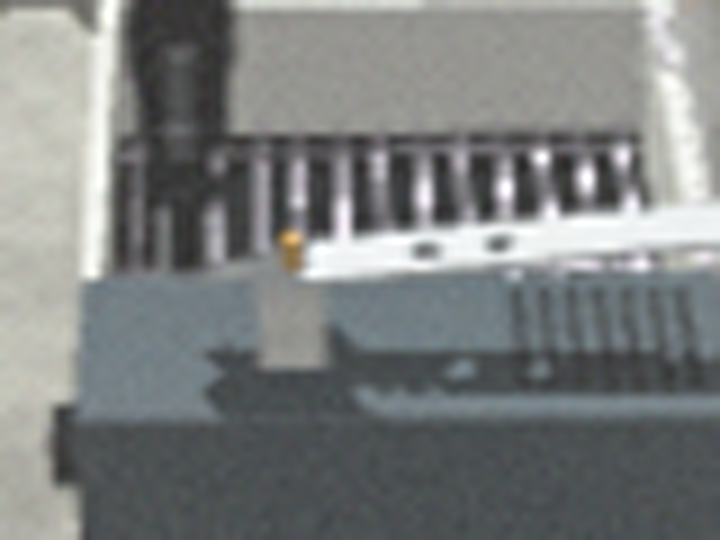

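Emit:
carry_out --increments '[[[0,0,0],[-0.03,0,-0.1],0],[[0,0,0],[-0.03,0,-0.05],0],[[0,0,0],[0,0,0],0]]'

```text
t: 11.55
tool_pos: [0.4964, 0.0541, 0.3501]
tool_rot: [1.309, 1.137, -1.298]
contact_force: [-1.8, -1.1, -1.3]
opening: 0.019
```

```bash
python3 - <<'E'
from h import *
st()
E
```

```text
tcp [0.4964 0.0541 0.3501] grasp [0.4979 0.0539 0.1951] chest [-0.0835 -0.1219  0.1951] F [-1.7668 -1.1187 -1.332 ] op 0.01902499765146456 yaw z -1.7021767510166665 down [ 0.0094 -0.0011 -1.    ] q [-0.0404 -0.2171  1.959  -0.0007  1.3903  1.6619]
q,s [ 1.4529 -0.109 ] clear,h [-0.0005  0.1996]
```

Emit:
carry_out --increments '[[[0,0,0],[0,0,0],0.3],[[0,0,0],[0,0,0],0.5],[[0,0,0],[0,0,0],0.6],[[0,0,0],[0,0,0],0.6],[[0,0,0],[0,0,0.5],0.6],[[0,0,0],[0,0,1],0.6],[[0,0,0],[0,0,1],0.6],[[0,0,0],[0,0,1],0.6]]'

```text
t: 12.35
tool_pos: [0.4954, 0.0546, 0.4192]
tool_rot: [1.307, 1.143, -1.303]
contact_force: [-0.1, 0.7, -1.0]
opening: 0.0511
```

Emit:
carry_out --increments '[[[0,0,0],[-0.5,-1,1],0.6],[[0,0,0],[-0.5,-1,0.5],0.6],[[0,0,0],[-0.5,-1,0],0.6],[[0,0,0],[-0.5,-1,0],0.6],[[0,0,0],[-0.5,-1,0],0.6],[[0,0,0],[-0.5,-1,0],0.6],[[0,0,0],[-0.5,-1,0],0.6],[[0,0,0],[-0.5,-1,0],0.6]]'

```text
t: 13.15
tool_pos: [0.4127, -0.1084, 0.4635]
tool_rot: [1.309, 1.132, -1.285]
contact_force: [-0.6, -0.9, -0.6]
opening: 0.0513
```

```bash
python3 - <<'E'
from h import *
status()
i,d=get_image("side"); crop("side",i,270,80,390,210,"s11.png",5)
for n in("side","top"):
    j,_=get_image(n); cv2.imwrite(f"pics/{n}11.png",j)
E
```

```text
tcp [ 0.4127 -0.1084  0.4635] grasp [ 0.4158 -0.1087  0.3086] chest [-0.1434 -0.294   0.3086] F [-0.6264 -0.8639 -0.6312] op 0.05130180610443852 yaw z -1.6950816587959205 down [ 0.02   -0.0021 -0.9998] q [-0.4333 -0.4818  1.972   0.0065  1.6324  1.2622]
```

View pics/s11.png

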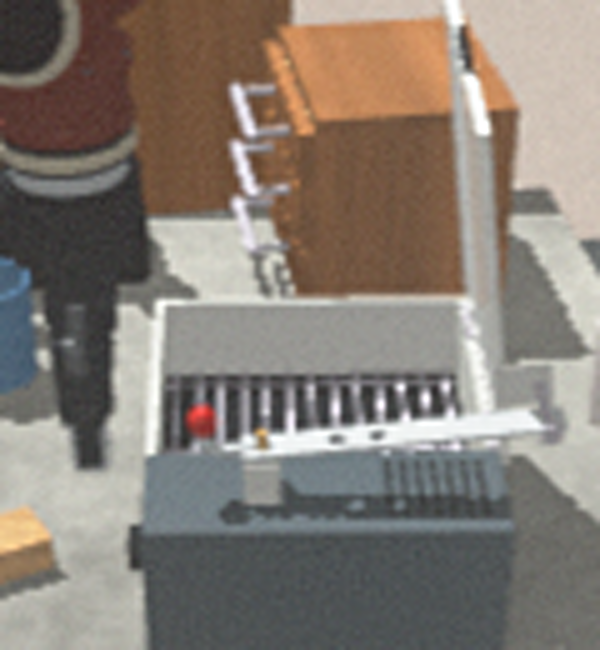

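View pics/top11.png

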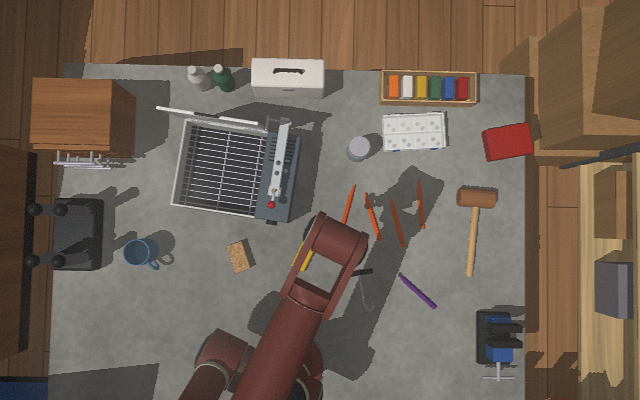

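```bash
cat >> h.py <<'E'
def pegs(n,im,z=.008,minA=15):
    hsv=cv2.cvtColor(im,cv2.COLOR_BGR2HSV); m=((hsv[...,0]>=3)&(hsv[...,0]<=14)&(hsv[...,1]>150)&(hsv[...,2]>60)).astype(np.uint8)
    k,l,s,c=cv2.connectedComponentsWithStats(m); out=[]
    for i in range(1,k):
        if s[i,4]<minA: continue
        v,u=np.nonzero(l==i); P=np.array([atz(n,(a,b),z)[:2] for a,b in zip(u,v)])
        (cx,cy),(w,h),a=cv2.minAreaRect((P*1000).astype(np.float32)); mu=P.mean(0)
        e,V=np.linalg.eigh(np.cov((P-mu).T)); ax=V[:,1]; t=(P-mu)@ax; mid=mu+ax*(t.max()+t.min())/2
        if t.max()-t.min()>.25: continue
        out.append((mid,t.max()-t.min(),np.arctan2(ax[1],ax[0]),s[i,4],c[i]))
    return out
E
python3 - <<'E'
from h import *
for n in("side","top"):
    i,_=get_image(n)
    for z in [.010]:
        for p in pegs(n,i,z):
            if -.55<p[0][1]<-.1: print(n,p)
i,_=get_image("top"); crop("top",i,310,160,450,260,"t12.png",5)
E
```

```text
side (array([ 0.4928, -0.1747]), np.float64(0.15235555150666247), np.float64(2.911818602996541), np.int32(191), array([317.5079, 249.3246]))
side (array([ 0.909 , -0.2843]), np.float64(0.07650564711589908), np.float64(3.1182867168555615), np.int32(121), array([452.1074, 260.0826]))
side (array([ 0.4732, -0.257 ]), np.float64(0.1562897541341446), np.float64(-2.789292400316217), np.int32(204), array([313.9363, 270.1225]))
side (array([ 0.4582, -0.3356]), np.float64(0.1582364345757715), np.float64(-2.8465443676758135), np.int32(228), array([312.0395, 291.2325]))
side (array([ 0.518 , -0.4105]), np.float64(0.15500452148265628), np.float64(-3.0290245454008855), np.int32(251), array([336.5976, 309.8406]))
top (array([ 0.892 , -0.3152]), np.float64(0.07831106214149408), np.float64(3.0617289729291035), np.int32(261), array([392.636,  86.613]))
top (array([ 0.9009, -0.5255]), np.float64(0.0294660684081997), np.float64(-3.0754266071199656), np.int32(16), array([457.375 ,  84.9375]))
top (array([ 0.8643, -0.5267]), np.float64(0.017643235807538963), np.float64(2.8676001079628306), np.int32(15), array([457.6667,  96.8667]))
top (array([ 0.5098, -0.1783]), np.float64(0.1262371951933953), np.float64(2.891145489432508), np.int32(157), array([347.6879, 205.707 ]))
top (array([ 0.5081, -0.4087]), np.float64(0.14135614279983888), np.float64(-3.0373710693695672), np.int32(128), array([420.4062, 208.0625]))
top (array([ 0.4708, -0.2547]), np.float64(0.15683742484566965), np.float64(-2.8145572899764586), np.int32(177), array([372.5932, 218.6328]))
top (array([ 0.4537, -0.3341]), np.float64(0.15413667552035756), np.float64(-2.866617047442821), np.int32(161), array([397.0435, 223.7019]))
```

View pics/t12.png

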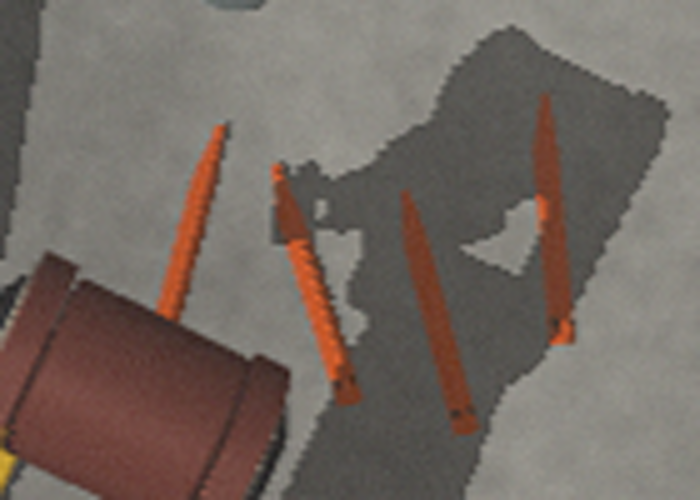

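Emit:
carry_out --increments '[[[0,0.1,-0.27],[0.9,-0.7,0],0.6],[[0,0.1,-0.27],[0.9,-0.7,-0.5],0.6],[[0,0,-0.27],[0.9,-0.7,-1],0.6],[[0,0,-0.25],[0.9,-0.7,-1],0.6],[[0,0,0],[0.4,-0.5,-1],0.6],[[0,0,0],[0,0,-1],0.6],[[0,0,0],[0,0,-1],0.6],[[0,0,0],[0,0,-1],0.6]]'

```text
t: 14.25
tool_pos: [0.5015, -0.1687, 0.3329]
tool_rot: [1.371, 1.088, -1.365]
contact_force: [0.2, 0.8, 0.8]
opening: 0.0511
```

```bash
python3 - <<'E'
from h import *
status([.493,-.175,.019])
i,_=get_image("side")
for p in pegs("side",i,.010):
    if -.55<p[0][1]<-.1: print(p)
crop("side",i,260,190,380,290,"s13.png",6)
E
```

```text
tcp [ 0.5015 -0.1687  0.3329] grasp [ 0.5026 -0.1694  0.1779] chest [-0.0494 -0.3426  0.1779] F [0.2396 0.803  0.8464] op 0.05105642147092336 yaw z -1.7913965481667973 down [ 0.0074 -0.0041 -1.    ] q [-0.4652 -0.1248  1.9079 -0.0003  1.35    1.3262]
need units [-0.4811 -0.2818 -7.9467]
(array([ 0.4927, -0.1747]), np.float64(0.1523574296432051), np.float64(2.9104960251232046), np.int32(192), array([317.6042, 249.3385]))
(array([ 0.9089, -0.2859]), np.float64(0.0765106952850457), np.float64(3.11226525272063), np.int32(108), array([451.8704, 260.4907]))
(array([ 0.4732, -0.257 ]), np.float64(0.1562897541341446), np.float64(-2.789292400316217), np.int32(204), array([313.9363, 270.1225]))
(array([ 0.4582, -0.3357]), np.float64(0.1582309976555551), np.float64(-2.8471990068427098), np.int32(230), array([312.1261, 291.2174]))
(array([ 0.5179, -0.4105]), np.float64(0.15500623008785158), np.float64(-3.034061593472228), np.int32(252), array([336.5556, 309.8095]))
(array([ 0.9383, -0.5151]), np.float64(0.021755813363249863), np.float64(-2.488450783695649), np.int32(15), array([498.6   , 322.6667]))
```

View pics/s13.png

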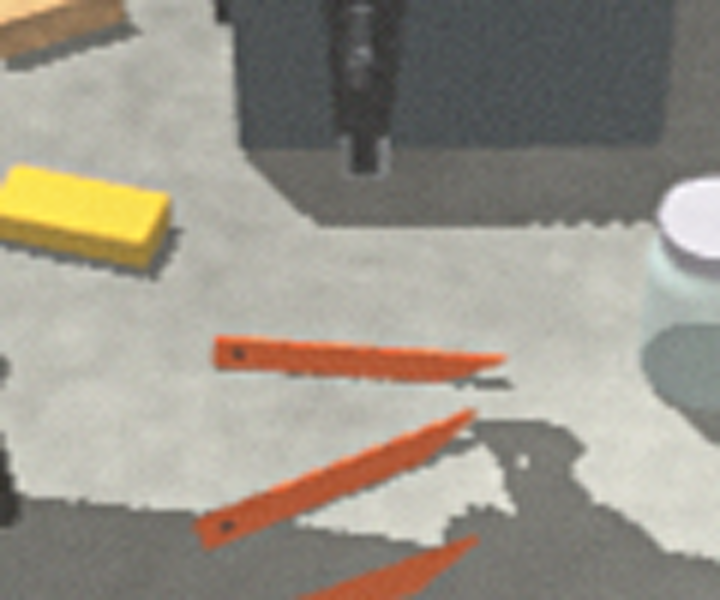

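Emit:
carry_out --increments '[[[0.04,0.07,-0.1],[-0.4,-0.25,-1],0.6],[[0,0,0],[0,0,-1],0.6],[[0,0,0],[0,0,-1],0.6],[[0,0,0],[0,0,-1],0.6],[[0,0,0],[0,0,-1],0.6],[[0,0,0],[0,0,-1],0.6],[[0,0,0],[0,0,-0.8],0.6],[[0,0,0],[0,0,0],0.6]]'

```text
t: 15.1
tool_pos: [0.4961, -0.1669, 0.1904]
tool_rot: [1.369, 1.105, -1.372]
contact_force: [-0.8, -0.1, -0.6]
opening: 0.0513
```

```bash
python3 - <<'E'
from h import *
status([.493,-.1745,.019])
i,_=get_image("side")
crop("side",i,260,190,380,290,"s14.png",6)
E
```

```text
tcp [ 0.4961 -0.1669  0.1904] grasp [ 0.4953 -0.1662  0.0354] chest [-0.0571 -0.3404  0.0354] F [-0.8278 -0.0708 -0.6178] op 0.05130344387943161 yaw z -1.7904716165903731 down [-0.0057  0.0045 -1.    ] q [-0.4671  0.0532  1.9991  0.0017  1.0964  1.3226]
need units [-0.1128 -0.414  -0.821 ]
```

View pics/s14.png

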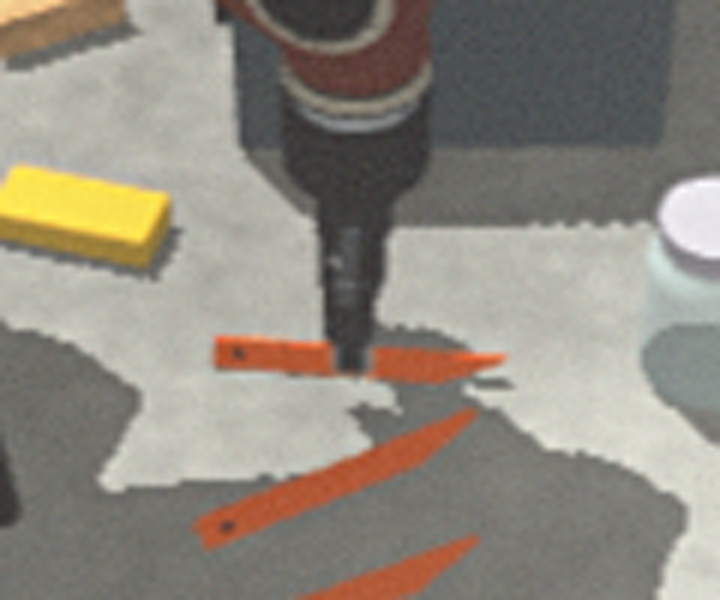

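Emit:
carry_out --increments '[[[-0.04,-0.05,-0.1],[-0.1,-0.4,0],0.5],[[0,0,0],[0,0,-0.4],0.4],[[0,0,0],[0,0,-0.3],0.4],[[0,0,0],[0,0,0],0.4]]'

```text
t: 15.55
tool_pos: [0.4967, -0.1763, 0.181]
tool_rot: [1.378, 1.083, -1.371]
contact_force: [0.3, 0.1, -0.6]
opening: 0.0341
```

```bash
python3 - <<'E'
from h import *
status([.493,-.1745,.019])
E
```

```text
tcp [ 0.4967 -0.1763  0.181 ] grasp [ 0.498  -0.1769  0.026 ] chest [-0.053  -0.3506  0.026 ] F [ 0.295   0.0663 -0.5749] op 0.034080456730418436 yaw z -1.8002153269330274 down [ 0.008 -0.004 -1.   ] q [-0.4822  0.0735  1.9967  0.0002  1.0624  1.3179]
need units [-0.2491  0.1186 -0.3523]
```

Emit:
carry_out --increments '[[[0.03,0.06,0],[-0.2,0.08,-0.2],0.35],[[0,0,0],[0,0,-0.15],0.35],[[0,0,0],[0,0,-0.05],0.35],[[0,0,0],[0,0,0],0.35]]'

```text
t: 15.95
tool_pos: [0.4926, -0.1747, 0.173]
tool_rot: [1.377, 1.089, -1.375]
contact_force: [-0.4, 0.0, 2.2]
opening: 0.0298
```

```bash
python3 - <<'E'
from h import *
status([.493,-.1745,.019])
i,_=get_image("side")
crop("side",i,280,220,360,280,"s15.png",8)
E
```

```text
tcp [ 0.4926 -0.1747  0.173 ] grasp [ 0.493  -0.1749  0.018 ] chest [-0.0582 -0.3493  0.018 ] F [-0.4167  0.0318  2.1607] op 0.02981465303612089 yaw z -1.800438157849509 down [ 0.0025 -0.0012 -1.    ] q [-0.4833  0.079   2.0074  0.0002  1.0524  1.3171]
need units [0.0008 0.0182 0.0502]
```

View pics/s15.png

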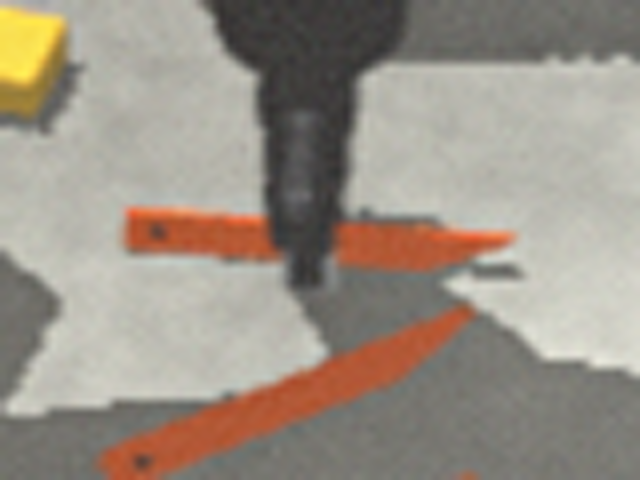

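Emit:
carry_out --increments '[[[0,0,0],[0,0,0.05],0.2],[[0,0,0],[0,0,0],0],[[0,0,0],[0,0,0],0],[[0,0,0],[0,0,0],0],[[0,0,0],[0,0,0],0]]' --squeeze 40

```text
t: 16.5
tool_pos: [0.4927, -0.1747, 0.1743]
tool_rot: [1.377, 1.089, -1.374]
contact_force: [-0.5, -0.5, 1.2]
opening: 0.0138
```

Emit:
carry_out --increments '[[[0,0,0],[0,0,0.5],0],[[0,0,0],[0,0,1],0],[[0,0,0],[0,0,1],0],[[0,0,0],[0,0,1],0]]'

```text
t: 16.9
tool_pos: [0.4908, -0.1737, 0.244]
tool_rot: [1.375, 1.097, -1.379]
contact_force: [-0.1, -0.4, -0.4]
opening: 0.0135
```

```bash
python3 - <<'E'
from h import *
status()
i,_=get_image("side")
crop("side",i,280,180,400,280,"s16.png",6)
E
```

```text
tcp [ 0.4908 -0.1737  0.244 ] grasp [ 0.49   -0.1733  0.0891] chest [-0.0613 -0.3482  0.0891] F [-0.1247 -0.367  -0.406 ] op 0.013484506822860115 yaw z -1.8002832456642341 down [-0.0048  0.0026 -1.    ] q [-0.4832 -0.0368  1.9855  0.      1.1984  1.3171]
```

View pics/s16.png

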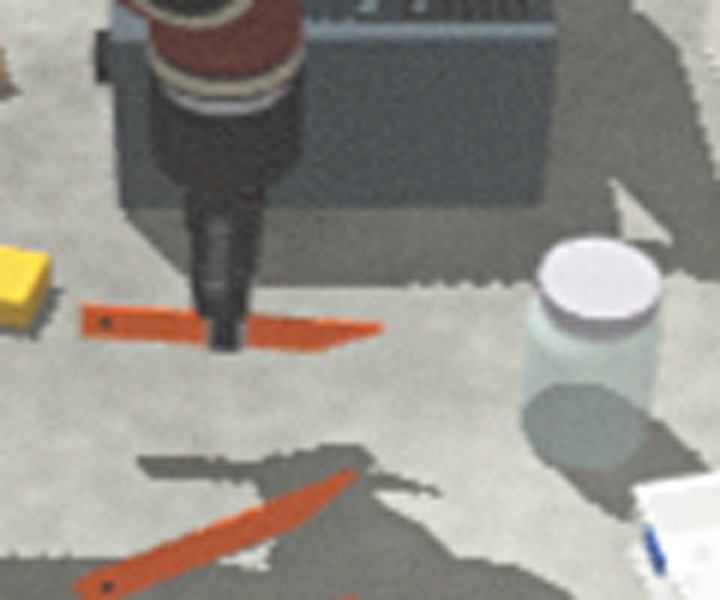

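Emit:
carry_out --increments '[[[0,0,0.1],[0,0,1],0],[[0,0,0.1],[0,0,1],0],[[0,0,0.1],[0,0,1],0],[[0,0,0.1],[0,0.2,1],0],[[0,0,0.1],[0.2,0.5,1],0],[[0,0,0.1],[0.2,0.7,1],0],[[0,0,0.1],[0.2,0.9,1],0],[[0,0,0.1],[0.2,1,1],0]]'

```text
t: 17.75
tool_pos: [0.5065, -0.1075, 0.4129]
tool_rot: [1.319, 1.134, -1.32]
contact_force: [0.9, 0.2, 0.3]
opening: 0.0137
```

Emit:
carry_out --increments '[[[0,0,0.1],[0.25,1,1],0],[[0,0,0.1],[0.25,1,0.5],0],[[0,0,0],[0.25,1,0],0],[[0,0,0],[0.25,1,0],0],[[0,0,0],[0.25,1,0],0],[[0,0,0],[0.25,1,0],0],[[0,0,0],[0.25,1,0],0],[[0,0,0],[0.25,1,0],0]]'

```text
t: 18.55
tool_pos: [0.5471, 0.0591, 0.4497]
tool_rot: [1.308, 1.135, -1.297]
contact_force: [0.4, 0.4, -0.1]
opening: 0.0134
```

```bash
python3 - <<'E'
from h import *
status(c2w((-.015,.115,.25)))
i,_=get_image("side")
crop("side",i,260,60,420,200,"s17.png",5)
E
```

```text
tcp [0.5471 0.0591 0.4497] grasp [0.5488 0.0586 0.2948] chest [-0.0337 -0.1105  0.2948] F [ 0.4026  0.3686 -0.1255] op 0.013439873905840977 yaw z -1.7014323630223844 down [ 0.011  -0.003  -0.9999] q [-0.0271 -0.1518  1.7356 -0.0027  1.5466  1.6744]
need units [ 2.415  11.0524 -2.2378]
```

View pics/s17.png

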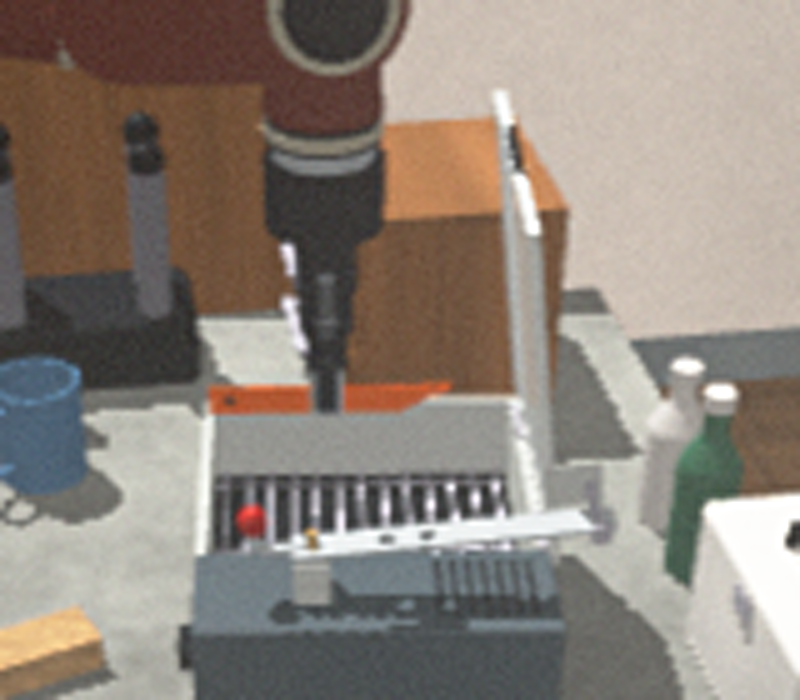

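Emit:
carry_out --increments '[[[0.03,0.1,0],[0.2,1,0],0],[[0,0,0],[0.2,1,0],0],[[0,0,0],[0.2,1,0],0],[[0,0,0],[0.2,1,0],0],[[0,0,0],[0.2,1,0],0],[[0,0,0],[0.2,1,0],0],[[0,0,0],[0.2,1,0],0],[[0,0,0],[0.2,1,-0.5],0]]'

```text
t: 19.4
tool_pos: [0.5799, 0.2255, 0.4402]
tool_rot: [1.307, 1.144, -1.3]
contact_force: [0.3, 1.0, -0.3]
opening: 0.0134
```

Emit:
carry_out --increments '[[[0,0,0],[0.2,1,-1],0],[[0,0,0],[0.2,1,-1],0],[[0,0,0],[0.2,0.4,-1],0],[[0,0,0],[0,0,-0.5],0],[[0,0,0],[0,0,0],0]]'

```text
t: 19.9
tool_pos: [0.5918, 0.2765, 0.3663]
tool_rot: [1.304, 1.145, -1.299]
contact_force: [0.2, 0.0, 0.4]
opening: 0.0134
```

```bash
python3 - <<'E'
from h import *
status(c2w((-.015,.115,.08)))
E
```

```text
tcp [0.5918 0.2765 0.3663] grasp [0.5923 0.2767 0.2113] chest [-0.0194  0.1114  0.2113] F [0.2412 0.0099 0.4333] op 0.01339893132561113 yaw z -1.6977164276443686 down [ 0.0029  0.0009 -1.    ] q [ 0.3233  0.1424  1.5816 -0.      1.4145  2.021 ]
need units [ 0.243   0.1512 -6.5646]
```

Emit:
carry_out --increments '[[[0,0,0],[0.2,0.1,-1],0],[[0,0,0],[0,0,-1],0],[[0,0,0],[0,0,-1],0],[[0,0,0],[0,0,-1],0],[[0,0,0],[0,0,-1],0],[[0,0,0],[0,0,-0.7],0],[[0,0,0],[0,0,0],0]]'

```text
t: 20.6
tool_pos: [0.5981, 0.2741, 0.2583]
tool_rot: [1.316, 1.136, -1.292]
contact_force: [-0.3, 0.3, 0.0]
opening: 0.0136
```

```bash
python3 - <<'E'
from h import *
status(c2w((-.015,.115,.076)))
i,_=get_image("side")
crop("side",i,260,60,420,200,"s18.png",5)
i,_=get_image("top")
crop("top",i,150,100,310,240,"t18.png",5)
E
```

```text
tcp [0.5981 0.2741 0.2583] grasp [0.6005 0.2746 0.1033] chest [-0.011   0.1104  0.1033] F [-0.3228  0.2729  0.0003] op 0.013615896634955741 yaw z -1.7024993690744041 down [ 0.0157  0.0037 -0.9999] q [ 0.3169  0.2495  1.6488 -0.0014  1.2272  2.0199]
need units [-0.1693  0.2521 -1.3661]
```

View pics/s18.png

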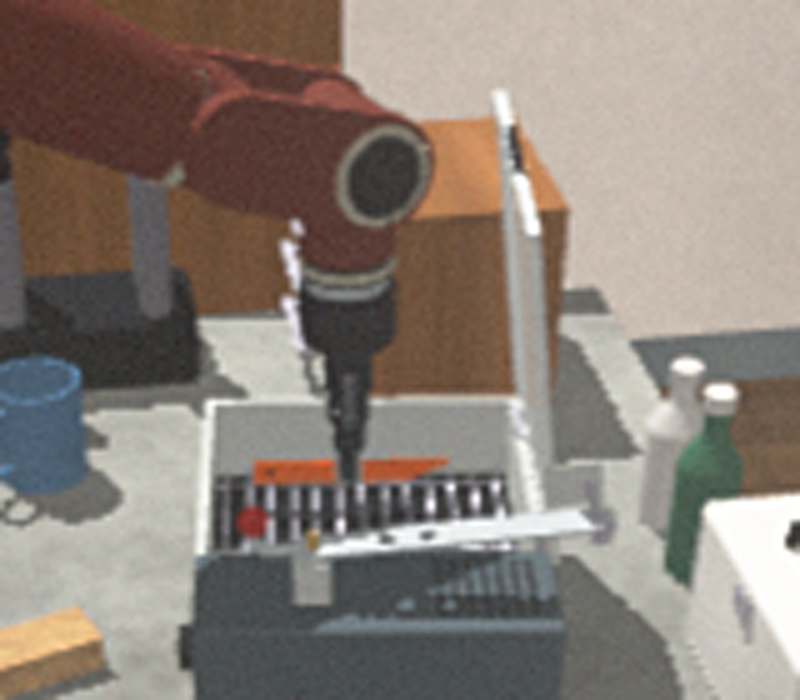

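View pics/t18.png

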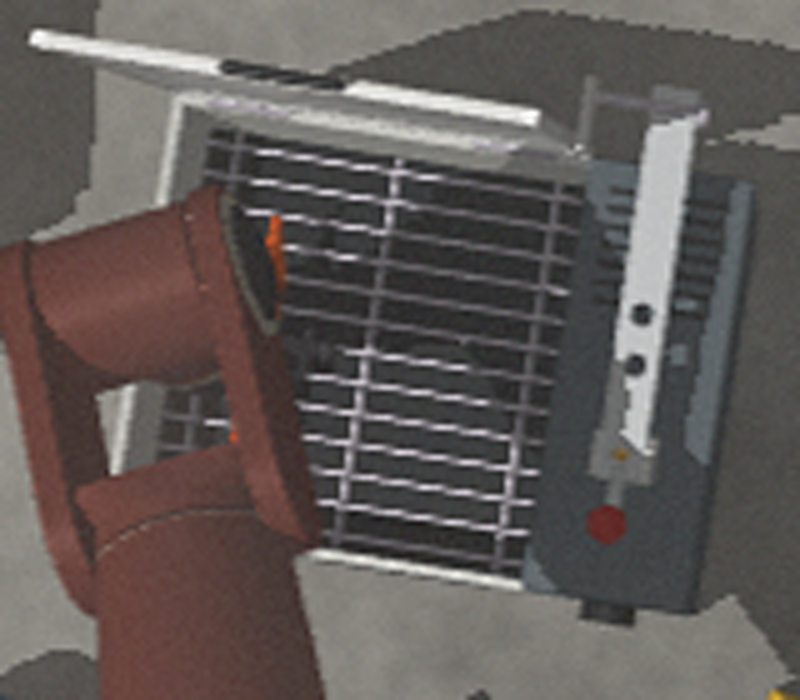

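Emit:
carry_out --increments '[[[-0.04,0.15,0],[-0.05,0.2,-0.4],0],[[0,0,0],[0,0,-0.4],0],[[0,0,0],[0,0,-0.3],0],[[0,0,0],[0,0,-0.1],0],[[0,0,0],[0,0,0],0]]'

```text
t: 21.2
tool_pos: [0.5992, 0.2795, 0.2393]
tool_rot: [1.312, 1.14, -1.296]
contact_force: [-0.3, 0.8, -0.2]
opening: 0.0135
```

```bash
python3 - <<'E'
from h import *
status(c2w((-.015,.115,.075)))
E
```

```text
tcp [0.5992 0.2795 0.2393] grasp [0.6007 0.2799 0.0843] chest [-0.0115  0.1157  0.0843] F [-0.3422  0.7687 -0.2252] op 0.013477064770312573 yaw z -1.702027770960976 down [ 0.0096  0.0028 -0.9999] q [ 0.324   0.2797  1.6475 -0.0004  1.2044  2.0262]
need units [-0.1774 -0.0113 -0.4652]
```

Emit:
carry_out --increments '[[[-0.03,0.09,0],[0,0,-0.25],0],[[0,0,0],[0,0,-0.15],0],[[0,0,0],[0,0,-0.1],0],[[0,0,0],[0,0,0],0]]'

```text
t: 21.6
tool_pos: [0.5997, 0.2797, 0.2306]
tool_rot: [1.306, 1.144, -1.304]
contact_force: [0.9, 0.6, 0.2]
opening: 0.0131
```

Emit:
carry_out --increments '[[[0,0,0],[0,0,-0.1],0],[[0,0,0],[0,0,0],0],[[0,0,0],[0,0,0],0.2],[[0,0,0],[0,0,0],0.35],[[0,0,0],[0,0,0],0.35],[[0,0,0],[0,0,0.4],0.35],[[0,0,0],[0,0,0.8],0.35],[[0,0,0],[0,0,1],0.35]]'

```text
t: 22.4
tool_pos: [0.5987, 0.2792, 0.2721]
tool_rot: [1.301, 1.146, -1.311]
contact_force: [-0.1, -0.3, 0.8]
opening: 0.0298
```

Emit:
carry_out --increments '[[[0,0,0],[-0.1,0,1],0.35],[[0,0,0],[-0.1,0,1],0.35],[[0,0,0],[-0.1,0,1],0.4],[[0,0,0],[-0.1,0,1],0.4],[[0,0,0],[-0.2,0,1],0.4],[[0,0,0],[-0.2,0,1],0.4],[[0,0,0],[-0.2,0,1],0.4],[[0,0,0],[-0.3,-0.5,1],0.4]]'

```text
t: 23.2
tool_pos: [0.5712, 0.2694, 0.4517]
tool_rot: [1.309, 1.142, -1.299]
contact_force: [-0.3, -0.4, -0.1]
opening: 0.0342
```

Emit:
carry_out --increments '[[[0,0,0],[-0.3,-1,1],0.4],[[0,0,0],[-0.3,-1,0.6],0.4],[[0,0,0],[-0.3,-1,0],0.4],[[0,0,0],[-0.3,-1,0],0.4],[[0,0,0],[-0.3,-1,0],0.4],[[0,0,0],[-0.3,-1,0],0.4],[[0,0,0],[-0.3,-1,0],0.4],[[0,0,0],[-0.3,-1,0],0.4]]'

```text
t: 24.0
tool_pos: [0.5173, 0.1049, 0.5057]
tool_rot: [1.323, 1.13, -1.274]
contact_force: [-0.2, -0.1, -0.9]
opening: 0.034
```

Emit:
carry_out --increments '[[[0,0,0.2],[-0.3,-1,0],0.5],[[0,0,0.5],[-0.3,-1,0],0.5],[[0,0,0.5],[-0.2,-1,0],0.5],[[0,0,0.5],[-0.2,-1,0],0.5],[[0,0,0.5],[-0.2,-1,0],0.5],[[0,0,0.5],[-0.2,-1,0],0.5],[[0,0,0.5],[-0.2,-1,0],0.5],[[0,0,0.5],[-0.2,-1,0],0.5]]'

```text
t: 24.8
tool_pos: [0.4744, -0.0607, 0.5197]
tool_rot: [1.047, 1.296, -0.977]
contact_force: [0.7, -0.4, 0.5]
opening: 0.0429
```

```bash
python3 - <<'E'
from h import *
i,_=get_image("side")
crop("side",i,260,60,420,200,"s19.png",5)
for p in pegs("side",i,.010):
    if -.55<p[0][1]<-.1: print(p)
i,_=get_image("top")
crop("top",i,150,100,310,240,"t19.png",5)
for p in pegs("top",i,.010):
    if -.55<p[0][1]<-.1: print(p)
status([.472,-.256,.1])
E
```

```text
(array([ 0.909 , -0.2846]), np.float64(0.07673529343338263), np.float64(3.1266434463191555), np.int32(121), array([451.9835, 260.1736]))
(array([ 0.4732, -0.2569]), np.float64(0.15628592194058877), np.float64(-2.789655823380591), np.int32(202), array([313.9406, 270.099 ]))
(array([ 0.4582, -0.3357]), np.float64(0.1582398453405533), np.float64(-2.8461294629090124), np.int32(228), array([312.2018, 291.1886]))
(array([ 0.5179, -0.4104]), np.float64(0.1550042533976423), np.float64(-3.028670421755908), np.int32(257), array([336.7432, 309.7743]))
(array([ 0.9335, -0.5185]), np.float64(0.04228447125838125), np.float64(-2.466229071509527), np.int32(34), array([498.0294, 323.3824]))
(array([ 0.9132, -0.5161]), np.float64(0.02584416240513611), np.float64(1.0791642203415355), np.int32(20), array([490.55, 323.25]))
(array([ 0.892, -0.315]), np.float64(0.07866243058991687), np.float64(3.047470340460267), np.int32(259), array([392.583,  86.583]))
(array([ 0.9046, -0.5252]), np.float64(0.05061210387749683), np.float64(3.0359883325925843), np.int32(32), array([457.2812,  84.9062]))
(array([ 0.508 , -0.4086]), np.float64(0.14108710658291176), np.float64(-3.049540946850608), np.int32(157), array([420.4076, 208.8408]))
(array([ 0.4713, -0.2546]), np.float64(0.155857099382732), np.float64(-2.8098064936999454), np.int32(184), array([372.2609, 217.5707]))
(array([ 0.4615, -0.332 ]), np.float64(0.13802395638384865), np.float64(-2.870087417606749), np.int32(146), array([396.5753, 221.9384]))
tcp [ 0.4745 -0.0615  0.5198] grasp [ 0.4814 -0.0587  0.365 ] chest [-0.085  -0.2357  0.365 ] F [0.0969 0.4303 1.2827] op 0.04286965921359244 yaw z -1.31586942115978 down [ 0.0447  0.0182 -0.9988] q [-0.2915 -0.3573  1.7913  0.0305  1.6699  1.0282]
need units [ -0.4692  -9.8658 -13.2512]
```

View pics/t19.png

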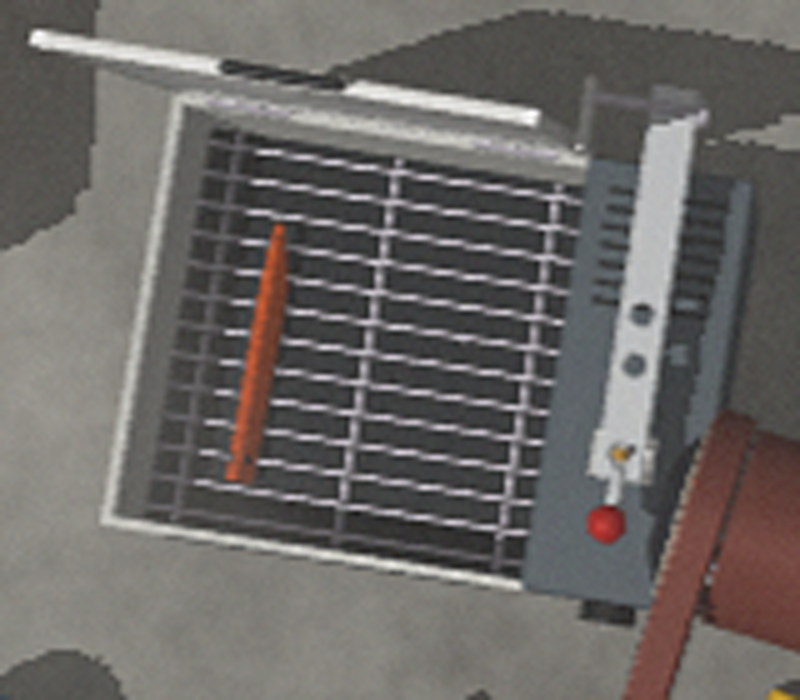

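View pics/s19.png

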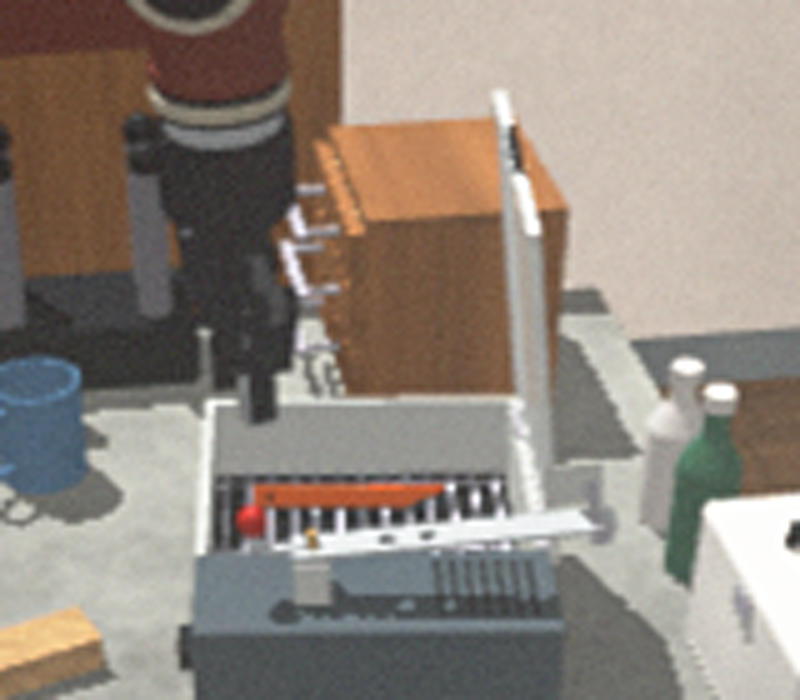

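Emit:
carry_out --increments '[[[-0.09,0.22,0.3],[0,-1,-1],0.5],[[-0.09,0.22,0.3],[0,-1,-1],0.5],[[0,0,0.25],[0,-1,-1],0.5],[[0,0,0],[0,-1,-1],0.5],[[0,0,0],[0,-1,-1],0.5],[[0,0,0],[0,-1,-1],0.5],[[0,0,0],[0,-1,-1],0.5],[[0,0,0],[0,-1,-1],0.5]]'

```text
t: 25.7
tool_pos: [0.4746, -0.2203, 0.368]
tool_rot: [0.958, 1.334, -0.943]
contact_force: [0.6, 0.7, -0.7]
opening: 0.0426
```

```bash
python3 - <<'E'
from h import *
status([.472,-.256,.04])
E
```

```text
tcp [ 0.4746 -0.2203  0.368 ] grasp [ 0.4778 -0.2207  0.2131] chest [-0.0672 -0.3968  0.2131] F [ 0.6246  0.7333 -0.7181] op 0.042566871770135566 yaw z -1.2279233886845804 down [ 0.0202 -0.0028 -0.9998] q [-0.5785 -0.1731  1.8908  0.0088  1.4055  0.6479]
need units [-0.2882 -1.7653 -8.6538]
```

Emit:
carry_out --increments '[[[0.02,0.15,0],[-0.05,-0.9,-1],0.5],[[0,0.05,0],[-0.05,-0.8,-1],0.5],[[0,0,0],[0,0,-1],0.5],[[0,0,0],[0,0,-1],0.5],[[0,0,0],[0,0,-1],0.5],[[0,0,0],[0,0,-1],0.5],[[0,0,0],[0,0,-1],0.5],[[0,0,0],[0,0,-1],0.5]]'

```text
t: 26.5
tool_pos: [0.4766, -0.2535, 0.2099]
tool_rot: [0.959, 1.338, -0.955]
contact_force: [-0.3, 0.4, -0.7]
opening: 0.0425
```

```bash
python3 - <<'E'
from h import *
status([.472,-.256,.019])
E
```

```text
tcp [ 0.4766 -0.2535  0.2099] grasp [ 0.4782 -0.2543  0.0549] chest [-0.0623 -0.43    0.0549] F [-0.3236  0.4364 -0.718 ] op 0.04250623526097074 yaw z -1.2355536666900535 down [ 0.0103 -0.0048 -0.9999] q [-0.6271  0.0549  1.9586  0.0024  1.1168  0.6073]
need units [-0.3114 -0.0874 -1.795 ]
```

Emit:
carry_out --increments '[[[0.05,0.1,0.05],[-0.22,-0.05,-0.3],0.5],[[0,0,0],[0,0,-0.5],0.5],[[0,0,0],[0,0,-0.5],0.45],[[0,0,0],[0,0,0],0.4]]'

```text
t: 26.9
tool_pos: [0.4727, -0.2529, 0.1826]
tool_rot: [0.956, 1.353, -0.954]
contact_force: [0.0, 0.4, -0.5]
opening: 0.0342
```

```bash
python3 - <<'E'
from h import *
status([.472,-.256,.019])
i,_=get_image("side")
crop("side",i,280,230,360,300,"s20.png",8)
E
```

```text
tcp [ 0.4727 -0.2529  0.1826] grasp [ 0.4725 -0.2526  0.0276] chest [-0.0682 -0.4291  0.0276] F [ 0.0157  0.3819 -0.4892] op 0.0342222019446643 yaw z -1.2302868334060952 down [-0.0011  0.002  -1.    ] q [-0.6303  0.0935  1.972   0.001   1.0782  0.5995]
need units [-0.0264 -0.1691 -0.4324]
```

View pics/s20.png

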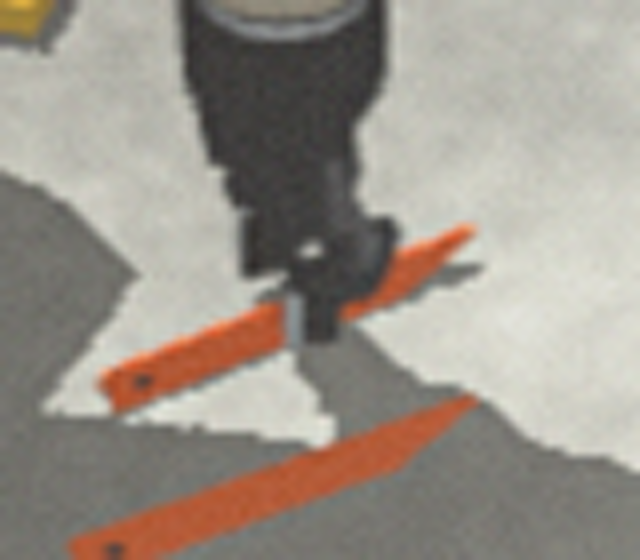

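Emit:
carry_out --increments '[[[0,0,0],[0,-0.13,-0.2],0.4],[[0,0,0],[0,0,-0.15],0.35],[[0,0,0],[0,0,-0.1],0.35],[[0,0,0],[0,0,0],0.35]]'

```text
t: 27.35
tool_pos: [0.4741, -0.2569, 0.176]
tool_rot: [0.955, 1.347, -0.954]
contact_force: [-0.1, 0.4, 0.3]
opening: 0.03
```

Emit:
carry_out --increments '[[[0,0,0],[0,0,-0.12],0.3],[[0,0,0],[0,0,0],0.2],[[0,0,0],[0,0,0],0],[[0,0,0],[0,0,0],0],[[0,0,0],[0,0,0],0],[[0,0,0],[0,0,0],0]]'

```text
t: 27.95
tool_pos: [0.4743, -0.257, 0.1741]
tool_rot: [0.955, 1.346, -0.954]
contact_force: [0.4, 0.7, 0.5]
opening: 0.0132
```

Emit:
carry_out --increments '[[[0,0,0],[0,0,0.5],0],[[0,0,0],[0,0,1],0],[[0,0,0],[0,0,1],0],[[0,0,-0.4],[0,0,1],0],[[0,0,-0.4],[0,0.2,1],0],[[0,0,-0.4],[0,0.3,1],0],[[0,0,-0.4],[0,0.4,1],0],[[0,0,-0.4],[0,0.5,1],0]]'

```text
t: 28.75
tool_pos: [0.4722, -0.2277, 0.3303]
tool_rot: [1.114, 1.268, -1.112]
contact_force: [1.0, 1.1, -1.2]
opening: 0.0136
```

```bash
python3 - <<'E'
from h import *
status(c2w((-.015,.070,.295)))
i,_=get_image("side")
crop("side",i,260,150,380,300,"s21.png",4)
E
```

```text
tcp [ 0.4722 -0.2277  0.3303] grasp [ 0.4723 -0.2276  0.1753] chest [-0.0718 -0.4043  0.1753] F [ 0.9744  1.1422 -1.1714] op 0.013594947824538524 yaw z -1.440363388873081 down [ 0.0007  0.001  -1.    ] q [-0.5916 -0.1323  1.9194  0.0012  1.3546  0.8485]
need units [ 5.946  23.1311  5.9873]
```

View pics/s21.png

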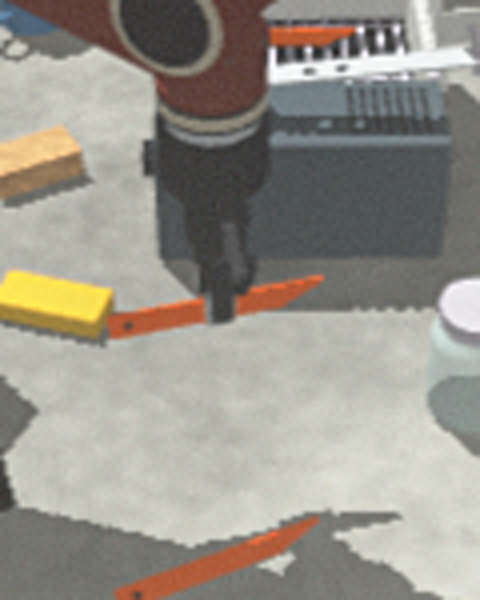

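Emit:
carry_out --increments '[[[0,0,-0.33],[0.26,1,1],0],[[0,0,-0.33],[0.26,1,1],0],[[0,0,-0.33],[0.26,1,1],0],[[0,0,-0.33],[0.26,1,1],0],[[0,0,-0.33],[0.26,1,1],0],[[0,0,-0.33],[0.26,1,1],0],[[0,0,-0.33],[0.26,1,0.2],0],[[0,0,-0.33],[0.26,1,0],0]]'

```text
t: 29.6
tool_pos: [0.514, -0.0633, 0.4659]
tool_rot: [1.315, 1.126, -1.306]
contact_force: [-0.6, -0.9, 0.5]
opening: 0.0135
```

Emit:
carry_out --increments '[[[0,0,0],[0.26,1,0],0],[[0,0,0],[0.26,1,0],0],[[0,0,0],[0.26,1,0],0],[[0,0,0],[0.26,1,0],0],[[0,0,0],[0.26,1,0],0],[[0,0,0],[0.26,1,0],0],[[0,0,0],[0.26,1,0],0],[[0,0,0],[0.26,1,0],0]]'

```text
t: 30.4
tool_pos: [0.5564, 0.1024, 0.466]
tool_rot: [1.311, 1.125, -1.301]
contact_force: [-0.0, -0.6, 0.0]
opening: 0.0136
```

```bash
python3 - <<'E'
from h import *
status(c2w((-.015,.070,.2)))
E
```

```text
tcp [0.5564 0.1024 0.466 ] grasp [0.5587 0.1011 0.311 ] chest [-0.0295 -0.0671  0.311 ] F [-0.0127 -0.6045  0.0345] op 0.013643272523327319 yaw z -1.707193649133921 down [ 0.0149 -0.0083 -0.9999] q [ 0.0521 -0.121   1.6812 -0.0091  1.5669  1.7592]
need units [ 1.6252  6.6995 -5.5491]
```

Emit:
carry_out --increments '[[[0.04,0.08,0.04],[0.25,1,0],0],[[0.04,0.07,0],[0.25,1,0],0],[[0,0,0],[0.25,1,-0.3],0],[[0,0,0],[0.25,1,-0.8],0],[[0,0,0],[0.25,1,-1],0],[[0,0,0],[0.25,1,-1],0],[[0,0,0],[0.25,0.7,-1],0],[[0,0,0],[0,0,-1],0]]'

```text
t: 31.2
tool_pos: [0.5934, 0.2432, 0.3639]
tool_rot: [1.305, 1.143, -1.291]
contact_force: [-0.1, 0.1, -1.1]
opening: 0.0132
```

```bash
python3 - <<'E'
from h import *
status(c2w((-.015,.070,.085)))
E
```

```text
tcp [0.5934 0.2432 0.3639] grasp [0.5948 0.2434 0.2089] chest [-0.0125  0.0787  0.2089] F [-0.0617  0.1194 -1.1206] op 0.01324387420777379 yaw z -1.6936708246541436 down [ 0.0093  0.0014 -1.    ] q [ 0.2731  0.1154  1.6153 -0.0012  1.4016  1.967 ]
need units [-0.1807 -0.4147 -6.1946]
```

Emit:
carry_out --increments '[[[0,0.09,-0.09],[-0.1,-0.4,-1],0],[[0,0,0],[0,0,-1],0],[[0,0,0],[0,0,-1],0],[[0,0,0],[0,0,-1],0],[[0,0,0],[0,0,-1],0],[[0,0,0],[0,0,-1],0],[[0,0,0],[0,0,-0.4],0],[[0,0,0],[0,0,0],0]]'

```text
t: 32.0
tool_pos: [0.5906, 0.2295, 0.2307]
tool_rot: [1.302, 1.147, -1.313]
contact_force: [0.8, 0.4, -1.0]
opening: 0.0131
```

```bash
python3 - <<'E'
from h import *
status(c2w((-.015,.070,.075)))
E
```

```text
tcp [0.5906 0.2295 0.2307] grasp [0.5895 0.2293 0.0757] chest [-0.0159  0.0641  0.0757] F [ 0.7993  0.3927 -0.9928] op 0.013107583607148612 yaw z -1.7039897407005338 down [-0.007  -0.0008 -1.    ] q [0.253  0.2357 1.7165 0.001  1.1964 1.9566]
need units [ 0.0818  0.2866 -0.0343]
```

Emit:
carry_out --increments '[[[0,0,0],[0,0,-0.06],0],[[0,0,0],[0,0,0],0],[[0,0,0],[0,0,0],0.2],[[0,0,0],[0,0,0],0.32],[[0,0,0],[0,0,0],0.32],[[0,0,0],[0,0,0.4],0.32],[[0,0,0],[0,0,0.8],0.32],[[0,0,0],[0,0,1],0.32]]'

```text
t: 32.8
tool_pos: [0.5891, 0.2271, 0.2717]
tool_rot: [1.298, 1.15, -1.32]
contact_force: [-0.9, -0.0, 1.4]
opening: 0.0271
```

Emit:
carry_out --increments '[[[0,0,0],[-0.1,0,1],0.35],[[0,0,0],[-0.1,0,1],0.35],[[0,0,0],[-0.1,0,1],0.4],[[0,0,0],[-0.1,0,1],0.4],[[0,0,0],[-0.2,0,1],0.4],[[0,0,0],[-0.2,0,1],0.4],[[0,0,0],[-0.2,0,1],0.4],[[0,0,0],[-0.3,-0.5,1],0.4]]'

```text
t: 33.6
tool_pos: [0.5614, 0.2177, 0.4512]
tool_rot: [1.304, 1.145, -1.308]
contact_force: [-0.1, -0.2, -0.8]
opening: 0.0343
```

Emit:
carry_out --increments '[[[0,0.05,0],[-0.3,-1,1],0.4],[[0,0.05,0],[-0.3,-1,0],0.4],[[0,0.05,0],[-0.3,-1,0],0.4],[[0,0.05,0],[-0.3,-1,0],0.4],[[0,0.05,0],[-0.3,-1,0],0.4],[[0,0.05,0],[-0.3,-1,0],0.4],[[0,0,0.2],[-0.3,-1,0],0.4],[[0,0,0.4],[-0.3,-1,0],0.4]]'

```text
t: 34.4
tool_pos: [0.5077, 0.0538, 0.4924]
tool_rot: [1.254, 1.185, -1.264]
contact_force: [0.5, -1.0, -0.7]
opening: 0.0344
```

Emit:
carry_out --increments '[[[0,0,0.5],[-0.2,-1,0],0.5],[[0,0,0.5],[-0.2,-1,0],0.5],[[0,0,0.5],[-0.2,-1,0],0.5],[[0,0,0.5],[-0.2,-1,0],0.5],[[0,0,0.5],[-0.2,-1,0],0.5],[[0,0,0.5],[-0.2,-1,0],0.5],[[0,0,0.5],[-0.2,-1,-0.5],0.5],[[0,0,0],[-0.2,-1,-1],0.5]]'

```text
t: 35.2
tool_pos: [0.4699, -0.1115, 0.4792]
tool_rot: [0.984, 1.322, -0.98]
contact_force: [-1.0, 0.4, -0.8]
opening: 0.0428
```

```bash
python3 - <<'E'
from h import *
i,_=get_image("side")
for p in pegs("side",i,.010):
    if -.55<p[0][1]<-.1 and p[0][0]<.8: print(p)
i,_=get_image("top")
crop("top",i,150,100,310,240,"t22.png",5)
for p in pegs("top",i,.010):
    if -.55<p[0][1]<-.1 and p[0][0]<.8: print(p)
status([.4565,-.335,.1])
E
```

```text
(array([ 0.4582, -0.3357]), np.float64(0.15830897776657055), np.float64(-2.849383414648364), np.int32(229), array([312.0306, 291.2533]))
(array([ 0.518 , -0.4105]), np.float64(0.1550023985784274), np.float64(-3.0266925256359682), np.int32(255), array([337.0235, 309.7412]))
(array([ 0.5127, -0.4079]), np.float64(0.15068825433305832), np.float64(-3.0408569054868337), np.int32(171), array([420.117 , 206.0292]))
(array([ 0.4615, -0.3319]), np.float64(0.13802400488233718), np.float64(-2.8707951956248383), np.int32(154), array([396.6169, 222.2078]))
tcp [ 0.4693 -0.112   0.475 ] grasp [ 0.4703 -0.1127  0.32  ] chest [-0.0889 -0.2906  0.32  ] F [-0.2319 -0.3603  0.372 ] op 0.043089579050843575 yaw z -1.2732868066928615 down [ 0.0062 -0.0039 -1.    ] q [-0.3884 -0.3305  1.8434 -0.0013  1.6215  0.8848]
need units [ -0.6898 -11.1174 -10.9989]
```

View pics/t22.png

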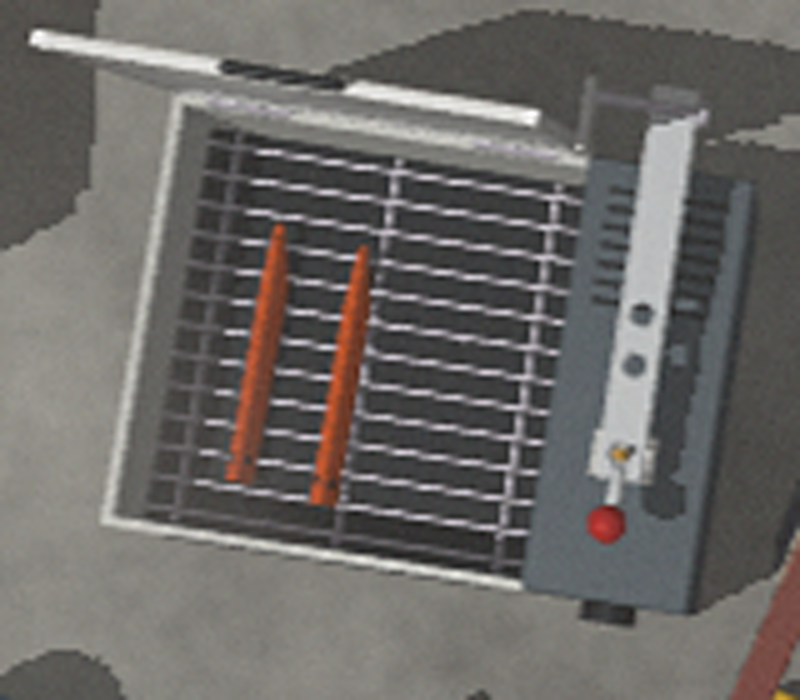

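Emit:
carry_out --increments '[[[0.04,0.06,-0.1],[-0.06,-1,-0.8],0.5],[[0,0,0],[-0.06,-1,-0.8],0.5],[[0,0,0],[-0.06,-1,-0.8],0.5],[[0,0,0],[-0.06,-1,-0.8],0.5],[[0,0,0],[-0.06,-1,-0.8],0.5],[[0,0,0],[-0.06,-1,-0.8],0.5],[[0,0,0],[-0.06,-1,-0.8],0.5],[[0,0,0],[-0.06,-1,-0.8],0.5]]'

```text
t: 36.1
tool_pos: [0.4614, -0.2713, 0.3599]
tool_rot: [0.993, 1.313, -0.981]
contact_force: [0.3, 0.3, 0.7]
opening: 0.043
```

Emit:
carry_out --increments '[[[0,0.05,0],[-0.06,-1,-1],0.5],[[0,0.05,0],[-0.06,-1,-1],0.5],[[0,0,0],[-0.06,-1,-1],0.5],[[0,0,0],[0,0,-1],0.5],[[0,0,0],[0,0,-1],0.5]]'

```text
t: 36.6
tool_pos: [0.4615, -0.3342, 0.2666]
tool_rot: [0.988, 1.308, -0.985]
contact_force: [-0.4, 0.1, -0.1]
opening: 0.0427
```

```bash
python3 - <<'E'
from h import *
status([.4565,-.3345,.04])
E
```

```text
tcp [ 0.4615 -0.3342  0.2666] grasp [ 0.4647 -0.3362  0.1116] chest [-0.0649 -0.513   0.1116] F [-0.3585  0.126  -0.0902] op 0.04270606915310415 yaw z -1.277708949555643 down [ 0.0208 -0.0132 -0.9997] q [-0.7582  0.0422  1.8645  0.0051  1.2107  0.5176]
need units [-0.4097  0.0858 -3.5805]
```

Emit:
carry_out --increments '[[[0.13,0.2,-0.08],[-0.3,0.0,-0.8],0.5],[[0,0,0],[0,0,-1],0.5],[[0,0,0],[0,0,-1],0.5],[[0,0,0],[0,0,-0.8],0.45],[[0,0,0],[0,0,0],0.4]]'

```text
t: 37.1
tool_pos: [0.4567, -0.3324, 0.1941]
tool_rot: [0.997, 1.334, -0.996]
contact_force: [0.1, 0.5, 0.9]
opening: 0.034
```

```bash
python3 - <<'E'
from h import *
status([.4565,-.3345,.019])
i,_=get_image("side")
crop("side",i,270,250,350,320,"s23.png",8)
E
```

```text
tcp [ 0.4567 -0.3324  0.1941] grasp [ 0.4565 -0.332   0.0391] chest [-0.0736 -0.5099  0.0391] F [0.077  0.4664 0.9217] op 0.033998392430912 yaw z -1.2851099142537183 down [-0.0018  0.0023 -1.    ] q [-0.7609  0.1385  1.8996  0.0005  1.1065  0.524 ]
need units [ 0.0018 -0.1249 -1.0035]
```

View pics/s23.png

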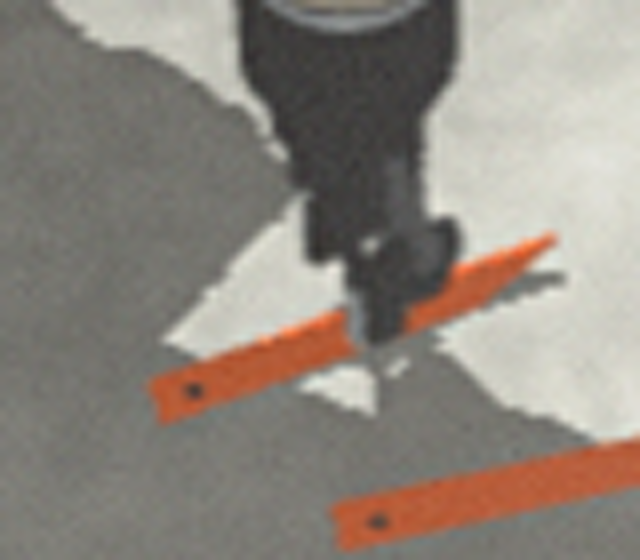

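Emit:
carry_out --increments '[[[0,0,0],[0,-0.12,-0.4],0.4],[[0,0,0],[0,0,-0.3],0.38],[[0,0,0],[0,0,-0.25],0.35],[[0,0,0],[0,0,0],0.35]]'

```text
t: 37.55
tool_pos: [0.4587, -0.3364, 0.1787]
tool_rot: [0.995, 1.326, -0.995]
contact_force: [0.1, 0.1, 0.1]
opening: 0.03
```

Emit:
carry_out --increments '[[[0,0,0],[-0.05,0.05,-0.2],0.32],[[0,0,0],[0,0,-0.1],0.3],[[0,0,0],[0,0,0],0.3]]'

```text
t: 37.85
tool_pos: [0.4578, -0.3356, 0.1734]
tool_rot: [0.995, 1.325, -0.996]
contact_force: [0.3, -0.1, 0.6]
opening: 0.0257
```

Emit:
carry_out --increments '[[[0,0,0],[0,0,0.03],0],[[0,0,0],[0,0,0],0],[[0,0,0],[0,0,0],0],[[0,0,0],[0,0,0],0],[[0,0,0],[0,0,0.5],0],[[0,0,0],[0,0,1],0],[[0,0,0],[0,0,1],0],[[0,0,-0.4],[0,0,1],0]]'

```text
t: 38.65
tool_pos: [0.4564, -0.3343, 0.2437]
tool_rot: [1.028, 1.317, -1.027]
contact_force: [0.5, -0.8, -1.1]
opening: 0.0138
```

Emit:
carry_out --increments '[[[0,0,-0.4],[0,0.3,1],0],[[0,0,-0.4],[0,0.5,1],0],[[0,0,-0.4],[0.1,0.8,1],0],[[0,0,-0.4],[0.26,1,1],0],[[0,0,-0.4],[0.26,1,1],0],[[0,0,-0.4],[0.26,1,1],0],[[0,0,-0.4],[0.26,1,1],0],[[0,0,-0.4],[0.26,1,1],0]]'

```text
t: 39.45
tool_pos: [0.4832, -0.1994, 0.4172]
tool_rot: [1.277, 1.156, -1.277]
contact_force: [0.2, -0.3, -0.4]
opening: 0.0136
```

```bash
python3 - <<'E'
from h import *
status(c2w((-.015,.019,.305)))
i,_=get_image("side")
crop("side",i,240,130,400,330,"s24.png",4)
E
```

```text
tcp [ 0.4832 -0.1994  0.4172] grasp [ 0.4839 -0.2001  0.2622] chest [-0.0638 -0.3755  0.2622] F [ 0.1515 -0.2757 -0.4004] op 0.013571090213852275 yaw z -1.6648550485159643 down [ 0.0047 -0.0048 -1.    ] q [-0.5334 -0.2037  1.8348 -0.0018  1.5039  1.1316]
need units [ 5.0251 19.2315  2.1416]
```

View pics/s24.png

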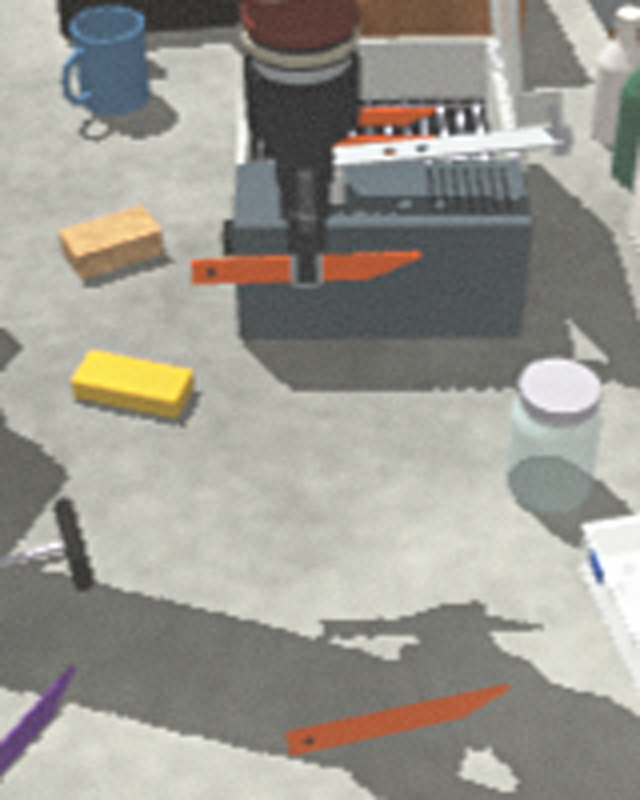

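Emit:
carry_out --increments '[[[0.04,0.04,-0.1],[0.26,1,1],0],[[0,0,-0.1],[0.26,1,1],0],[[0,0,-0.1],[0.26,1,0.2],0],[[0,0,-0.1],[0.26,1,0],0],[[0,0,0],[0.26,1,0],0],[[0,0,0],[0.26,1,0],0],[[0,0,0],[0.26,1,0],0],[[0,0,0],[0.26,1,0],0]]'

```text
t: 40.3
tool_pos: [0.5249, -0.0334, 0.4736]
tool_rot: [1.31, 1.126, -1.297]
contact_force: [-0.4, -0.5, -0.3]
opening: 0.0134
```

Emit:
carry_out --increments '[[[0,0,0],[0.26,1,0],0],[[0,0,0],[0.26,1,0],0],[[0,0,0],[0.26,1,0],0],[[0,0,0],[0.26,1,0],0],[[0,0,0],[0.26,1,0],0],[[0,0,0],[0.26,1,0],0],[[0,0,0],[0.26,1,0],0],[[0,0,0],[0.26,1,0],0]]'

```text
t: 41.1
tool_pos: [0.5665, 0.1311, 0.4751]
tool_rot: [1.307, 1.123, -1.294]
contact_force: [0.2, -0.0, 0.6]
opening: 0.0135
```

```bash
python3 - <<'E'
from h import *
status(c2w((-.015,.019,.2)))
E
```

```text
tcp [0.5665 0.1311 0.4751] grasp [0.5694 0.1295 0.3201] chest [-0.0226 -0.0375  0.3201] F [ 0.23   -0.0043  0.6464] op 0.013479359509868657 yaw z -1.7014621871560325 down [ 0.0191 -0.0101 -0.9998] q [ 0.1016 -0.0869  1.6347 -0.012   1.5758  1.8028]
need units [ 0.7507  2.751  -6.0054]
```

Emit:
carry_out --increments '[[[0.1,0.19,0],[0.35,0.9,0],0],[[0,0,0],[0.3,0.9,0],0],[[0,0,0],[0.2,0.8,-0.5],0],[[0,0,0],[0,0,-1],0],[[0,0,0],[0,0,-1],0],[[0,0,0],[0,0,-1],0],[[0,0,0],[0,0,-1],0],[[0,0,0],[0,0,-1],0]]'

```text
t: 41.9
tool_pos: [0.5846, 0.189, 0.3625]
tool_rot: [1.305, 1.141, -1.295]
contact_force: [-0.3, 0.1, 0.1]
opening: 0.0137
```

```bash
python3 - <<'E'
from h import *
status(c2w((-.015,.019,.085)))
E
```

```text
tcp [0.5846 0.189  0.3625] grasp [0.5859 0.1889 0.2075] chest [-0.0141  0.0236  0.2075] F [-0.2561  0.1129  0.0507] op 0.013741493678592369 yaw z -1.6962588631173663 down [ 0.0083 -0.0002 -1.    ] q [ 0.1919  0.0548  1.6819 -0.0018  1.3967  1.8885]
need units [-0.074  -0.2215 -6.1267]
```

Emit:
carry_out --increments '[[[0,0.08,-0.07],[0,0,-1],0],[[0,0,0],[0,0,-1],0],[[0,0,0],[0,0,-1],0],[[0,0,0],[0,0,-1],0],[[0,0,0],[0,0,-1],0],[[0,0,0],[0,0,-1],0],[[0,0,0],[0,0,-0.3],0],[[0,0,0],[0,0,0],0]]'

```text
t: 42.7
tool_pos: [0.5851, 0.1903, 0.2309]
tool_rot: [1.303, 1.144, -1.311]
contact_force: [0.2, -0.5, -1.7]
opening: 0.0135
```

```bash
python3 - <<'E'
from h import *
status(c2w((-.015,.019,.075)))
i,_=get_image("side")
crop("side",i,270,80,390,210,"s25.png",5)
E
```

```text
tcp [0.5851 0.1903 0.2309] grasp [0.5845 0.1899 0.0759] chest [-0.0157  0.0243  0.0759] F [ 0.2123 -0.4766 -1.6766] op 0.013493893603835261 yaw z -1.704646209682312 down [-0.004  -0.0026 -1.    ] q [ 0.1938  0.1956  1.7631 -0.0019  1.1873  1.8992]
need units [-0.0025 -0.2673 -0.044 ]
```

View pics/s25.png

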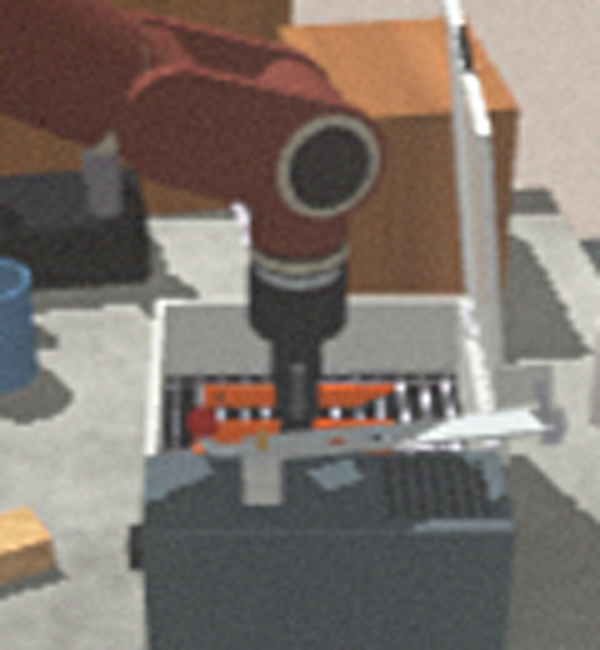

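Emit:
carry_out --increments '[[[0,0,0],[0,-0.25,0],0],[[0,0,0],[0,0,-0.07],0],[[0,0,0],[0,0,0],0.15],[[0,0,0],[0,0,0],0.25],[[0,0,0],[0,0,0],0.25],[[0,0,0],[0,0,0.4],0.25],[[0,0,0],[0,0,0.8],0.25],[[0,0,0],[0,0,1],0.25]]'

```text
t: 43.55
tool_pos: [0.5834, 0.1839, 0.2708]
tool_rot: [1.297, 1.147, -1.32]
contact_force: [-0.2, -0.2, 0.0]
opening: 0.021
```

Emit:
carry_out --increments '[[[0,0,0],[-0.1,0,1],0.3],[[0,0,0],[-0.1,0,1],0.3],[[0,0,0],[-0.1,0,1],0.4],[[0,0,0],[-0.1,0,1],0.4],[[0,0,0],[-0.1,0,1],0.4],[[0,0,0],[-0.1,0,1],0.4],[[0,0,0],[-0.1,0,1],0.4],[[0,0,0],[-0.2,-0.5,1],0.4]]'

```text
t: 44.35
tool_pos: [0.5631, 0.1743, 0.4452]
tool_rot: [1.3, 1.145, -1.314]
contact_force: [0.8, 0.2, 0.6]
opening: 0.0342
```

Emit:
carry_out --increments '[[[0,0.05,0],[-0.1,-1,1],0.4],[[0,0.05,0],[-0.1,-1,0],0.4],[[0,0.05,0],[-0.1,-1,0],0.4],[[0,0.05,0],[-0.1,-1,0],0.4],[[0,0.05,0],[-0.1,-1,0],0.4],[[0,0.05,0],[-0.1,-1,0],0.4],[[0,0,0.2],[-0.1,-1,0],0.4],[[0,0,0.4],[-0.1,-1,0],0.4]]'

```text
t: 45.15
tool_pos: [0.543, 0.0104, 0.4816]
tool_rot: [1.245, 1.187, -1.275]
contact_force: [-0.5, -0.1, 0.8]
opening: 0.034
```

Emit:
carry_out --increments '[[[0,0,0.3],[-0.2,-1,0],0.5],[[0,0,0.3],[-0.2,-1,0],0.5],[[0,0,0.3],[-0.1,-1,0],0.5],[[0,0,0.3],[-0.1,-1,0],0.5],[[0,0,0.3],[-0.1,-1,0],0.5],[[0,0,0.3],[-0.1,-1,-0.5],0.5],[[0,0,0],[-0.1,-1,-1],0.5],[[0,0,0],[-0.1,-1,-1],0.5]]'

```text
t: 45.95
tool_pos: [0.5191, -0.1553, 0.4439]
tool_rot: [1.108, 1.256, -1.127]
contact_force: [-0.0, 0.1, -0.3]
opening: 0.0429
```

```bash
python3 - <<'E'
from h import *
i,_=get_image("side")
for p in pegs("side",i,.010):
    if -.65<p[0][1]<-.1 and p[0][0]<.8: print(p)
i,_=get_image("top")
crop("top",i,150,100,310,240,"t26.png",5)
for p in pegs("top",i,.010):
    if -.65<p[0][1]<-.1 and p[0][0]<.8: print(p)
status([.515,-.410,.1])
E
```

```text
(array([ 0.5199, -0.4099]), np.float64(0.15892606000563128), np.float64(-3.0300919768805072), np.int32(257), array([336.7004, 309.6848]))
(array([ 0.5143, -0.4082]), np.float64(0.15389116865798871), np.float64(-3.0480641746611634), np.int32(170), array([420.3176, 206.8294]))
tcp [ 0.5186 -0.156   0.4406] grasp [ 0.5173 -0.1577  0.2856] chest [-0.0363 -0.3291  0.2856] F [ 0.0573  0.68   -0.2336] op 0.042831454003427714 yaw z -1.4512734703401227 down [-0.0079 -0.0114 -0.9999] q [-0.4269 -0.1655  1.763  -0.0137  1.5466  1.0248]
need units [ -0.1172 -12.613   -9.2791]
```

View pics/t26.png

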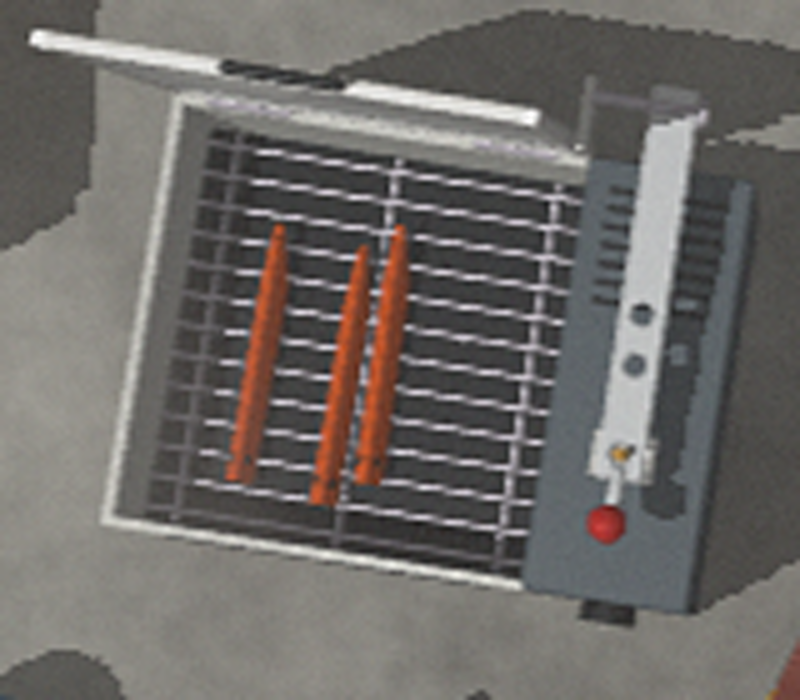

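```bash
cat >> h.py <<'E'
def rackpegs():
    i,d=get_image("top"); C=cloud("top",d)
    hsv=cv2.cvtColor(i,cv2.COLOR_BGR2HSV); m=((hsv[...,0]>=3)&(hsv[...,0]<=14)&(hsv[...,1]>150)&(hsv[...,2]>60)).astype(np.uint8)
    m[:, :170]=0; m[:,262:]=0; m[:110]=0; m[225:]=0
    k,l,s,c=cv2.connectedComponentsWithStats(m)
    for j in range(1,k):
        if s[j,4]<15: continue
        P=C[l==j]; P=np.array([w2c(p) for p in P]); print(c[j],s[j,4],"chest mean",P.mean(0),"min",P.min(0),"max",P.max(0)); 
        x=P[:,0]; print("  z front/back", np.median(P[x<np.percentile(x,25),2]),np.median(P[x>np.percentile(x,75),2]))
E
python3 - <<'E'
from h import *
rackpegs()
E
```

```text
[201.8421 166.0376] 133 chest mean [0.0017 0.1141 0.0692] min [-0.0888  0.1067  0.0537] max [0.0674 0.1216 0.0785]
  z front/back 0.07070344996458378 0.07012754795254295
[226.1514 172.3028] 218 chest mean [-0.007   0.0357  0.0808] min [-0.1266 -0.2391  0.0544] max [0.0786 0.0473 1.5957]
  z front/back 0.06819979706564383 0.06850768472206781
[218.0591 175.6909] 220 chest mean [-0.0206  0.0582  0.0803] min [-0.1266 -0.2391  0.0504] max [0.0626 0.072  1.5957]
  z front/back 0.06726486770358275 0.0675886816550042
```

Emit:
carry_out --increments '[[[0.11,-0.08,-0.15],[0,-1,0],0.5],[[0,0,0],[0,-1,0],0.5],[[0,0,0],[0,-1,-0.5],0.5],[[0,0,0],[0,-1,-0.8],0.5],[[0,0,0],[0,-1,-0.8],0.5],[[0,0,0],[0,-1,-0.8],0.5],[[0,0,0],[0,-1,-0.8],0.5],[[0,0,0],[0,-1,-0.8],0.5]]'

```text
t: 46.9
tool_pos: [0.523, -0.312, 0.3697]
tool_rot: [1.127, 1.235, -1.109]
contact_force: [0.4, -0.5, -0.1]
opening: 0.0426
```

Emit:
carry_out --increments '[[[0,0.03,0],[0,-1,-1],0.5],[[0,0.03,0],[0,-1,-1],0.5],[[0,0,0],[0,-1,-1],0.5],[[0,0,0],[0,-1,-1],0.5],[[0,0,0],[0,-0.3,-1],0.5]]'

```text
t: 47.4
tool_pos: [0.528, -0.3994, 0.2782]
tool_rot: [1.121, 1.226, -1.106]
contact_force: [-0.2, 0.2, 0.9]
opening: 0.0427
```

```bash
python3 - <<'E'
from h import *
status([.516,-.4095,.04])
i,_=get_image("side")
for p in pegs("side",i,.010):
    if -.65<p[0][1]<-.1 and p[0][0]<.8: print(p)
E
```

```text
tcp [ 0.528  -0.3994  0.2782] grasp [ 0.5332 -0.4022  0.1233] chest [ 0.0118 -0.5693  0.1233] F [-0.2283  0.247   0.9139] op 0.04270532155173546 yaw z -1.4499219126591645 down [ 0.0335 -0.0179 -0.9993] q [-0.7616  0.2322  1.6333  0.0108  1.2394  0.6847]
need units [-0.8621 -0.3646 -4.1635]
(array([ 0.518 , -0.4103]), np.float64(0.15499792728887807), np.float64(-3.023375817057885), np.int32(256), array([336.7617, 309.7422]))
```

Emit:
carry_out --increments '[[[0.09,0.17,-0.1],[-0.3,-0.25,-0.6],0.5],[[0.08,0.16,-0.08],[-0.3,-0.25,-1],0.5],[[0,0,0],[0,0,-1],0.5],[[0,0,0],[0,0,-1],0.45],[[0,0,0],[0,0,-0.3],0.4],[[0,0,0],[0,0,0],0.4]]'

```text
t: 48.05
tool_pos: [0.5158, -0.4075, 0.1962]
tool_rot: [1.132, 1.262, -1.135]
contact_force: [0.4, 0.1, -0.5]
opening: 0.034
```

```bash
python3 - <<'E'
from h import *
status([.516,-.4095,.019])
i,_=get_image("side")
crop("side",i,290,260,390,340,"s27.png",7)
E
```

```text
tcp [ 0.5158 -0.4075  0.1962] grasp [ 0.5151 -0.4072  0.0412] chest [-0.0056 -0.5767  0.0412] F [ 0.4202  0.122  -0.5257] op 0.03396818821054961 yaw z -1.4670900088869154 down [-0.0048  0.0023 -1.    ] q [-0.7815  0.3293  1.6675 -0.0019  1.1499  0.6864]
need units [ 0.0455 -0.1163 -1.1111]
```

View pics/s27.png

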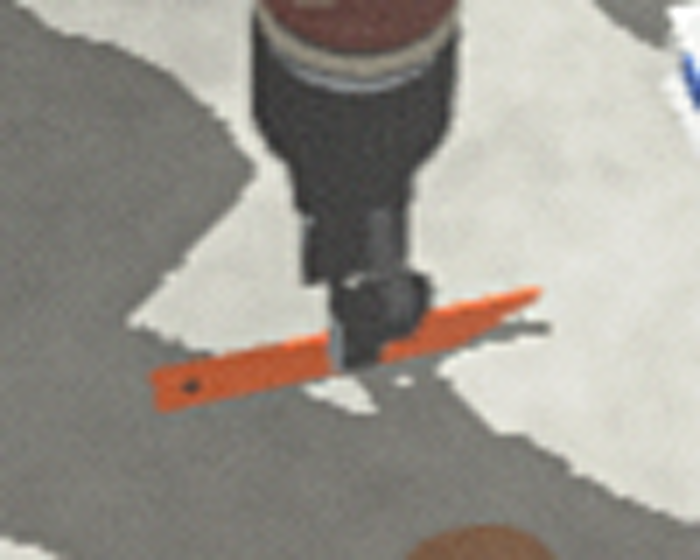

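Emit:
carry_out --increments '[[[0,0,0],[0,-0.1,-0.4],0.4],[[0,0,0],[0,0,-0.4],0.38],[[0,0,0],[0,0,-0.2],0.35],[[0,0,0],[0,0,-0.1],0.3],[[0,0,0],[0,0,0],0.3]]'

```text
t: 48.6
tool_pos: [0.517, -0.4105, 0.1765]
tool_rot: [1.131, 1.256, -1.134]
contact_force: [0.7, -0.7, -0.3]
opening: 0.0261
```

Emit:
carry_out --increments '[[[0,0,0],[0,0,-0.13],0.3],[[0,0,0],[0,0,0],0],[[0,0,0],[0,0,0],0],[[0,0,0],[0,0,0],0],[[0,0,0],[0,0,0],0],[[0,0,0],[0,0,0.5],0],[[0,0,0],[0,0,1],0],[[0,0,0],[0,0,1],0]]'

```text
t: 49.4
tool_pos: [0.516, -0.4095, 0.2229]
tool_rot: [1.132, 1.262, -1.135]
contact_force: [0.4, -0.2, -0.0]
opening: 0.0134
```

Emit:
carry_out --increments '[[[0,0,-0.3],[0,0.3,1],0],[[0,0,-0.3],[0,0.5,1],0],[[0,0,-0.3],[0,0.8,1],0],[[0,0,-0.3],[0.1,1,1],0],[[0,0,-0.3],[0.1,1,1],0],[[0,0,-0.3],[0.1,1,1],0],[[0,0,-0.3],[0.1,1,1],0],[[0,0,-0.3],[0.1,1,1],0]]'

```text
t: 50.2
tool_pos: [0.5249, -0.275, 0.3973]
tool_rot: [1.318, 1.131, -1.319]
contact_force: [1.4, -0.9, 0.5]
opening: 0.0134
```

```bash
python3 - <<'E'
from h import *
status(c2w((-.015,-.022,.305)))
i,_=get_image("side")
crop("side",i,240,130,400,330,"s28.png",4)
E
```

```text
tcp [ 0.5249 -0.275   0.3973] grasp [ 0.5251 -0.2754  0.2423] chest [-0.0131 -0.4447  0.2423] F [ 1.3696 -0.9432  0.4771] op 0.013392051918222871 yaw z -1.720884526707499 down [ 0.0014 -0.0026 -1.    ] q [-0.6079 -0.0197  1.6984 -0.0013  1.4602  1.1131]
need units [ 2.6961 20.965   3.1325]
```

View pics/s28.png

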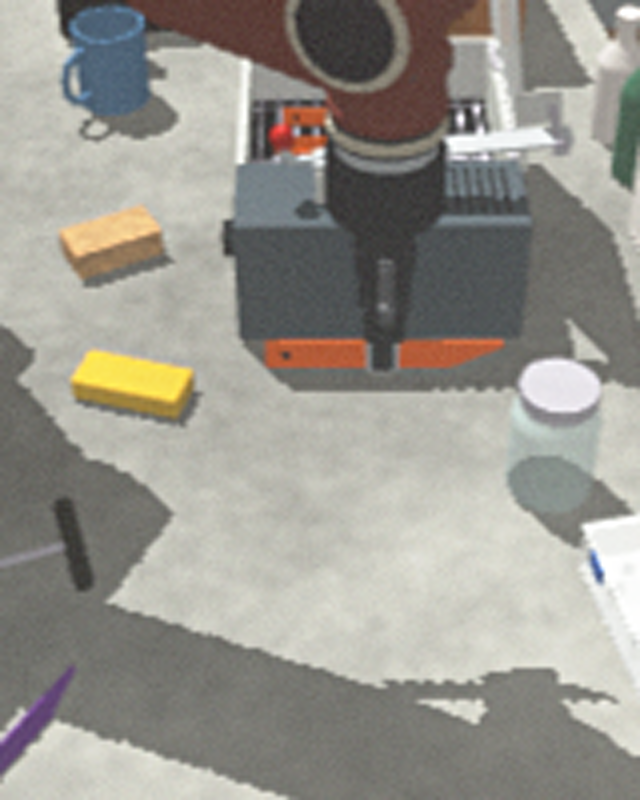

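Emit:
carry_out --increments '[[[0,0,0.09],[0.1,1,1],0],[[0,0,0.09],[0.1,1,1],0],[[0,0,0],[0.1,1,1],0],[[0,0,0],[0.12,1,0.3],0],[[0,0,0],[0.12,1,0],0],[[0,0,0],[0.12,1,0],0],[[0,0,0],[0.12,1,0],0],[[0,0,0],[0.12,1,0],0]]'

```text
t: 51.05
tool_pos: [0.5421, -0.1079, 0.4801]
tool_rot: [1.307, 1.123, -1.293]
contact_force: [-0.3, -1.0, -0.2]
opening: 0.014
```

Emit:
carry_out --increments '[[[0,0.05,0],[0.12,1,0],0],[[0,0.05,0],[0.12,1,0],0],[[0,0.05,0],[0.12,1,0],0],[[0,0.05,0],[0.12,1,0],0],[[0,0,0],[0.12,1,0],0],[[0,0,0],[0.12,1,0],0],[[0,0,0],[0.12,1,0],0],[[0,0,0],[0.12,1,0],0]]'

```text
t: 51.85
tool_pos: [0.5597, 0.0579, 0.4853]
tool_rot: [1.297, 1.131, -1.304]
contact_force: [-0.3, 0.1, -0.5]
opening: 0.0134
```

```bash
python3 - <<'E'
from h import *
status(c2w((-.015,-.018,.2)))
E
```

```text
tcp [0.5597 0.0579 0.4853] grasp [0.5607 0.0559 0.3303] chest [-0.0215 -0.1116  0.3303] F [-0.3041  0.0728 -0.5493] op 0.013390352069719481 yaw z -1.6997315009654494 down [ 0.0063 -0.0128 -0.9999] q [-0.0268 -0.1322  1.6598 -0.0126  1.6074  1.6724]
need units [ 0.9431  4.5979 -6.5168]
```

Emit:
carry_out --increments '[[[0.13,0.06,-0.03],[0.2,1,0],0],[[0,0,0],[0.2,1,0],0],[[0,0,0],[0.2,1,0],0],[[0,0,0],[0.2,1,-0.5],0],[[0,0,0],[0.1,0.45,-1],0],[[0,0,0],[0,0,-1],0],[[0,0,0],[0,0,-1],0],[[0,0,0],[0,0,-1],0]]'

```text
t: 52.65
tool_pos: [0.5776, 0.1526, 0.4025]
tool_rot: [1.311, 1.138, -1.288]
contact_force: [0.5, 0.5, -1.4]
opening: 0.0136
```

```bash
python3 - <<'E'
from h import *
status(c2w((-.015,-.018,.1)))
E
```

```text
tcp [0.5776 0.1526 0.4025] grasp [0.5801 0.1529 0.2475] chest [-0.0151 -0.0129  0.2475] F [ 0.4856  0.4728 -1.4229] op 0.013600104729833064 yaw z -1.6965730337478064 down [ 0.0161  0.0024 -0.9999] q [ 0.1337 -0.0149  1.6851  0.0002  1.4551  1.8303]
need units [-0.0271 -0.255  -7.3763]
```

Emit:
carry_out --increments '[[[-0.02,0.16,-0.07],[0.1,-0.2,-0.7],0],[[0,0,0],[0,0,-1],0],[[0,0,0],[0,0,-1],0],[[0,0,0],[0,0,-1],0],[[0,0,0],[0,0,-1],0],[[0,0,0],[0,0,-1],0],[[0,0,0],[0,0,-1],0],[[0,0,0],[0,0,0],0]]'

```text
t: 53.45
tool_pos: [0.5801, 0.1451, 0.2642]
tool_rot: [1.306, 1.143, -1.311]
contact_force: [0.2, -0.3, -0.0]
opening: 0.0136
```

```bash
python3 - <<'E'
from h import *
status(c2w((-.015,-.018,.075)))
i,_=get_image("side")
crop("side",i,270,80,390,210,"s29.png",5)
i,_=get_image("top")
crop("top",i,150,100,310,240,"t29.png",5)
E
```

```text
tcp [0.5801 0.1451 0.2642] grasp [0.5797 0.1449 0.1092] chest [-0.0145 -0.0209  0.1092] F [ 0.1977 -0.2732 -0.0047] op 0.013630971677515483 yaw z -1.7062131274439747 down [-0.0031 -0.0016 -1.    ] q [ 0.121   0.1162  1.7903 -0.0013  1.2383  1.8276]
need units [-0.0049  0.147  -1.7077]
```

View pics/s29.png

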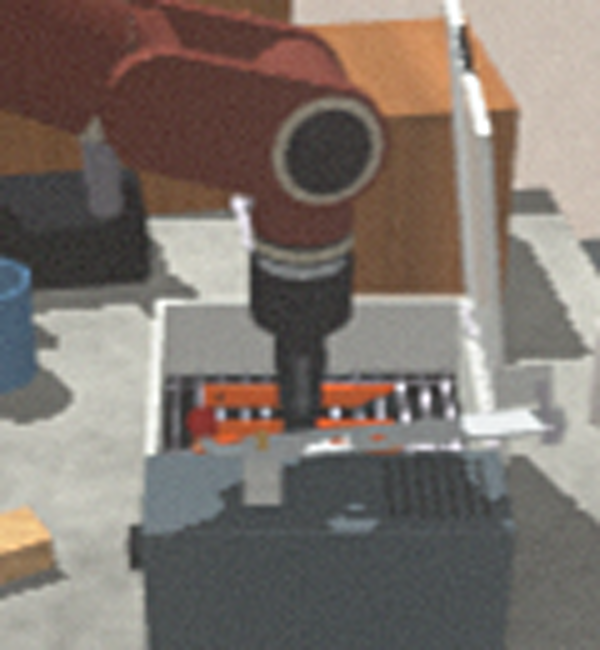

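View pics/t29.png

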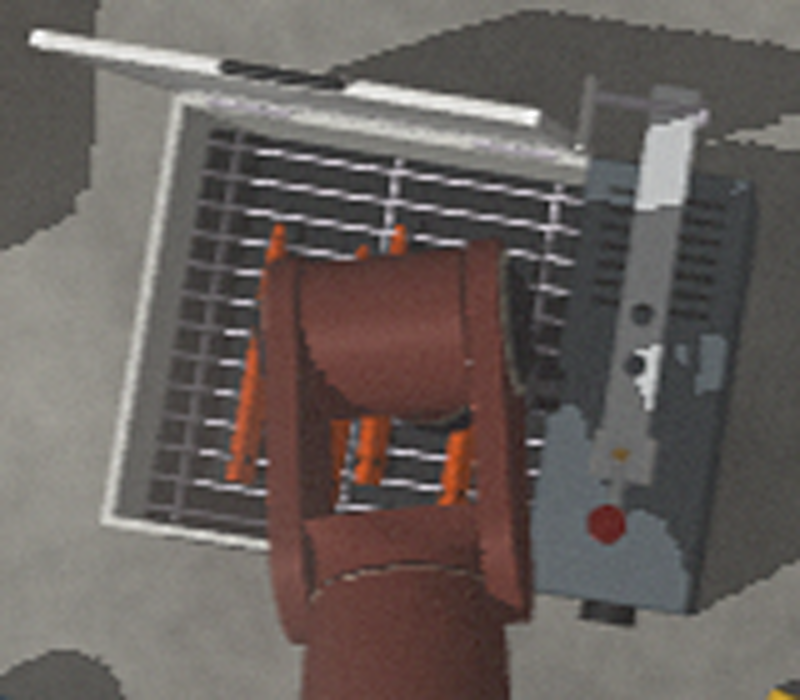

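Emit:
carry_out --increments '[[[0,0,0],[0,0.05,-0.5],0],[[0,0,0],[0,0,-0.5],0],[[0,0,0],[0,0,-0.4],0],[[0,0,0],[0,0,-0.2],0],[[0,0,0],[0,0,0],0]]'

```text
t: 54.05
tool_pos: [0.5832, 0.1465, 0.2379]
tool_rot: [1.314, 1.135, -1.3]
contact_force: [-0.1, 0.1, 0.3]
opening: 0.0131
```

Emit:
carry_out --increments '[[[0,0.05,0],[0,0,-0.3],0],[[0,0.05,0],[0,0,-0.15],0],[[0,0,0],[0,0,0],0]]'

```text
t: 54.35
tool_pos: [0.585, 0.1484, 0.2323]
tool_rot: [1.315, 1.141, -1.301]
contact_force: [-0.3, 0.7, 0.0]
opening: 0.0134
```

Emit:
carry_out --increments '[[[0,0,0],[0,0,-0.15],0],[[0,0,0],[0,0,0],0],[[0,0,0],[0,0,0],0.15],[[0,0,0],[0,0,0],0.25],[[0,0,0],[0,0,0],0.25]]'

```text
t: 54.85
tool_pos: [0.5857, 0.1497, 0.2308]
tool_rot: [1.319, 1.142, -1.297]
contact_force: [-0.4, 1.3, 2.1]
opening: 0.0212
```

```bash
python3 - <<'E'
from h import *
status(c2w((-.015,-.018,.075)))
E
```

```text
tcp [0.5857 0.1497 0.2308] grasp [0.5873 0.1509 0.0758] chest [-0.0077 -0.0139  0.0758] F [-0.422   1.2605  2.1367] op 0.021158344536147542 yaw z -1.7057351241347962 down [ 0.0101  0.0079 -0.9999] q [0.126  0.1689 1.7939 0.0072 1.1677 1.829 ]
need units [-0.3881 -0.1552 -0.0398]
```

Emit:
carry_out --increments '[[[0,0,0],[0,0,0.3],0.25],[[0,0,0],[0,0,0.5],0.25],[[0,0,0],[0,0,0.8],0.25],[[0,0,0],[0,0,1],0.3],[[-0.04,0.05,0],[0,0,1],0.3],[[-0.04,0.05,0],[0,0,1],0.3],[[0,0,0],[0,0,1],0.3],[[0,0,0],[0,0,1],0.3]]'

```text
t: 55.65
tool_pos: [0.5835, 0.1473, 0.37]
tool_rot: [1.303, 1.142, -1.316]
contact_force: [0.0, -1.0, 0.4]
opening: 0.0256
```

Emit:
carry_out --increments '[[[0,0,0],[-0.3,0,1],0.3],[[0,0,0],[-0.3,0,1],0.4],[[0,0,0],[-0.6,-0.3,1],0.5],[[0,0,0],[-0.8,-1,1],0.6],[[0,0,0],[-0.8,-1,0.3],0.6],[[0,0,0],[-0.8,-1,0],0.6],[[0,0,0],[-1,-1,0],0.6],[[0,0,0],[-1,-1,0],0.6]]'

```text
t: 56.45
tool_pos: [0.4664, 0.0383, 0.4777]
tool_rot: [1.312, 1.127, -1.298]
contact_force: [0.4, -0.8, 0.6]
opening: 0.0511
```

Emit:
carry_out --increments '[[[0,0,0],[0,-1,0],0.6],[[0,0,0],[0,-1,0],0.6],[[0,0,0],[0,-1,0],0.6],[[0,0,0],[0,-1,0],0.6],[[0,0,0],[0,-1,0],0.6],[[0,0,0],[0,-1,0],0.6]]'

```text
t: 57.05
tool_pos: [0.4601, -0.0865, 0.4879]
tool_rot: [1.316, 1.113, -1.291]
contact_force: [0.8, -0.5, -0.6]
opening: 0.0512
```

```bash
python3 - <<'E'
from h import *
status(); rackpegs()
i,_=get_image("side")
crop("side",i,270,80,390,210,"s30.png",5)
i,_=get_image("top"); cv2.imwrite("pics/top30.png",i)
crop("top",i,150,100,310,240,"t30.png",5)
E
```

```text
tcp [ 0.4601 -0.0865  0.4879] grasp [ 0.4645 -0.0882  0.333 ] chest [-0.0978 -0.2672  0.333 ] F [ 0.806  -0.4685 -0.6233] op 0.051245592744104757 yaw z -1.7072030186661624 down [ 0.0284 -0.011  -0.9995] q [-0.3448 -0.377   1.8578 -0.0007  1.6303  1.3622]
[201.8725 166.3087] 149 chest mean [0.0009 0.114  0.0685] min [-0.089   0.1061  0.0556] max [0.0677 0.123  0.0809]
  z front/back 0.07115746324911387 0.06828070278038378
[226.2072 172.1486] 222 chest mean [-0.0063  0.0357  0.0803] min [-0.1266 -0.2391  0.0469] max [0.0788 0.0475 1.5957]
  z front/back 0.06798304876511863 0.0671598024518455
[218.1031 175.861 ] 223 chest mean [-0.0203  0.0608  0.0661] min [-0.0959  0.0537  0.0524] max [0.0623 0.0713 0.0773]
  z front/back 0.0676962570002605 0.06696363446065046
[243.3532 177.2809] 235 chest mean [-0.0127 -0.0161  0.0664] min [-0.0873 -0.0232  0.0531] max [ 0.0705 -0.0063  0.0796]
  z front/back 0.06668932155786766 0.06762618620052185
```

View pics/s30.png

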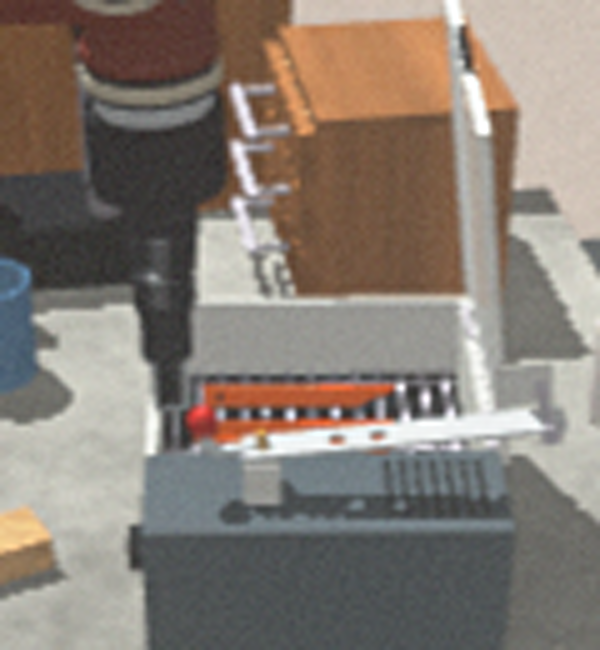

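View pics/t30.png

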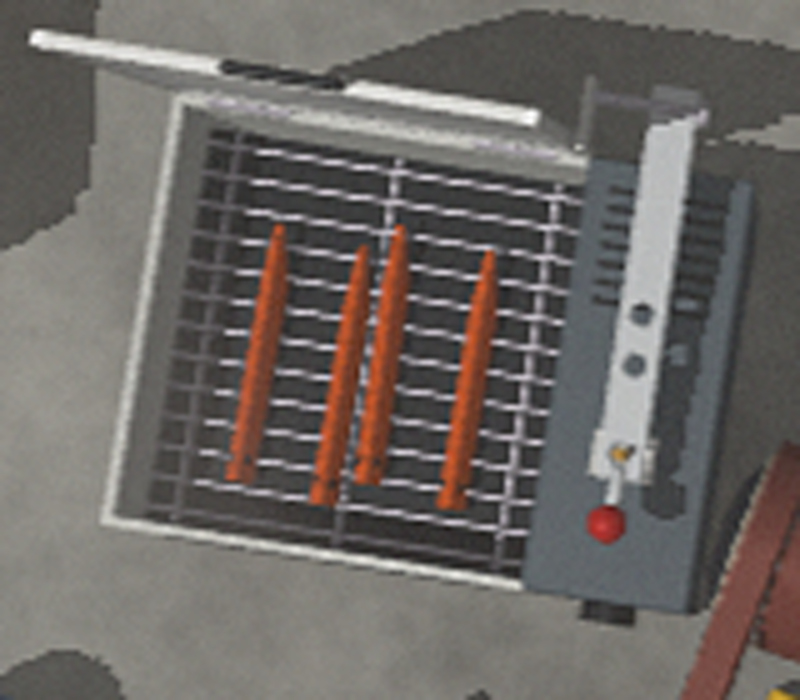

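```bash
python3 - <<'E'
from h import *
im={n:get_image(n)[0] for n in("side","top")}
def red(n,box):
    i=im[n].astype(int); m=(i[...,2]>110)&(i[...,1]<80)&(i[...,0]<80)
    u0,v0,u1,v1=box; k=np.zeros_like(m);k[v0:v1,u0:u1]=m[v0:v1,u0:u1]; v,u=np.nonzero(k); return np.array([u.mean(),v.mean()]),len(u)
rs,a=red("side",(303,155,316,170)); rt,b=red("top",(262,196,282,214)); print(rs,a,rt,b)
B,e=tri(ray("side",rs),ray("top",rt)); print(B,e,w2c(B),w2c(atz("top",rt,.191)))
status(c2w((-.0870,-.122,.1953)))
E
```

```text
[310.5    163.4375] 32 [270.2368 204.5   ] 38
[0.4967 0.0545 0.1966] 0.0030910906122228288 [-0.0848 -0.1215  0.1966] [-0.0862 -0.1211  0.191 ]
tcp [ 0.4605 -0.0853  0.487 ] grasp [ 0.4648 -0.0869  0.3321] chest [-0.0977 -0.2658  0.3321] F [ 0.0138 -0.1762 -0.1444] op 0.05117713445604543 yaw z -1.7069228274492025 down [ 0.0275 -0.01   -0.9996] q [-0.3422 -0.3761  1.8586 -0.0002  1.6299  1.3646]
need units [ 1.4824  7.057  -6.8388]
```

Emit:
carry_out --increments '[[[0.05,0.14,0],[0.25,1,0],0.6],[[0.05,0.13,0.04],[0.25,1,0],0.6],[[0,0,0],[0.25,1,0],0.6],[[0,0,0],[0.25,1,0],0.6],[[0,0,0],[0.25,1,0],0.6],[[0,0,0],[0.25,1,-0.5],0.6],[[0,0,0],[0.2,0.9,-1],0.6],[[0,0,0],[0,0,-1],0.6]]'

```text
t: 58.1
tool_pos: [0.4936, 0.0655, 0.442]
tool_rot: [1.305, 1.144, -1.292]
contact_force: [0.1, -0.5, -0.2]
opening: 0.0513
```

```bash
python3 - <<'E'
from h import *
status(c2w((-.0862,-.122,.1953)))
E
```

```text
tcp [0.4936 0.0655 0.442 ] grasp [0.4949 0.0657 0.287 ] chest [-0.088  -0.1106  0.287 ] F [ 0.1155 -0.5188 -0.1651] op 0.05126307317662554 yaw z -1.6937200732748536 down [ 0.0087  0.0015 -1.    ] q [-0.0181 -0.2801  1.8575  0.0017  1.5556  1.6756]
need units [ 0.0163 -0.5766 -4.585 ]
```

Emit:
carry_out --increments '[[[0,0.08,-0.08],[0.07,-0.55,-0.5],0.6],[[0,0,0],[0,0,-0.8],0.6],[[0,0,0],[0,0,-0.8],0.6],[[0,0,0],[0,0,-0.8],0.6],[[0,0,0],[0,0,-0.8],0.6],[[0,0,0],[0,0,-0.5],0.6],[[0,0,0],[0,0,0],0.6]]'

```text
t: 58.8
tool_pos: [0.4934, 0.0546, 0.3501]
tool_rot: [1.304, 1.149, -1.307]
contact_force: [0.7, -0.1, -0.5]
opening: 0.051
```

```bash
python3 - <<'E'
from h import *
status(c2w((-.0862,-.122,.1953)))
i,_=get_image("side")
crop("side",i,280,130,360,200,"s31.png",8)
E
```

```text
tcp [0.4934 0.0546 0.3501] grasp [0.4927 0.0549 0.1951] chest [-0.0888 -0.1216  0.1951] F [ 0.6961 -0.0831 -0.5457] op 0.05099131351859018 yaw z -1.701147653080722 down [-0.0042  0.0019 -1.    ] q [-0.0401 -0.2213  1.9625  0.0017  1.4046  1.6607]
need units [ 0.1259 -0.038   0.0085]
```

View pics/s31.png

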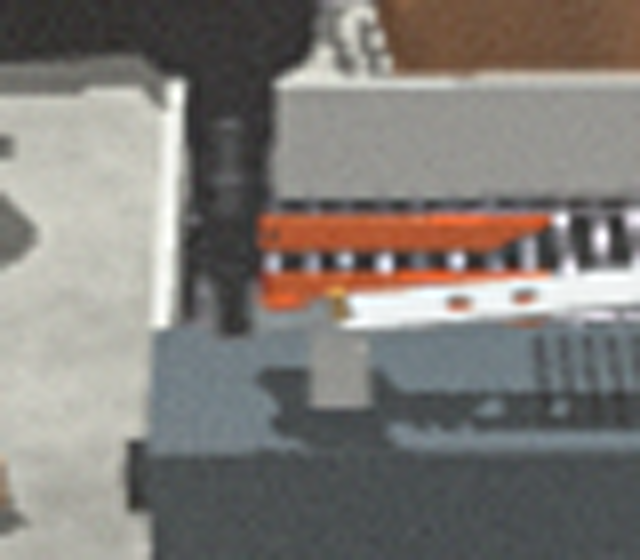

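Emit:
carry_out --increments '[[[0,-0.03,0],[0.08,-0.03,0],0.5],[[0,0,0],[0,0,0],0.3],[[0,0,0],[0,0,0],0],[[0,0,0],[0,0,0],0],[[0,0,0],[0,0,0],0],[[0,0,0],[0,0,0],0],[[0,0,0],[0,0,0],0]]' --squeeze 60

```text
t: 59.55
tool_pos: [0.496, 0.0538, 0.3543]
tool_rot: [1.308, 1.143, -1.301]
contact_force: [-0.4, 0.4, -1.0]
opening: 0.0188
```

```bash
python3 - <<'E'
from h import *
st()
E
```

```text
tcp [0.496  0.0538 0.3543] grasp [0.4967 0.054  0.1993] chest [-0.0847 -0.122   0.1993] F [-0.4418  0.4166 -0.9686] op 0.018775248409190745 yaw z -1.7014378003461907 down [ 0.0044  0.0015 -1.    ] q [-0.0416 -0.2207  1.9549  0.0017  1.403   1.6595]
q,s [ 1.4358 -0.0931] clear,h [0.0032 0.1981]
```

```bash
python3 - <<'E'
from h import *
def at(q,cl): return fsolve(lambda s: clear(q,s[0])[0]-cl,[0.])[0]
for q,cl in[(1.42,0),(1.43,.01),(1.43,.02),(1.43,.03),(1.2,.03),(1.0,.03),(.8,.03),(.6,.03),(.4,.03),(.35,.03),(.27,.03),(.27,.02),(.27,.01),(.27,0.)]:
    s=at(q,cl); b=ball(q,s); print(q,cl,"s %.3f h %.4f"%(s,clear(q,s)[1]),"grasp chest",b+[0,.0057],"world",c2w((b[0],-.122,b[1]+.0057)))
E
```

```text
1.42 0 s -0.112 h 0.1973 grasp chest [-0.0859  0.1973] world [0.4955 0.0541 0.1973]
1.43 0.01 s -0.060 h 0.1972 grasp chest [-0.0849  0.2094] world [0.4965 0.054  0.2094]
1.43 0.02 s -0.009 h 0.1968 grasp chest [-0.084   0.2214] world [0.4974 0.0539 0.2214]
1.43 0.03 s 0.042 h 0.1970 grasp chest [-0.0825  0.2333] world [0.499  0.0537 0.2333]
1.2 0.03 s 0.029 h 0.1800 grasp chest [-0.0998  0.2333] world [0.4817 0.056  0.2333]
1.0 0.03 s 0.034 h 0.1650 grasp chest [-0.1146  0.2341] world [0.4671 0.0579 0.2341]
0.8 0.03 s 0.061 h 0.1506 grasp chest [-0.1282  0.2368] world [0.4536 0.0597 0.2368]
0.6 0.03 s 0.113 h 0.1376 grasp chest [-0.1394  0.2425] world [0.4425 0.0612 0.2425]
0.4 0.03 s 0.193 h 0.1271 grasp chest [-0.1465  0.252 ] world [0.4355 0.0621 0.252 ]
0.35 0.03 s 0.217 h 0.1249 grasp chest [-0.1474  0.2549] world [0.4345 0.0622 0.2549]
0.27 0.03 s 0.260 h 0.1220 grasp chest [-0.1481  0.26  ] world [0.4339 0.0623 0.26  ]
0.27 0.02 s 0.179 h 0.1198 grasp chest [-0.1542  0.2419] world [0.4278 0.0631 0.2419]
0.27 0.01 s 0.096 h 0.1185 grasp chest [-0.1591  0.2228] world [0.423  0.0638 0.2228]
0.27 0.0 s 0.011 h 0.1179 grasp chest [-0.1623  0.203 ] world [0.4198 0.0642 0.203 ]
```

Emit:
carry_out --increments '[[[0,0,0],[0,0,0.25],0],[[0,0,0],[0.02,0,0.25],0],[[0,0,0],[0.02,0,0.25],0],[[0,0,0],[0.02,0,0.25],0],[[0,0,0],[0.02,0,0.25],0],[[0,0,0],[0.02,0,0.25],0],[[0,0,0],[0,0,0],0]]'

```text
t: 60.25
tool_pos: [0.4983, 0.0536, 0.3879]
tool_rot: [1.308, 1.141, -1.3]
contact_force: [-1.0, -0.7, -1.3]
opening: 0.0184
```

```bash
python3 - <<'E'
from h import *
st()
i,_=get_image("side")
crop("side",i,280,90,400,200,"s32.png",6)
i,_=get_image("top")
crop("top",i,220,100,320,220,"t32.png",5)
E
```

```text
tcp [0.4983 0.0536 0.3879] grasp [0.4992 0.0537 0.2329] chest [-0.0822 -0.1219  0.2329] F [-0.995  -0.6641 -1.262 ] op 0.018432262297829138 yaw z -1.7015145503841493 down [ 0.0059  0.0006 -1.    ] q [-0.0416 -0.2409  1.915   0.0008  1.4616  1.6598]
q,s [1.4305 0.0488] clear,h [0.0314 0.1971]
```

View pics/s32.png

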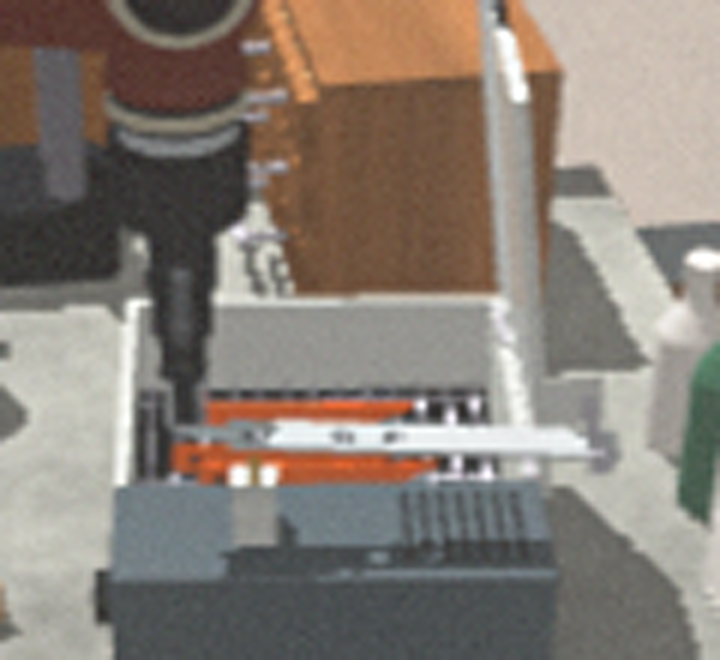

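View pics/t32.png

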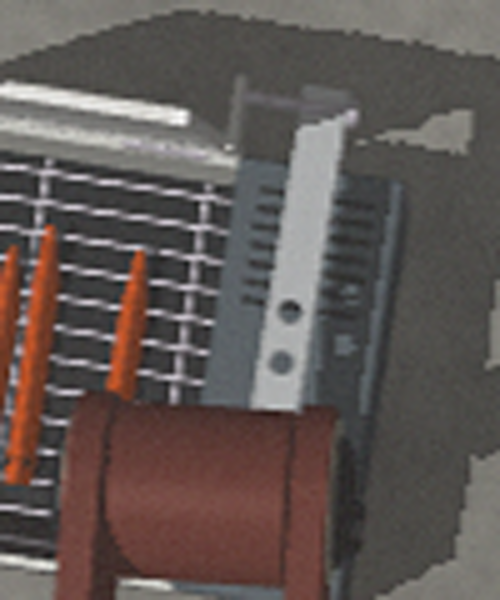

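Emit:
carry_out --increments '[[[0,0,0],[-0.1,0.02,0],0],[[0,0,0],[-0.2,0.02,0],0],[[0,0,0],[-0.2,0.02,0],0],[[0,0,0],[-0.2,0.02,0],0],[[0,0,0],[-0.2,0.02,0],0],[[0,0,0],[0,0,0],0]]'

```text
t: 60.95
tool_pos: [0.4779, 0.0562, 0.3854]
tool_rot: [1.307, 1.145, -1.303]
contact_force: [-2.6, 0.2, -0.8]
opening: 0.0188
```

```bash
python3 - <<'E'
from h import *
st(1.2,oz=.0057)
E
```

```text
tcp [0.4779 0.0562 0.3854] grasp [0.4781 0.0565 0.2304] chest [-0.1035 -0.1219  0.2304] F [-2.5731  0.1861 -0.8281] op 0.01875641658560383 yaw z -1.7011337399554196 down [ 0.0014  0.0021 -1.    ] q [-0.0382 -0.291   1.9599  0.0022  1.4714  1.6627]
q,s [1.1565 0.0159] clear,h [0.0278 0.1766]
```

Emit:
carry_out --increments '[[[0,-0.02,0],[-0.15,0.02,0.05],0],[[0,-0.02,0],[-0.18,0.02,0.06],0],[[0,-0.02,0],[-0.18,0.02,0.06],0],[[0,-0.02,0],[-0.18,0.02,0.06],0],[[0,-0.02,0],[-0.18,0.02,0.06],0],[[0,0,0],[-0.15,0.02,0.06],0],[[0,0,0],[0,0,0],0]]'

```text
t: 61.65
tool_pos: [0.4545, 0.0591, 0.3925]
tool_rot: [1.31, 1.142, -1.298]
contact_force: [-3.9, 1.0, 1.2]
opening: 0.0184
```

```bash
python3 - <<'E'
from h import *
st(.9,oz=.0057)
i,_=get_image("side")
crop("side",i,260,80,400,200,"s33.png",5)
E
```

```text
tcp [0.4545 0.0591 0.3925] grasp [0.4556 0.0595 0.2375] chest [-0.1262 -0.1219  0.2375] F [-3.8546  1.0129  1.162 ] op 0.018404832717947146 yaw z -1.7007674609134695 down [ 0.0069  0.0027 -1.    ] q [-0.034  -0.3597  2.0012  0.0029  1.4933  1.6666]
q,s [0.8281 0.0609] clear,h [0.0308 0.1526]
```

View pics/s33.png

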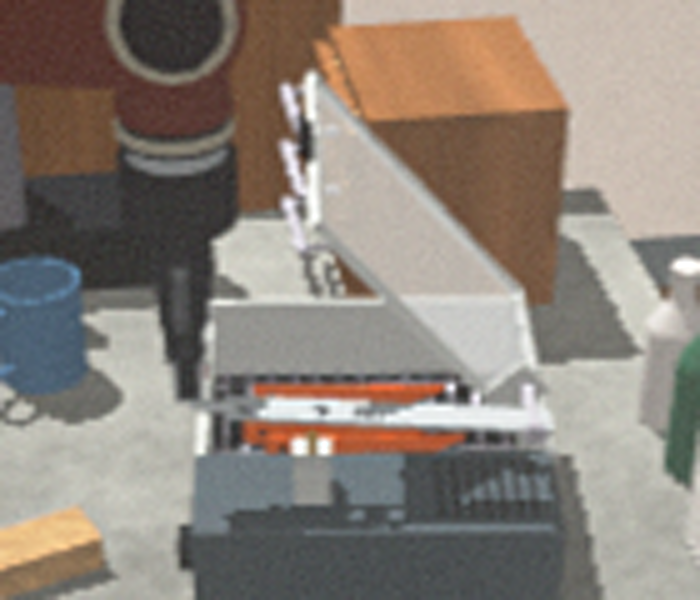

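Emit:
carry_out --increments '[[[0,0,0],[-0.12,0.02,0.05],0],[[0,0,0],[-0.13,0.02,0.05],0],[[0,0,0],[-0.13,0.02,0.05],0],[[0,0,0],[-0.13,0.02,0.05],0],[[0,0,0],[-0.12,0.02,0.05],0],[[0,0,0],[0,0,0],0]]'

```text
t: 62.3
tool_pos: [0.4397, 0.0613, 0.3974]
tool_rot: [1.306, 1.147, -1.303]
contact_force: [-7.3, 0.7, 1.2]
opening: 0.0185
```

```bash
python3 - <<'E'
from h import *
st(.6,oz=.0057)
E
```

```text
tcp [0.4397 0.0613 0.3974] grasp [0.4396 0.0617 0.2424] chest [-0.1423 -0.1219  0.2424] F [-7.3197  0.7402  1.2349] op 0.018504119085400502 yaw z -1.7007178166248598 down [-0.0001  0.0025 -1.    ] q [-0.03   -0.4012  2.0236  0.0025  1.5193  1.6706]
q,s [0.5467 0.1211] clear,h [0.0286 0.1344]
```

Emit:
carry_out --increments '[[[0,0,0],[-0.07,0.01,0.04],0],[[0,0,0],[-0.08,0.01,0.04],0],[[0,0,0],[-0.08,0.01,0.04],0],[[0,0,0],[-0.08,0.01,0.04],0],[[0,0,0],[0,0,0],0]]'

```text
t: 62.8
tool_pos: [0.4299, 0.0628, 0.4002]
tool_rot: [1.298, 1.16, -1.315]
contact_force: [-14.6, 1.2, 3.7]
opening: 0.0186
```

```bash
python3 - <<'E'
from h import *
st(.4,oz=.0057)
i,_=get_image("side")
crop("side",i,260,100,400,200,"s34.png",5)
i,_=get_image("top")
crop("top",i,220,100,320,220,"t34.png",5)
E
```

```text
tcp [0.4299 0.0628 0.4002] grasp [0.4272 0.0634 0.2452] chest [-0.1548 -0.1218  0.2452] F [-14.5894   1.1554   3.72  ] op 0.0185762706126804 yaw z -1.7000753510468476 down [-0.017   0.0041 -0.9998] q [-0.0275 -0.4249  2.036   0.0036  1.5476  1.6724]
q,s [0.2127 0.2086] clear,h [0.0197 0.1178]
```

View pics/s34.png

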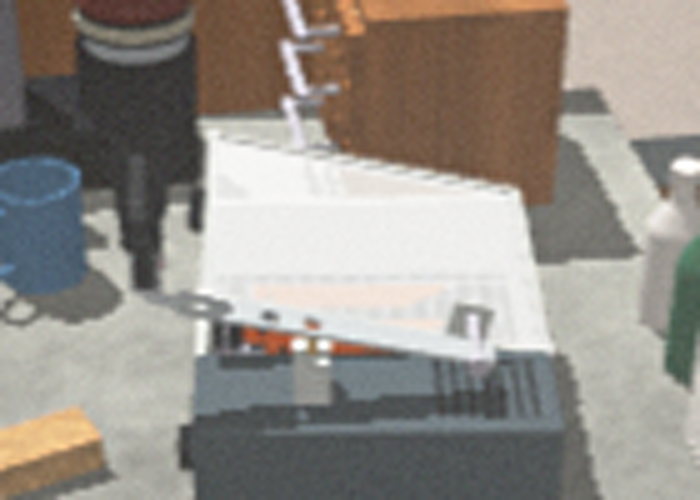

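View pics/t34.png

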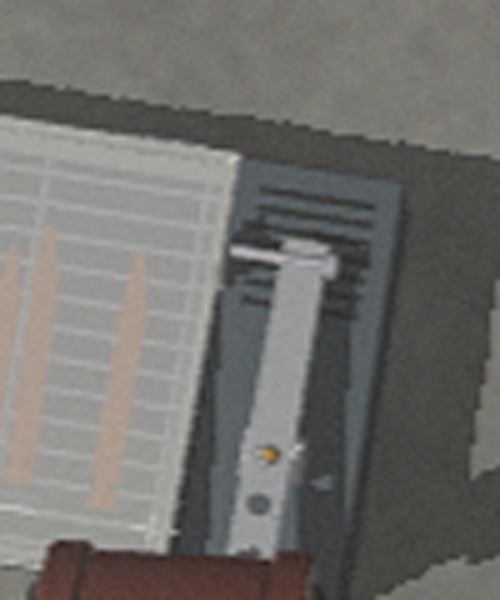

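```bash
python3 - <<'E'
from h import *
for oz in(.0037,.0057,.0077):
  for dz in(.02,.015,.01,.005,0):
    v=seat(.118,0,dz,(.25,.1)); b=ball(*v); print(oz,dz,v,b+[0,oz])
for px,z in(((220+268/5,100+454/5),.185),): print(w2c(atz("top",px,z)))
E
```

```text
0.0037 0.02 [0.2174 0.2084] [-0.1546  0.2435]
0.0037 0.015 [0.243  0.1523] [-0.1573  0.2322]
0.0037 0.01 [0.2589 0.1017] [-0.1593  0.2215]
0.0037 0.005 [0.2678 0.0548] [-0.161   0.2111]
0.0037 0 [0.2713 0.0107] [-0.1623  0.201 ]
0.0057 0.02 [0.2174 0.2084] [-0.1546  0.2455]
0.0057 0.015 [0.243  0.1523] [-0.1573  0.2342]
0.0057 0.01 [0.2589 0.1017] [-0.1593  0.2235]
0.0057 0.005 [0.2678 0.0548] [-0.161   0.2131]
0.0057 0 [0.2713 0.0107] [-0.1623  0.203 ]
0.0077 0.02 [0.2174 0.2084] [-0.1546  0.2475]
0.0077 0.015 [0.243  0.1523] [-0.1573  0.2362]
0.0077 0.01 [0.2589 0.1017] [-0.1593  0.2255]
0.0077 0.005 [0.2678 0.0548] [-0.161   0.2151]
0.0077 0 [0.2713 0.0107] [-0.1623  0.205 ]
[-0.0463 -0.1238  0.185 ]
```

Emit:
carry_out --increments '[[[0,-0.05,0],[-0.03,0,-0.25],0],[[0,-0.05,0],[-0.03,0,-0.25],0],[[0,0,0],[0,0,0],0]]'

```text
t: 63.2
tool_pos: [0.4257, 0.0633, 0.3907]
tool_rot: [1.296, 1.164, -1.318]
contact_force: [-1.2, -0.4, -1.9]
opening: 0.0188
```

```bash
python3 - <<'E'
from h import *
st(.25,oz=.0057)
i,_=get_image("side")
crop("side",i,280,130,370,190,"s35.png",8)
i,_=get_image("top")
crop("top",i,240,150,310,220,"t35.png",7)
E
```

```text
tcp [0.4257 0.0633 0.3907] grasp [0.4224 0.064  0.2358] chest [-0.1597 -0.1219  0.2358] F [-1.1696 -0.4482 -1.9491] op 0.018848982410511205 yaw z -1.6993925431791728 down [-0.0213  0.0047 -0.9998] q [-0.0267 -0.4297  2.0551  0.0041  1.5376  1.6725]
q,s [0.1341 0.1881] clear,h [0.0118 0.1139]
```

View pics/s35.png

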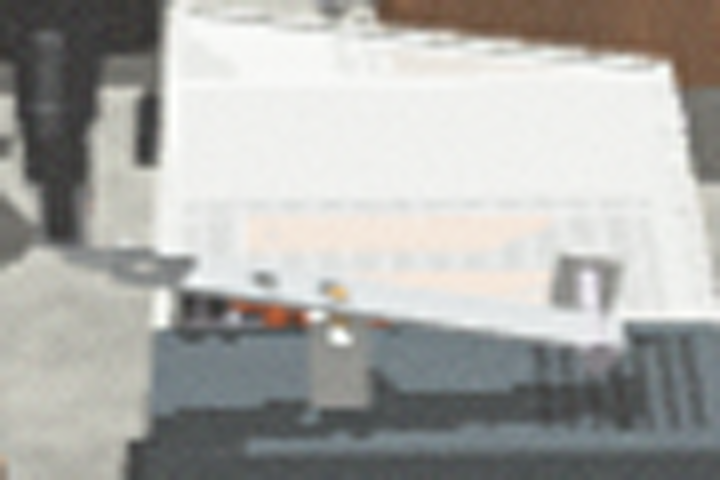

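View pics/t35.png

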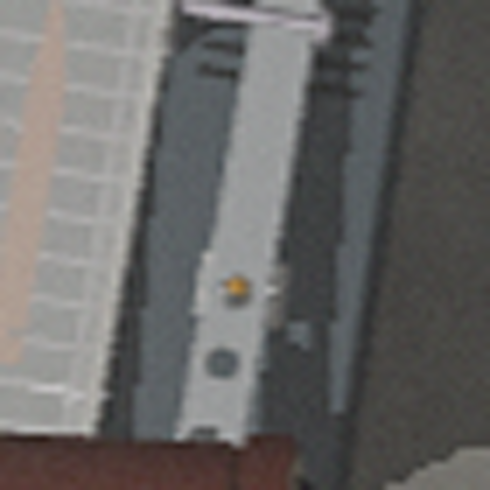

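Emit:
carry_out --increments '[[[0,-0.08,0],[0,0,-0.2],0],[[0,-0.08,0],[0,0,-0.25],0],[[0,-0.05,0],[0,0,-0.25],0],[[0,0,0],[0,0,0],0]]'

```text
t: 63.7
tool_pos: [0.4227, 0.0636, 0.3765]
tool_rot: [1.296, 1.164, -1.317]
contact_force: [-1.3, -0.7, -1.0]
opening: 0.019
```

```bash
python3 - <<'E'
from h import *
st(.25,oz=.0057)
i,_=get_image("side")
crop("side",i,280,130,370,190,"s36.png",8)
E
```

```text
tcp [0.4227 0.0636 0.3765] grasp [0.4194 0.0644 0.2215] chest [-0.1627 -0.1219  0.2215] F [-1.2545 -0.6901 -1.0484] op 0.019013537719576534 yaw z -1.6989784372529513 down [-0.0208  0.0052 -0.9998] q [-0.0264 -0.4293  2.0785  0.0047  1.5134  1.6723]
q,s [0.1675 0.1166] clear,h [0.0058 0.114 ]
```

View pics/s36.png

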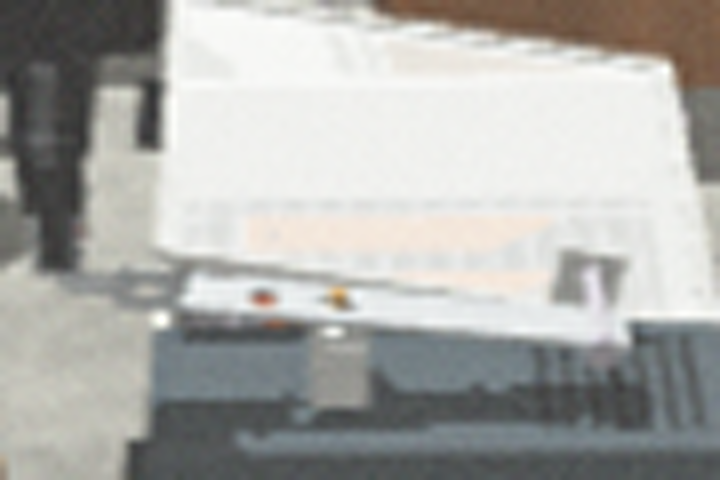

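Emit:
carry_out --increments '[[[0,-0.05,0],[0,0,-0.2],0],[[0,-0.05,0],[0,0,-0.25],0],[[0,-0.05,0],[0,0,-0.25],0],[[0,0,0],[0,0,-0.15],0],[[0,0,0],[0,0,0],0]]'

```text
t: 64.25
tool_pos: [0.4208, 0.0638, 0.3624]
tool_rot: [1.296, 1.164, -1.316]
contact_force: [-7.0, 0.3, 2.6]
opening: 0.0184
```

```bash
python3 - <<'E'
from h import *
st(.25,oz=.0057)
i,_=get_image("side")
crop("side",i,280,130,370,190,"s37.png",8)
E
```

```text
tcp [0.4208 0.0638 0.3624] grasp [0.4177 0.0647 0.2074] chest [-0.1645 -0.1218  0.2074] F [-7.0005  0.3314  2.6282] op 0.018387893682845425 yaw z -1.698681606466346 down [-0.0203  0.0056 -0.9998] q [-0.026  -0.4244  2.0985  0.0051  1.488   1.6722]
q,s [0.1978 0.0482] clear,h [-0.0001  0.1147]
```

View pics/s37.png

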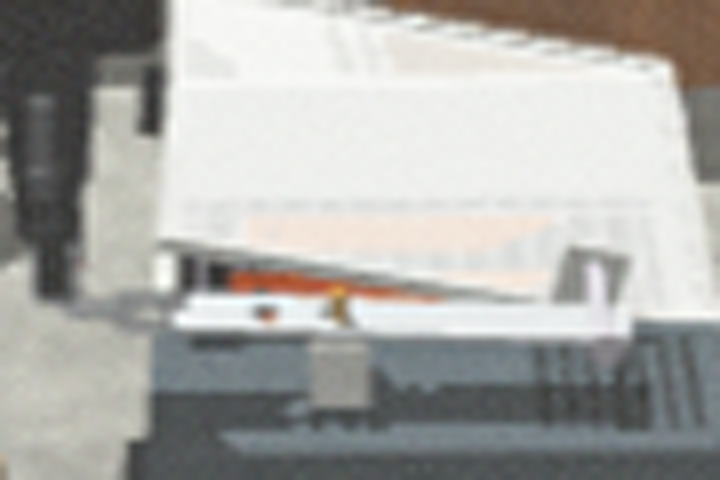

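Emit:
carry_out --increments '[[[0,0,0],[0.02,0,-0.15],0],[[0,0,0],[0.02,0,-0.15],0],[[0,0,0],[0,0,-0.1],0],[[0,0,0],[0,0,0],0]]'

```text
t: 64.7
tool_pos: [0.4217, 0.0638, 0.3615]
tool_rot: [1.294, 1.166, -1.319]
contact_force: [-7.4, 0.4, 2.5]
opening: 0.0184
```

```bash
python3 - <<'E'
from h import *
st(.25,oz=.0057)
i,_=get_image("side")
crop("side",i,280,130,370,190,"s38.png",8)
E
```

```text
tcp [0.4217 0.0638 0.3615] grasp [0.418  0.0646 0.2065] chest [-0.1641 -0.1218  0.2065] F [-7.3779  0.4469  2.4858] op 0.018448784360126765 yaw z -1.6987374086178206 down [-0.0237  0.0052 -0.9997] q [-0.0258 -0.4201  2.0971  0.0046  1.4884  1.6725]
q,s [0.2113 0.0408] clear,h [-0.0001  0.1153]
```

View pics/s38.png

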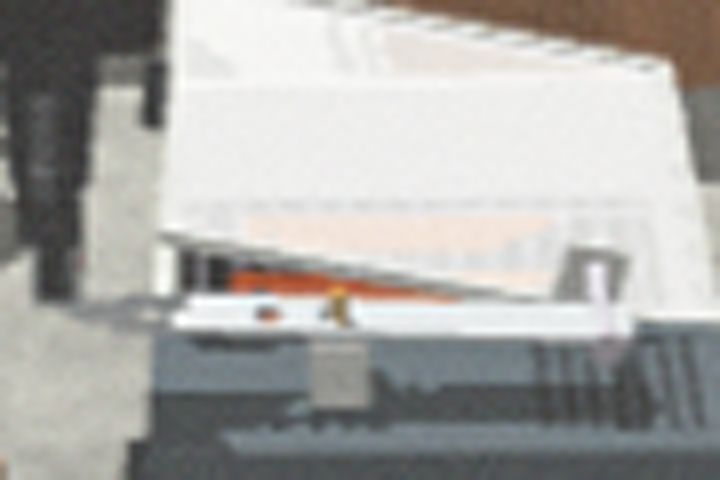

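Emit:
carry_out --increments '[[[0,0,0],[0,0,0],0.25],[[0,0,0],[0,0,0],0.4],[[0,0,0],[0,0,0],0.55],[[0,0,0],[0,0,0],0.6],[[0,0,0],[0,0,0],0.6]]'

```text
t: 65.25
tool_pos: [0.4236, 0.0636, 0.3648]
tool_rot: [1.3, 1.158, -1.31]
contact_force: [0.4, -0.0, 0.2]
opening: 0.0512
```

Emit:
carry_out --increments '[[[0,0,0],[0,0,0.4],0.6],[[0,0,0],[0,0,0.8],0.6],[[0,0,0],[0,0,1],0.6],[[0,0,0],[0,0,1],0.6],[[0,0,0],[-0.3,-1,1],0.6],[[0,0,0],[-0.3,-1,0],0.6],[[0,0,0],[0,-1,0],0.6],[[0,0,0],[0,-1,0],0.6]]'

```text
t: 66.05
tool_pos: [0.4109, -0.0171, 0.4572]
tool_rot: [1.299, 1.155, -1.301]
contact_force: [0.4, -0.5, 0.1]
opening: 0.0512
```

Emit:
carry_out --increments '[[[0,0,0],[0,-1,0],0.6],[[0,0,0],[0,-1,0],0.6],[[0,0,0],[0,-1,0],0.6],[[0,0,0],[0,-1,0],0.6],[[0,0,0],[0,-1,0],0.6],[[0,0,0],[0,0,0],0.6]]'

```text
t: 66.65
tool_pos: [0.4102, -0.1227, 0.4623]
tool_rot: [1.302, 1.146, -1.299]
contact_force: [0.1, -0.1, -0.6]
opening: 0.0514
```

```bash
python3 - <<'E'
from h import *
status()
im={n:get_image(n)[0] for n in("side","top")}
crop("side",im["side"],270,120,380,200,"s39.png",7)
crop("top",im["top"],150,110,310,240,"t39.png",5)
def red(n,box):
    i=im[n].astype(int); m=(i[...,2]>110)&(i[...,1]<80)&(i[...,0]<80)
    u0,v0,u1,v1=box; k=np.zeros_like(m);k[v0:v1,u0:u1]=m[v0:v1,u0:u1]; v,u=np.nonzero(k); return np.array([u.mean(),v.mean()]),len(u)
rs,a=red("side",(278,150,300,175)); rt,b=red("top",(255,215,282,245)); print(rs,a,rt,b)
B,e=tri(ray("side",rs),ray("top",rt)); print(w2c(B),e,"model narrow",ball(*seat(.118,-.0025,0,(.2,0))))
E
```

```text
tcp [ 0.4102 -0.1227  0.4623] grasp [ 0.4106 -0.1226  0.3073] chest [-0.1468 -0.3084  0.3073] F [ 0.1323 -0.0849 -0.556 ] op 0.05141066275639735 yaw z -1.696056872664201 down [ 0.0024  0.0005 -1.    ] q [-0.4653 -0.4722  1.9674  0.0015  1.6445  1.2309]
[nan nan] 0 [265.5714 232.9429] 35
 ** On entry to DLASCL parameter number  4 had an illegal value
 ** On entry to DLASCL parameter number  4 had an illegal value
 ** On entry to DLASCL parameter number  4 had an illegal value
 ** On entry to DLASCL parameter number  4 had an illegal value
 ** On entry to DLASCL parameter number  5 had an illegal value
 ** On entry to DLASCL parameter number  4 had an illegal value<stdin>:8: RuntimeWarning: Mean of empty slice.
  ret = ret.dtype.type(ret / rcount)
Traceback (most recent call last):
  File "h.py", line 14, in tri
    (p,v),(q,w)=a,b; A=np.stack([v,-w],1); s=np.linalg.lstsq(A,q-p,rcond=None)[0]
                                             ~~~~~~~~~~~~~~~^^^^^^^^^^^^^^^^^^
numpy.linalg.LinAlgError: SVD did not converge in Linear Least Squares
```

View pics/s39.png

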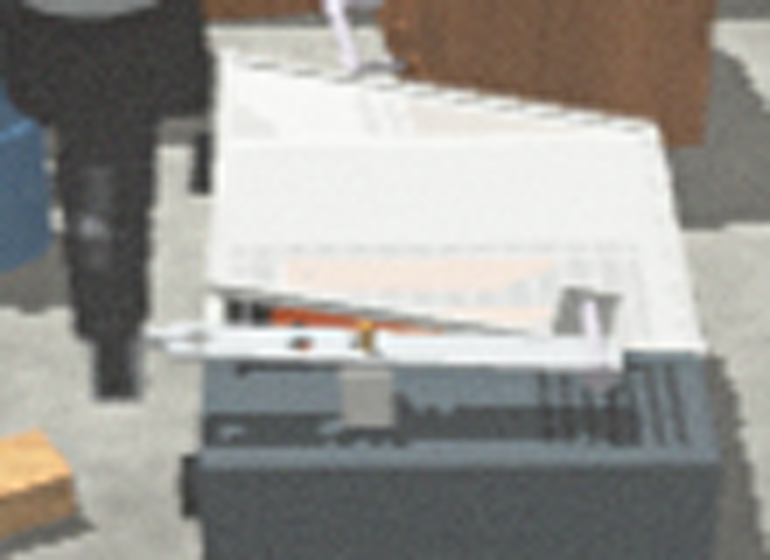

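View pics/t39.png

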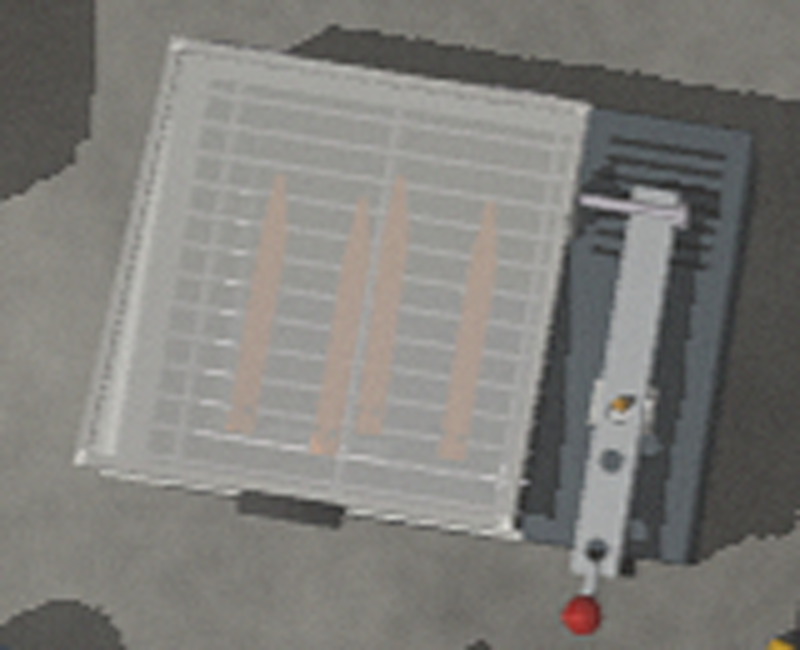

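Emit:
carry_out --increments '[[[0,0,0],[-0.2,-1,0],0.6],[[0,0,0],[-0.2,-1,0],0.6],[[0,0,0],[-0.2,-1,0],0.6],[[0,0,0],[-0.2,-1,0],0.6],[[0,0,0],[-0.2,-1,0],0.6],[[0,0,0],[0,-1,0],0.6],[[0,0,0],[0,-1,0],0.6],[[0,0,0],[0,0,0],0.6]]'

```text
t: 67.55
tool_pos: [0.391, -0.2583, 0.4646]
tool_rot: [1.295, 1.152, -1.283]
contact_force: [0.0, 0.4, -1.3]
opening: 0.0511
```

```bash
python3 - <<'E'
from h import *
im={n:get_image(n)[0] for n in("side","top")}
crop("side",im["side"],270,120,380,200,"s40.png",7); cv2.imwrite("pics/side40.png",im["side"])
def red(n,box):
    i=im[n].astype(int); m=(i[...,2]>110)&(i[...,1]<80)&(i[...,0]<80)
    u0,v0,u1,v1=box; k=np.zeros_like(m);k[v0:v1,u0:u1]=m[v0:v1,u0:u1]; v,u=np.nonzero(k); return np.array([u.mean(),v.mean()]),len(u)
rs,a=red("side",(275,150,300,175)); rt,b=red("top",(255,215,282,245)); print(rs,a,rt,b)
v=seat(.118,-.0025,0,(.2,0)); b=ball(*v); P=c2w((b[0],-.1235,b[1])); print("model px",proj("side",P),proj("top",P))
if a: B,e=tri(ray("side",rs),ray("top",rt)); print(w2c(B),e,"model",b)
for k in("peg1_mid",): print([(x["centre"],x["p"]) for x in tip_of("top",k)])
E
```

```text
[nan nan] 0 [265.5429 232.9143] 35
model px [286.9091 163.0733] [266.4318 232.0731]
[([357.7, 149.1], 0.5)]<stdin>:6: RuntimeWarning: Mean of empty slice.
  ret = ret.dtype.type(ret / rcount)
```

View pics/s40.png

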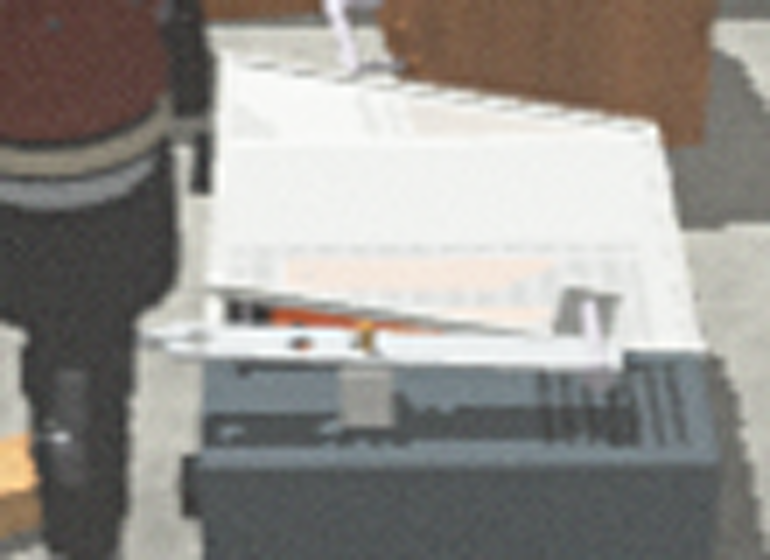

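View pics/side40.png

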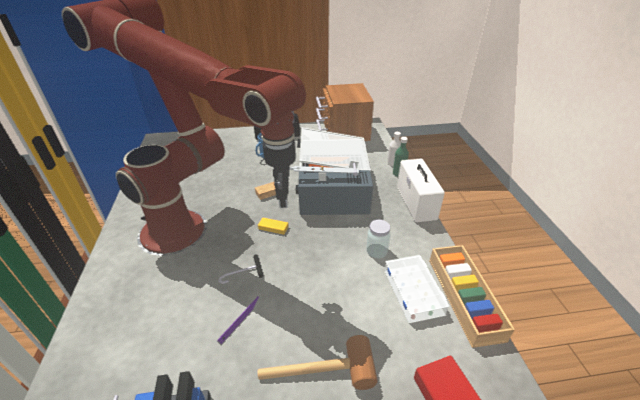

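Emit:
carry_out --increments '[[[0,0,0],[0,-1,0],0.6],[[0,0,0],[0,-1,0],0.6],[[0,0,0],[0,-1,0],0.6],[[0,0,0],[0,-1,0],0.6],[[0,0,0],[0,-1,0],0.6],[[0,0,0],[0,-1,0],0.6],[[0,0,0],[0,-1,0],0.6],[[0,0,0],[0,0,0],0.6]]'

```text
t: 68.5
tool_pos: [0.3928, -0.3982, 0.4654]
tool_rot: [1.29, 1.157, -1.272]
contact_force: [-0.1, 0.7, -0.7]
opening: 0.0517
```

```bash
python3 - <<'E'
from h import *
im={n:get_image(n)[0] for n in("side","top")}
crop("side",im["side"],270,120,380,200,"s41.png",7)
def red(n,box):
    i=im[n].astype(int); m=(i[...,2]>110)&(i[...,1]<80)&(i[...,0]<80)
    u0,v0,u1,v1=box; k=np.zeros_like(m);k[v0:v1,u0:u1]=m[v0:v1,u0:u1]; v,u=np.nonzero(k); return np.array([u.mean(),v.mean()]),len(u)
rs,a=red("side",(275,150,300,175)); rt,b=red("top",(255,215,282,245)); print(rs,a,rt,b)
if a: B,e=tri(ray("side",rs),ray("top",rt)); print(w2c(B),e)
E
```

```text
[nan nan] 0 [265.6389 233.0278] 36<stdin>:6: RuntimeWarning: Mean of empty slice.
  ret = ret.dtype.type(ret / rcount)
```

View pics/s41.png

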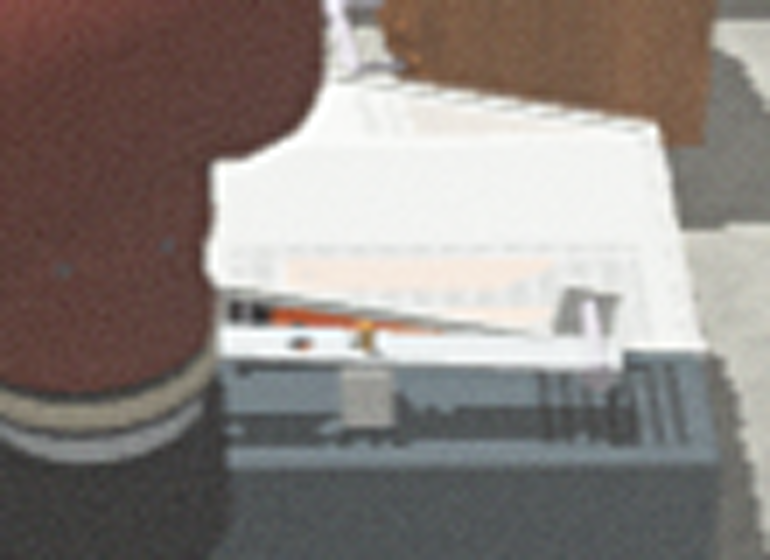

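```bash
python3 -c "
from station import *
finish_job(); print(get_obs()['t'])"
```

```text
the job is handed in; nothing more can be done
the job is handed in; nothing more can be done
```

I completed the sequence in about 69 s of robot time and handed the job in. No verdict was reported.

**What I did:**
- I lifted the stay off its pin and opened the lid wide, then seated the hole nearest the ball.
- All four orange pegs went side by side on the rack.
- I lifted the stay again, lowered the lid slowly with it and set the hole nearest the pivot down over the pin. Then I released it and backed the arm away.

**What the last checks showed:**
- **Stay:** in the last side and top pictures the pin stands through the hole nearest the pivot and the strip rests on the block. While I was pressing it down the height stopped changing. The lid is at its narrow gap.
- **Pegs:** before closing, depth showed all four flat on the rack (tops about 67–71 mm up, rack at 56 mm) with none overlapping. After closing they look the same through the clear lid.
- **Jar, mug and mallet:** the jar and mallet show in the same place in the side view. The arm hid most of the mug in the last picture, but I never went near it.

**What disagreed or failed:**
- **Third peg:** it ended up about 2 cm from where I released it, near the second peg but separate from it and flat. I don't know whether it was knocked or slipped.
- **Ball position:** the final check of the red ball using both cameras failed because the arm hid the ball from the side camera. From the top camera it was within about 1 pixel of the expected position.

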